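Clamp a turning blank on the punch sled and bring its mark under the punch

TASK

Take the already punched piece out of the sliding sled's pocket and lay it flat on the low grey board, then lay the marked blank flat in the pocket, mark up. Hold it down with every clamp from the rack: lower each T-head lengthwise through a free slot of the sled until its collar sits on the sled, then turn it a quarter turn so that the T-head locks across the slot and the toe points squarely over the blank. Only when all are locked, slide the sled by its handle until the mark is directly under the punch tip, let go, and leave the mug and the bowl alone.

Things in the scene. Friction and masses are not known exactly. Their poses are not given: they have to be found in the camera images.
- blank: loose wooden blank, a bar 150 x 50 x 22 mm, about 0.12 kg, lying flat, marked face up. Origin: centre of its underside; x along its length, y across its 50 mm width, z up. It may lie in the sled's pocket either end first
- mark (a point): the mark: a small dark ring with a dot on the blank's top face, on its centre line, 25 mm from the blank's centre towards its +x end
- punched: loose wooden piece 130 x 50 x 22 mm, about 0.1 kg, lying flat in the sled's pocket at the start, with a plain punched dot in the middle and no ring. Origin: centre of its underside; x along its length, z up
- board: fixed low grey board 120 mm (x) x 200 mm (y), 6 mm thick, lying on the bench. Origin: centre of its underside
- sled_top (a point): the sled: a level aluminium plate 140 mm (x) x 190 mm (y), 8 mm thick, its top face 45 mm above the bench, with 25 mm of free height under it around the slots. This point is the centre of its top face; +y is the direction of sliding (towards the punch), x across it, away from the robot, z up
- pocket (a point): same point and axes as sled_top: centre of the shallow pocket for the blank, whose length goes along y. Four 16 mm long guides, at y = +-62 mm, have inner faces at x = +-27 mm; two 30 mm wide end stops have inner faces at y = +-79 mm. All are 8 mm high, then flare outward as a lead-in up to 16 mm. Its long sides are open from y = -54 to +54 mm
- sled (a joint): how far the sled has been slid towards the punch (along +y of sled_top), 0 to 0.23 m; it starts at 0.02 to 0.034. It slides with about 3 N of friction and stays where it is left
- sled_handle (a point): grip point on the sled's handle, an upright black block 40 mm (sled x) x 12 mm (sled y) x 36 mm high at the end of the sled away from the punch, 125 mm from the sled's centre; the point is 24 mm above the sled's top face, axes as sled_top. Nothing stands within 30 mm of its two broad faces
- punch_tip (a point): the fixed tip of a steel centre punch that points down from a grey arm over the sled's path, 18 mm above the top of a blank lying in the pocket. The arm (36 mm wide, underside 140 mm, top 185 mm, with a knob to 210 mm above the bench) reaches from a column on the far side (+x of the sled, 108 to 153 mm from the tip)
- slot1 (a point): centre, on the sled's top face, of a through slot in the sled, 13 mm (sled x) x 34 mm (sled y, its long way), at x = -47, y = -34 mm from sled_top; axes as sled_top
- slot2 (a point): centre, on the sled's top face, of a through slot in the sled, 13 mm (sled x) x 34 mm (sled y, its long way), at x = +47, y = +34 mm from sled_top; axes as sled_top
- slot3 (a point): centre, on the sled's top face, of a through slot in the sled, 13 mm (sled x) x 34 mm (sled y, its long way), at x = -47, y = +34 mm from sled_top; axes as sled_top
- slot4 (a point): centre, on the sled's top face, of a through slot in the sled, 13 mm (sled x) x 34 mm (sled y, its long way), at x = +47, y = -34 mm from sled_top; axes as sled_top
- rack: fixed wooden rack block 270 x 64 x 30 mm high; the clamps stand in four slots along its length (x), 70 mm apart. Origin: centre of its underside
- clamp1: T-head hold-down clamp, 0.09 kg, upright in the rack, or absent. Origin: on its axis at the underside of its round collar (24 mm across and high), which rests on the rack or sled. Below: an 8 mm shank, then from 12 to 20 mm down the T-head, 30 mm along x, 9 mm along y. From 24 to 34 mm up a flat toe; from 34 to 68 mm up a black grip block, 34 mm along x, 14 mm along y
- toe1 (a point): point under clamp1's toe, 34 mm along the clamp's +x from its axis, 24 mm above its origin, 2 mm short of the toe's end; the toe is 14 mm wide, parallel to grip and T-head, and also reaches 12 mm towards -x. Over a blank in the pocket it stands 2 mm above the wood
- clamp2: same as clamp1 (may be absent)
- toe2 (a point): point under clamp2's toe, 34 mm along the clamp's +x from its axis, 24 mm above its origin, 2 mm short of the toe's end
- clamp3: same as clamp1 (may be absent)
- toe3 (a point): point under clamp3's toe, 34 mm along the clamp's +x from its axis, 24 mm above its origin, 2 mm short of the toe's end
- clamp4: same as clamp1 (may be absent)
- toe4 (a point): point under clamp4's toe, 34 mm along the clamp's +x from its axis, 24 mm above its origin, 2 mm short of the toe's end
- mug: bystander: white mug, 80 mm across, 95 mm high, beyond the work
- bowl: bystander: dark turned wooden bowl, 120 mm across, 50 mm high
Things that resemble listed ones, but are neither listed nor needed, are in the scene too. What is shaped like the punched but yellow is not meant.

How it is judged:
By the outcome, as a careful person would: the job done as asked, in the order asked, and still so for the second after the job is handed in, with the robot touching nothing.
Of clamp1, clamp2, clamp3, clamp4 only 3 to 4 are there at a start; the rules pass over those that are not, and their reading is None.
At some moment in a run one of blank may be knocked a few centimetres aside while the robot is not near it.
It also fails if it takes over 192 s, if anything falls off the work surface, if the arm or the gripper's body presses on something with over 40 N, if the wrist force passes 120 N, or if a joint passes its speed limit or range.

ROBOT

A 6-joint arm with a two-finger parallel gripper is mounted at the origin on the work surface. World frame = base frame: x ahead of the robot, y to its left, z up, the work surface at z = 0. Lengths are in m, angles in degrees, forces in N, time in s.
With the tool pointing down it reaches from about 0.35 to 0.875 m from the base axis. Payload 4.2 kg.
Tool frame: the origin (TCP) lies midway between the tips of the shut fingers; the grasp point (between the pads) lies 19 mm behind it; z points along the fingers, y is the line along which they close (so a half turn about z gives the same grasp; the last joint's range is limited). The gripper opens to 87 mm and grips with 3 to 60 N. Pads are 19 mm wide; open, the fingers measure 117 mm over their backs; the gripper's body (75 mm by 190 mm) begins 51 mm behind the grasp point.
Start: joints at [80.077, 22.042, 0.453, 0, -68.411, -14.817], TCP at [0.262, 0.568, 0.223] pointing down, gripper open.
Joint ranges: [-179.83, 179.83], [-69.29, 118.12], [-61.27, 80.66], [-181.25, 117.63], [-171.15, -9.14], [-177.46, 177.46]. Speed limits (degrees/s): [159.86, 159.86, 180, 180, 180, 180].

INTERFACE

Orientations are given as a 3x3 rotation matrix whose columns are the frame's x, y, z axes.
In Python, from station import * gives the robot as it stands. The module is installed in compiled form; this text tells all that it offers.
- The arm moves only by the tool servo_tool, never from a script. Its argument "deltas" is a list of rows, each an object of numbers: "tx", "ty", "tz": the shift along the tool's x, y, z in mm; "ax", "ay", "az": the turn, a rotation vector about the tool's x, y, z in rad; "claw": the finger opening in mm, from 0 to 87. In form: [{"tx": .., "ty": .., "tz": .., "ax": .., "ay": .., "az": .., "claw": ..}, ...]. A call has 1 to 12 rows; each row is the pose to reach, as a shift and turn from the pose commanded when the call began, along the tool's axes at that moment; what a row does not reach only later rows make up. A row lasts 1/12 s, in which the tool goes at most 41.7 mm and 7.16 degrees, less where a joint would pass 70% of its speed; a pose out of reach is approached as far as the arm can. A call with a gripper value outside its range is refused whole. The fingers move at their own pace and stop on an object; the grip force is fixed at half the most. Time passes only in rows, so rows that repeat a pose let the fingers close. It gives the time, the measured TCP pose, the force, the opening and the grip force at its end, in the units of the state.
- sense(): the state, without advancing time (a new reading comes with each control period).
- capture(name): name is "scene" or "top" or "wrist"; returns the picture (420x560x3 uint8, blue, green, red); there is no depth.
- calibration(name): a dict with "fx", "fy", "cx", "cy" (pixels), "cam_to_world" (4x4, takes a point from camera to world coordinates); the wrist camera has in their place "hand_eye" (4x4, takes a point from camera to tool coordinates, whose origin is the TCP and whose axes are the flange's). Camera axes: x right, y down, z forward; pixel columns grow to the right and rows downward; lengths in m; the calibration is good to about 2 mm. A picture is of the moment at which its call begins: read the wrist's pose just before it. calibration takes no time and is no camera call.
- finish_job(): hands the job in; it is judged then, once.
Trained networks look in the newest picture that a camera, given by its name, has taken for a name from the list of things; names that differ only in an ending like _2 or _b are one class to them, and where a whole thing is asked for, a point or a joint stands for the part that bears it (a point fixed in the world has none). Each returns a list of dicts, best first, with "confidence" (0 to 1); they miss things now and then, are a little off and sometimes report something else, mostly with a low value. They report only what shows in the picture. A call takes as long as a camera call. They do not tell look-alikes from the thing itself.
- recognise(label, camera): "xyz" ([x, y, z] in m, in the coordinates of the camera as it stood for that picture, good to about 4 mm: the middle of the surface that is visible of it).
- trace(label, camera): "mask" (420x560 bool, what is visible of it).
The state is a dict: "time_s": time; "joints": joint angles; "joint_velocities": joint speeds; "effort": joint torques, N m; "tcp_pos": TCP position; "ee_rot": TCP orientation; "wrist_force": force on the tool from outside, world axes, zero at the start; "moment": the same for the moment, N m; "gripper_width": opening from 0.0 (shut) to 1.0 (fully open); "gripper_force": force on a finger pad.
Only numpy, scipy, OpenCV 4.12 (cv2) and the standard library are available. Lean on these libraries where they do the work, as an engineer would, in place of code of your own. Each camera call takes 0.05 s, during which the arm holds its last target. There are 200 camera calls.

## Working session

There is one attempt and no reset: what is moved stays moved. The work goes in short steps, Python scripts to look and compute and a tool call to move; the robot and the scene stay as the last step left them, time stands still between calls to the robot, and variables do not carry over. Pictures are saved under pics/ and viewed, at most 14 in all, crops included, and the job is handed in when it is done.

Besides the shell and the picture viewer there is one more tool, called after "Emit:" as name([rows], argument=value, ...), one row to a line, values as JSON. servo_tool: Moves the arm, as the interface text tells. Its arguments: {"type":"object","properties":{"deltas":{"type":"array","items":{"type":"object","properties":{"tx":{"type":"number"},"ty":{"type":"number"},"tz":{"type":"number"},"ax":{"type":"number"},"ay":{"type":"number"},"az":{"type":"number"},"claw":{"type":"number"}}}}},"required":["deltas"]}

```bash
mkdir -p pics
cat > h.py <<'E'
from station import *
import numpy as np, cv2
def cam(name):
    c=calibration(name)
    if name=="wrist":
        s=sense();T=np.eye(4);T[:3,:3]=np.array(s["ee_rot"]);T[:3,3]=s["tcp_pos"]
        return c,T@np.array(c["hand_eye"])
    return c,np.array(c["cam_to_world"])
def toworld(M,p): return (M@np.r_[p,1])[:3]
def pix2w(c,M,u,v,z):
    d=M[:3,:3]@np.array([(u-c["cx"])/c["fx"],(v-c["cy"])/c["fy"],1.]);o=M[:3,3]
    return o+d*(z-o[2])/d[2]
def w2pix(c,M,p):
    q=np.linalg.inv(M)@np.r_[p,1];return np.array([c["fx"]*q[0]/q[2]+c["cx"],c["fy"]*q[1]/q[2]+c["cy"]])
E
cat > a.py <<'E'
from h import *
np.set_printoptions(precision=4,suppress=True)
s=sense();print(s["time_s"],s["tcp_pos"],s["ee_rot"],s["gripper_width"])
for n in ["top","scene"]:
    im=capture(n);cv2.imwrite(f"pics/{n}0.png",im);c,M=cam(n);print(n,c["fx"],M)
    for l in ["blank","mark","punched","board","sled_top","sled_handle","punch_tip","slot1","rack","clamp1","toe1","mug","bowl"]:
        r=recognise(l,n)
        for d in r[:6]: print(l,round(d["confidence"],2),toworld(M,d["xyz"]),w2pix(c,M,toworld(M,d["xyz"])).round())
E
python3 a.py
```

```text
0.0 [0.2613 0.5671 0.2214] [[ 0.9082 -0.4186 -0.0008]
 [-0.4186 -0.9082 -0.002 ]
 [ 0.0001  0.0022 -1.    ]] 0.9961109724469303
top 388.70952161547507 [[ 0.0267 -0.998   0.0579  0.4456]
 [-0.9996 -0.0274 -0.0106 -0.0129]
 [ 0.0122 -0.0576 -0.9983  1.0941]
 [ 0.      0.      0.      1.    ]]
blank 0.75 [0.4241 0.3203 0.0282] [144. 233.]
blank 0.47 [ 0.5373 -0.0101  0.0463] [266. 194.]
mark 0.69 [0.4219 0.322  0.0226] [144. 234.]
mark 0.61 [ 0.6132 -0.3362  0.0851] [391. 168.]
punched 0.67 [0.545  0.0039 0.0686] [261. 191.]
punched 0.62 [0.4215 0.3179 0.0191] [146. 234.]
punched 0.56 [0.2211 0.2744 0.0211] [159. 308.]
board 0.56 [0.6129 0.3185 0.0067] [150. 166.]
sled_top 0.89 [ 0.5361 -0.012   0.0429] [267. 195.]
sled_top 0.27 [ 0.4763 -0.3481  0.0935] [397. 220.]
sled_handle 0.9 [ 0.5337 -0.011   0.0426] [267. 196.]
punch_tip 0.71 [0.5536 0.0425 0.0354] [247. 188.]
punch_tip 0.45 [ 0.5478 -0.3424  0.0899] [394. 192.]
punch_tip 0.38 [ 0.7902 -0.0173  0.0213] [272. 105.]
slot1 0.6 [ 0.537  -0.0098  0.0449] [266. 195.]
rack 0.79 [ 0.5096 -0.339   0.031 ] [386. 208.]
clamp1 0.73 [ 0.4111
[... 1328 characters left out ...]
 -0.0219  0.0422] [280. 227.]
rack 0.79 [ 0.5625 -0.328   0.0299] [160. 246.]
rack 0.49 [0.6072 0.0514 0.037 ] [311. 238.]
rack 0.35 [ 0.5615 -0.0208  0.044 ] [280. 226.]
clamp1 0.78 [ 0.4145 -0.3584  0.0706] [145. 193.]
clamp1 0.72 [ 0.4849 -0.3571  0.0722] [145. 213.]
clamp1 0.6 [ 0.6268 -0.3412  0.0688] [151. 258.]
clamp1 0.58 [ 0.5591 -0.3387  0.0668] [152. 236.]
toe1 0.9 [ 0.6262 -0.3421  0.071 ] [150. 258.]
toe1 0.67 [0.4393 0.3162 0.0168] [389. 185.]
toe1 0.55 [ 0.5563 -0.3484  0.0725] [148. 234.]
toe1 0.53 [ 0.4184 -0.3606  0.0676] [145. 195.]
toe1 0.53 [ 0.4861 -0.3527  0.0682] [147. 214.]
mug 0.94 [ 0.7085 -0.2219  0.0488] [205. 285.]
bowl 0.32 [ 0.4168 -0.3611  0.07  ] [144. 194.]
```

```bash
python3 -c "
import cv2
a=cv2.imread('pics/top0.png');cv2.imwrite('pics/top0b.png',cv2.resize(a[80:340,90:450],None,fx=2.2,fy=2.2,interpolation=3))
a=cv2.imread('pics/scene0.png');cv2.imwrite('pics/scene0b.png',cv2.resize(a[90:340,80:470],None,fx=2.05,fy=2.05,interpolation=3))"
```

```text
(no output)
```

View pics/top0b.png

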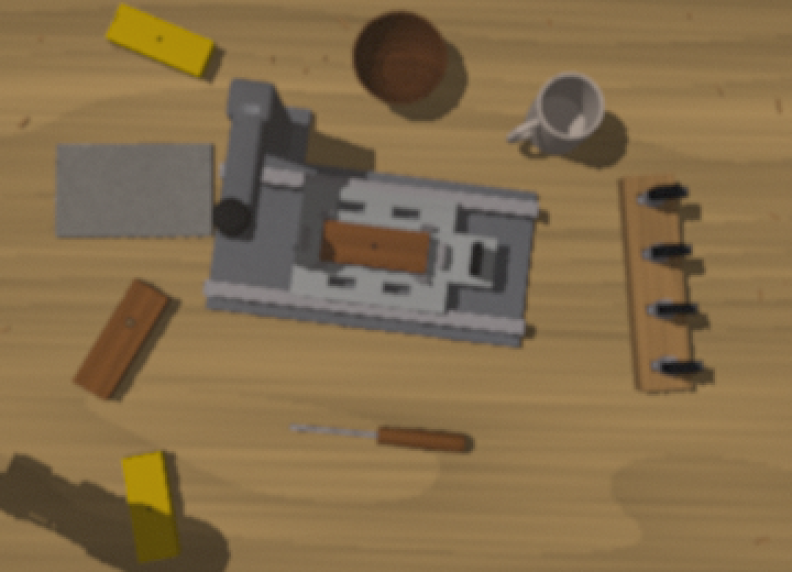

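View pics/scene0b.png

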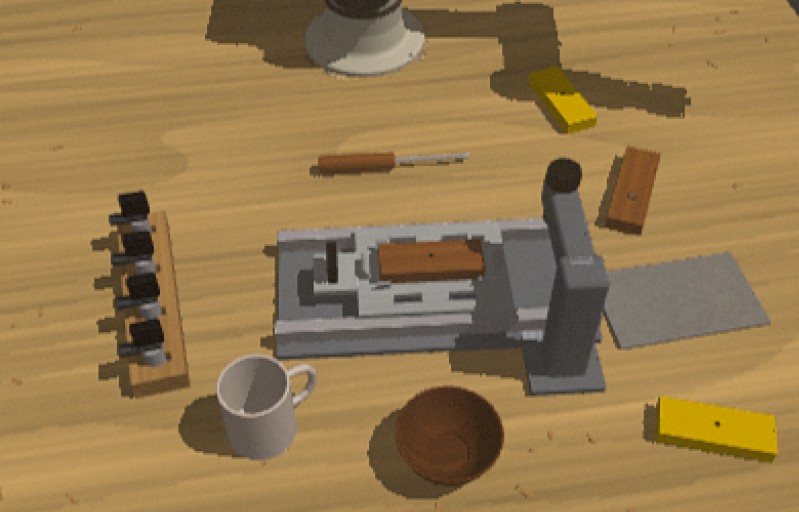

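```bash
cat > b.py <<'E'
from h import *
np.set_printoptions(precision=4,suppress=True)
c,M=cam("top")
def P(n,z,*pts):
    w=np.array([pix2w(c,M,90+(x+.5)/2.2-.5,80+(y+.5)/2.2-.5,z) for x,y in pts]);print(n,"mean",w.mean(0),"\n",w[:,:2].tolist() if len(w)<1 else w[:,:2])
P("punched",.067,(325,222),(433,233),(427,272),(320,264))
P("dot",.067,(375,246))
P("handle",.087,(482,259))
P("blank",.022,(137,280),(178,299),(110,397),(76,378))
P("mark",.022,(129,323))
P("board",.006,(56,145),(213,145),(215,236),(56,237))
P("clamps",.098,(669,192),(670,252),(677,309),(682,367))
P("slots",.045,(342,282),(397,289),(406,212),(352,207))
P("knob",.21,(232,216))
P("rack",.03,(620,178),(672,178),(694,388),(640,390))
w=calibration("wrist");print(np.array(w["hand_eye"]),w["fx"],w["cx"],w["cy"])
E
python3 b.py
```

```text
punched mean [0.5406 0.0052 0.067 ] 
 [[ 0.57    0.0679]
 [ 0.5603 -0.0628]
 [ 0.5129 -0.0567]
 [ 0.519   0.0723]]
dot mean [0.5426 0.0068 0.067 ] 
 [[0.5426 0.0068]]
handle mean [ 0.5288 -0.1205  0.087 ] 
 [[ 0.5288 -0.1205]]
blank mean [0.4228 0.3152 0.022 ] 
 [[0.4959 0.3039]
 [0.4735 0.2518]
 [0.3497 0.3309]
 [0.3721 0.374 ]]
mark mean [0.442  0.3115 0.022 ] 
 [[0.442  0.3115]]
board mean [0.6108 0.3162 0.006 ] 
 [[0.6667 0.4196]
 [0.6726 0.2193]
 [0.5555 0.2121]
 [0.5486 0.4137]]
clamps mean [ 0.5098 -0.3455  0.098 ] 
 [[ 0.6132 -0.3382]
 [ 0.5423 -0.34  ]
 [ 0.4756 -0.3487]
 [ 0.4083 -0.3551]]
slots mean [0.5429 0.008  0.045 ] 
 [[ 0.4992  0.0464]
 [ 0.4925 -0.0213]
 [ 0.5879 -0.0299]
 [ 0.5922  0.0369]]
knob mean [0.5562 0.1532 0.21  ] 
 [[0.5562 0.1532]]
rack mean [ 0.5098 -0.3456  0.03  ] 
 [[ 0.6406 -0.2983]
 [ 0.6425 -0.364 ]
 [ 0.3801 -0.3936]
 [ 0.3759 -0.3264]]
[[ 0.0002 -0.9598 -0.2807  0.077 ]
 [ 1.      0.0002  0.0002 -0.0001]
 [-0.0001 -0.2807  0.9598 -0.1621]
 [ 0.      0.      0.      1.    ]] 369.56878198086065 280.70089498060923 210.8877818368263
```

```bash
cat >> h.py <<'E'
from scipy.spatial.transform import Rotation as Ro
def Rdown(yaw):
    a=np.radians(yaw);x=np.array([np.cos(a),np.sin(a),0]);z=np.array([0,0,-1.]);return np.c_[x,np.cross(z,x),z]
def plan(*targets):
    "targets (x,y,z,yaw); prints deltas call by call"
    s=sense();p=np.array(s["tcp_pos"]);R=np.array(s["ee_rot"])
    print("now",round(s["time_s"],2),p.round(4),"yaw",round(np.degrees(np.arctan2(R[1,0],R[0,0])),2),"w",round(87*s["gripper_width"],1),"F",np.round(s["wrist_force"],1))
    for t in targets:
        q=np.array(t[:3]);D=Rdown(t[3]);d=R.T@(q-p)*1000;r=Ro.from_matrix(R.T@D).as_rotvec()
        n=max(np.linalg.norm(d)/41.7,np.degrees(np.linalg.norm(r))/7.16)
        print("t",d.round(1),"a",r.round(4),"rows",round(n,1));p,R=q,D
E
python3 -c "
from h import *
plan((.42,.32,.27,-94.7),(.52,-.02,.22,-94.7))"
```

```text
now 1.4 [0.2615 0.5676 0.2226] yaw -24.74 w 87.3 F [ 0.9 -0.2  0.2]
t [247.5 158.6 -47.4] a [-0.     -0.      1.2211] rows 9.8
t [ 330.7 -127.5   50. ] a [0. 0. 0.] rows 8.6
```

Emit:
servo_tool([
  {"tx":247,"ty":159,"tz":-47,"az":1.221,"claw":87},
  {"tx":247,"ty":159,"tz":-47,"az":1.221,"claw":87},
  {"tx":247,"ty":159,"tz":-47,"az":1.221,"claw":87},
  {"tx":247,"ty":159,"tz":-47,"az":1.221,"claw":87},
  {"tx":247,"ty":159,"tz":-47,"az":1.221,"claw":87},
  {"tx":247,"ty":159,"tz":-47,"az":1.221,"claw":87},
  {"tx":247,"ty":159,"tz":-47,"az":1.221,"claw":87},
  {"tx":247,"ty":159,"tz":-47,"az":1.221,"claw":87},
  {"tx":247,"ty":159,"tz":-47,"az":1.221,"claw":87},
  {"tx":247,"ty":159,"tz":-47,"az":1.221,"claw":87},
  {"tx":247,"ty":159,"tz":-47,"az":1.221,"claw":87},
  {"tx":247,"ty":159,"tz":-47,"az":1.221,"claw":87},
])

```text
schema error: expected keys tx, ty, tz, ax, ay, az, claw
```

Emit:
servo_tool([
  {"tx":331,"ty":-127,"tz":50},
  {"tx":331,"ty":-127,"tz":50},
  {"tx":331,"ty":-127,"tz":50},
  {"tx":331,"ty":-127,"tz":50},
  {"tx":331,"ty":-127,"tz":50},
  {"tx":331,"ty":-127,"tz":50},
  {"tx":331,"ty":-127,"tz":50},
  {"tx":331,"ty":-127,"tz":50},
  {"tx":331,"ty":-127,"tz":50},
  {"tx":331,"ty":-127,"tz":50},
  {"tx":331,"ty":-127,"tz":50},
  {"tx":331,"ty":-127,"tz":50},
])

```text
schema error: expected keys tx, ty, tz, ax, ay, az, claw
```

```bash
cat > look.py <<'E'
from h import *
import sys
np.set_printoptions(precision=4,suppress=True)
plan()
n=sys.argv[1]
c,M=cam("wrist");im=capture("wrist");cv2.imwrite(f"pics/{n}.png",im);np.savez(f"pics/{n}.npz",M=M)
for l in sys.argv[2:]:
    for d in recognise(l,"wrist")[:5]:
        w=toworld(M,d["xyz"]);print(l,round(d["confidence"],2),w,w2pix(c,M,w).round())
E
python3 look.py w1 punched slot1 sled_handle punch_tip sled_top; python3 -c "
import cv2
a=cv2.imread('pics/w1.png');cv2.imwrite('pics/w1b.png',cv2.resize(a,None,fx=1.42,fy=1.42,interpolation=3))"
```

```text
now 1.4 [0.2615 0.5676 0.2226] yaw -24.74 w 87.3 F [ 0.9 -0.2  0.2]
punched 0.95 [0.2549 0.3024 0.0206] [544.  71.]
```

View pics/w1b.png

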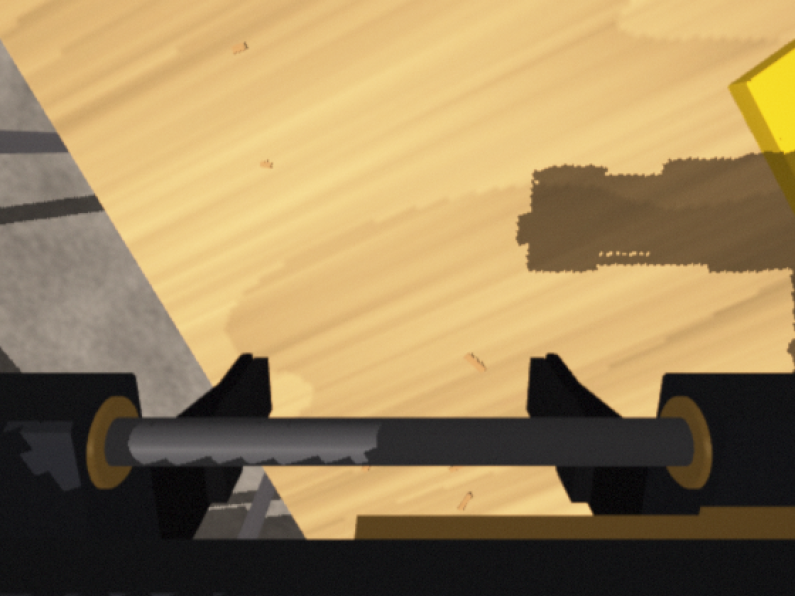

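Emit:
servo_tool([
  {"tx":247,"ty":159,"tz":-47,"ax":0,"ay":0,"az":1.221,"claw":87},
  {"tx":247,"ty":159,"tz":-47,"ax":0,"ay":0,"az":1.221,"claw":87},
  {"tx":247,"ty":159,"tz":-47,"ax":0,"ay":0,"az":1.221,"claw":87},
  {"tx":247,"ty":159,"tz":-47,"ax":0,"ay":0,"az":1.221,"claw":87},
  {"tx":247,"ty":159,"tz":-47,"ax":0,"ay":0,"az":1.221,"claw":87},
  {"tx":247,"ty":159,"tz":-47,"ax":0,"ay":0,"az":1.221,"claw":87},
  {"tx":247,"ty":159,"tz":-47,"ax":0,"ay":0,"az":1.221,"claw":87},
  {"tx":247,"ty":159,"tz":-47,"ax":0,"ay":0,"az":1.221,"claw":87},
  {"tx":247,"ty":159,"tz":-47,"ax":0,"ay":0,"az":1.221,"claw":87},
  {"tx":247,"ty":159,"tz":-47,"ax":0,"ay":0,"az":1.221,"claw":87},
  {"tx":247,"ty":159,"tz":-47,"ax":0,"ay":0,"az":1.221,"claw":87},
  {"tx":247,"ty":159,"tz":-47,"ax":0,"ay":0,"az":1.221,"claw":87},
])

```text
time_s: 2.7
tcp_pos: [0.4194, 0.3198, 0.2696]
ee_rot: [[-0.079, -0.997, 0.0], [-0.997, 0.079, 0.0], [-0.0, -0.0, -1.0]]
wrist_force: [-0.3, -0.0, 0.2]
gripper_width: 0.999
gripper_force: 0.0
```

Emit:
servo_tool([
  {"tx":331,"ty":-127,"tz":50,"ax":0,"ay":0,"az":0,"claw":87},
  {"tx":331,"ty":-127,"tz":50,"ax":0,"ay":0,"az":0,"claw":87},
  {"tx":331,"ty":-127,"tz":50,"ax":0,"ay":0,"az":0,"claw":87},
  {"tx":331,"ty":-127,"tz":50,"ax":0,"ay":0,"az":0,"claw":87},
  {"tx":331,"ty":-127,"tz":50,"ax":0,"ay":0,"az":0,"claw":87},
  {"tx":331,"ty":-127,"tz":50,"ax":0,"ay":0,"az":0,"claw":87},
  {"tx":331,"ty":-127,"tz":50,"ax":0,"ay":0,"az":0,"claw":87},
  {"tx":331,"ty":-127,"tz":50,"ax":0,"ay":0,"az":0,"claw":87},
  {"tx":331,"ty":-127,"tz":50,"ax":0,"ay":0,"az":0,"claw":87},
  {"tx":331,"ty":-127,"tz":50,"ax":0,"ay":0,"az":0,"claw":87},
  {"tx":331,"ty":-127,"tz":50,"ax":0,"ay":0,"az":0,"claw":87},
  {"tx":331,"ty":-127,"tz":50,"ax":0,"ay":0,"az":0,"claw":87},
])

```text
time_s: 3.7
tcp_pos: [0.5188, -0.02, 0.2196]
ee_rot: [[-0.08, -0.997, 0.0], [-0.997, 0.08, 0.0], [-0.0, -0.0, -1.0]]
wrist_force: [0.0, -0.9, -0.3]
gripper_width: 1.003
gripper_force: 0.0
```

```bash
python3 look.py w2 punched slot1 sled_handle; python3 -c "
import cv2
a=cv2.imread('pics/w2.png');cv2.imwrite('pics/w2b.png',cv2.resize(a,None,fx=1.42,fy=1.42,interpolation=3))"
```

```text
now 3.7 [ 0.5188 -0.02    0.2196] yaw -94.61 w 87.3 F [ 0.  -0.9 -0.3]
punched 0.91 [ 0.5381 -0.0012  0.0666] [261. 216.]
punched 0.43 [ 0.5351 -0.0519  0.0481] [260. 157.]
slot1 0.6 [ 0.5304 -0.0477  0.047 ] [265. 161.]
sled_handle 0.7 [ 0.5325 -0.0506  0.0413] [263. 157.]
sled_handle 0.19 [ 0.7759 -0.0099  0.0103] [ 36. 210.]
```

View pics/w2b.png

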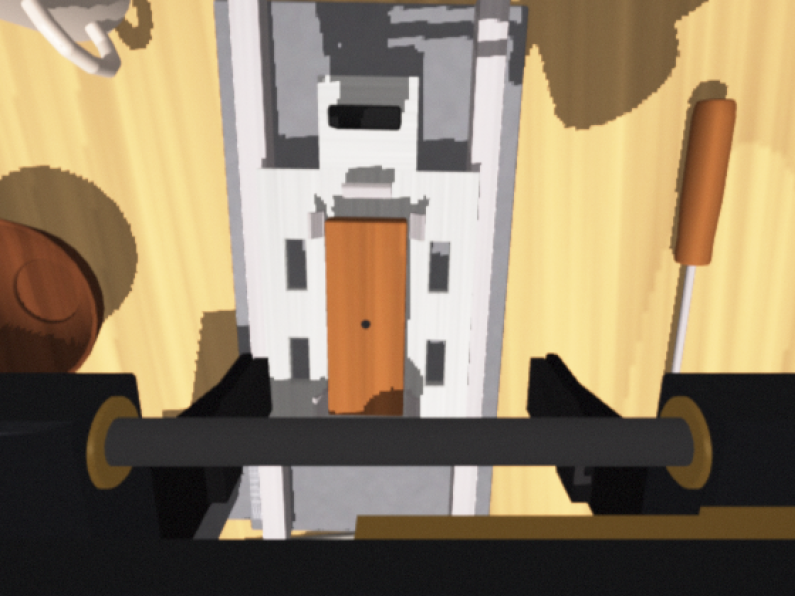

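```bash
cat > c.py <<'E'
from h import *
np.set_printoptions(precision=4,suppress=True)
c=calibration("wrist");M=np.load("pics/w2.npz")["M"]
f=lambda x,y,z:pix2w(c,M,(x+.5)/1.42-.5,(y+.5)/1.42-.5,z)
print("dot",f(365,324,.067),"handle",f(365,117,.087))
S=[f(*q,.045) for q in [(439,266),(299,360),(435,362),(296,263)]];print(np.array(S))
L=np.array([[-47,-34],[47,34],[-47,34],[47,-34]])/1e3
W=np.array(S)[:,:2]
A=np.c_[np.r_[L[:,0],L[:,1]],np.r_[-L[:,1],L[:,0]],np.r_[np.ones(4),np.zeros(4)],np.r_[np.zeros(4),np.ones(4)]]
b=np.r_[W[:,0],W[:,1]];r=np.linalg.lstsq(A,b,rcond=None);print("scale",np.hypot(*r[0][:2]),"ang",np.degrees(np.arctan2(r[0][1],r[0][0])),"c",r[0][2:],(A@r[0]-b)*1e3)
for p in [(327,220),(405,220),(328,412),(403,412)]: print(f(*p,.067))
d=f(365,324,.067)
plan((d[0],d[1],.12,-94.7),(d[0],d[1],.049,-94.7))
E
python3 c.py
```

```text
dot [0.5426 0.0092 0.067 ] handle [ 0.5293 -0.113   0.087 ]
[[ 0.4923 -0.0195  0.045 ]
 [ 0.5927  0.0391  0.045 ]
 [ 0.4991  0.0481  0.045 ]
 [ 0.5856 -0.029   0.045 ]]
scale 1.000336497082094 ang -5.745896662415379 c [0.5424 0.0097] [-0.0931 -0.1121 -0.0424  0.2476  0.0324 -0.2668  0.0794  0.155 ]
[ 0.5588 -0.058   0.067 ]
[ 0.5123 -0.0543  0.067 ]
[0.5732 0.0688 0.067 ]
[0.5234 0.0728 0.067 ]
now 3.9 [ 0.5188 -0.0193  0.2199] yaw -94.56 w 87.3 F [-0.2 -0.1 -1.5]
t [-30.2 -21.4  99.9] a [-0.0006  0.0003  0.0025] rows 2.6
t [ 0.  0. 71.] a [0. 0. 0.] rows 1.7
```

Emit:
servo_tool([
  {"tx":-15,"ty":-11,"tz":35,"ax":0,"ay":0,"az":0.01,"claw":87},
  {"tx":-30,"ty":-21.4,"tz":70,"ax":0,"ay":0,"az":0.021,"claw":87},
  {"tx":-30,"ty":-21.4,"tz":105,"ax":0,"ay":0,"az":0.021,"claw":87},
  {"tx":-30,"ty":-21.4,"tz":135,"ax":0,"ay":0,"az":0.021,"claw":87},
  {"tx":-30,"ty":-21.4,"tz":155,"ax":0,"ay":0,"az":0.021,"claw":87},
  {"tx":-30,"ty":-21.4,"tz":165,"ax":0,"ay":0,"az":0.021,"claw":87},
  {"tx":-30,"ty":-21.4,"tz":171,"ax":0,"ay":0,"az":0.021,"claw":87},
  {"tx":-30,"ty":-21.4,"tz":171,"ax":0,"ay":0,"az":0.021,"claw":60},
  {"tx":-30,"ty":-21.4,"tz":171,"ax":0,"ay":0,"az":0.021,"claw":44},
  {"tx":-30,"ty":-21.4,"tz":171,"ax":0,"ay":0,"az":0.021,"claw":44},
  {"tx":-30,"ty":-21.4,"tz":171,"ax":0,"ay":0,"az":0.021,"claw":44},
  {"tx":-30,"ty":-21.4,"tz":171,"ax":0,"ay":0,"az":0.021,"claw":44},
])

```text
time_s: 4.9
tcp_pos: [0.5432, 0.0079, 0.0497]
ee_rot: [[-0.103, -0.995, 0.002], [-0.995, 0.103, 0.001], [-0.001, -0.002, -1.0]]
wrist_force: [0.8, -0.3, 0.1]
gripper_width: 0.707
gripper_force: 0.0
```

Emit:
servo_tool([
  {"tx":0,"ty":0,"tz":0,"ax":0,"ay":0,"az":0,"claw":44},
  {"tx":0,"ty":0,"tz":0,"ax":0,"ay":0,"az":0,"claw":44},
  {"tx":0,"ty":0,"tz":0,"ax":0,"ay":0,"az":0,"claw":44},
  {"tx":0,"ty":0,"tz":0,"ax":0,"ay":0,"az":0,"claw":44},
])

```text
time_s: 5.23
tcp_pos: [0.5427, 0.0077, 0.0491]
ee_rot: [[-0.103, -0.995, 0.0], [-0.995, 0.103, 0.0], [-0.0, -0.0, -1.0]]
wrist_force: [-2.1, 0.7, 4.5]
gripper_width: 0.567
gripper_force: 30.0
```

```bash
python3 -c "
from h import *
plan((.5426,.0092,.265,-95.75),(.60,.322,.265,-88),(.612,.322,.06,-88),(.612,.322,.0115,-88))"
```

```text
now 5.23 [0.5427 0.0077 0.0491] yaw -95.89 w 49.4 F [-2.1  0.7  4.5]
t [-1.500e+00  2.000e-01 -2.159e+02] a [-0.0004  0.     -0.0025] rows 5.2
t [-317.   -25.8    0. ] a [ 0.      0.     -0.1353] rows 7.6
t [  0.4 -12.  205. ] a [0. 0. 0.] rows 4.9
t [ 0.   0.  48.5] a [0. 0. 0.] rows 1.2
```

Emit:
servo_tool([
  {"tx":0,"ty":0,"tz":-15,"ax":0,"ay":0,"az":0,"claw":44},
  {"tx":0,"ty":0,"tz":-45,"ax":0,"ay":0,"az":0,"claw":44},
  {"tx":0,"ty":0,"tz":-80,"ax":0,"ay":0,"az":0,"claw":44},
  {"tx":0,"ty":0,"tz":-115,"ax":0,"ay":0,"az":0,"claw":44},
  {"tx":0,"ty":0,"tz":-150,"ax":0,"ay":0,"az":0,"claw":44},
  {"tx":0,"ty":0,"tz":-185,"ax":0,"ay":0,"az":0,"claw":44},
  {"tx":0,"ty":0,"tz":-205,"ax":0,"ay":0,"az":0,"claw":44},
  {"tx":0,"ty":0,"tz":-216,"ax":0,"ay":0,"az":0,"claw":44},
  {"tx":0,"ty":0,"tz":-216,"ax":0,"ay":0,"az":0,"claw":44},
])

```text
time_s: 5.98
tcp_pos: [0.5438, 0.0079, 0.2674]
ee_rot: [[-0.103, -0.995, 0.006], [-0.995, 0.103, 0.001], [-0.002, -0.006, -1.0]]
wrist_force: [0.3, 0.1, -0.8]
gripper_width: 0.572
gripper_force: 30.0
```

Emit:
servo_tool([
  {"tx":-15,"ty":-1,"tz":0,"ax":0,"ay":0,"az":-0.01,"claw":44},
  {"tx":-45,"ty":-4,"tz":0,"ax":0,"ay":0,"az":-0.02,"claw":44},
  {"tx":-80,"ty":-6,"tz":0,"ax":0,"ay":0,"az":-0.035,"claw":44},
  {"tx":-115,"ty":-9,"tz":0,"ax":0,"ay":0,"az":-0.05,"claw":44},
  {"tx":-150,"ty":-12,"tz":0,"ax":0,"ay":0,"az":-0.065,"claw":44},
  {"tx":-185,"ty":-15,"tz":0,"ax":0,"ay":0,"az":-0.08,"claw":44},
  {"tx":-220,"ty":-18,"tz":0,"ax":0,"ay":0,"az":-0.095,"claw":44},
  {"tx":-255,"ty":-21,"tz":0,"ax":0,"ay":0,"az":-0.11,"claw":44},
  {"tx":-285,"ty":-24,"tz":0,"ax":0,"ay":0,"az":-0.125,"claw":44},
  {"tx":-307,"ty":-25,"tz":0,"ax":0,"ay":0,"az":-0.135,"claw":44},
  {"tx":-317,"ty":-26,"tz":0,"ax":0,"ay":0,"az":-0.135,"claw":44},
  {"tx":-317,"ty":-26,"tz":0,"ax":0,"ay":0,"az":-0.135,"claw":44},
])

```text
time_s: 6.98
tcp_pos: [0.6005, 0.3221, 0.2614]
ee_rot: [[0.034, -0.999, -0.003], [-0.999, -0.034, -0.002], [0.002, 0.004, -1.0]]
wrist_force: [-0.3, -0.4, -2.0]
gripper_width: 0.572
gripper_force: 30.0
```

```bash
python3 look.py w3 board punched; python3 -c "
from h import *
plan((.612,.322,.0115,-88))"
```

```text
now 6.98 [0.6005 0.3221 0.2614] yaw -88.06 w 49.7 F [-0.3 -0.4 -2. ]
board 0.66 [0.5986 0.2928 0.2806] [288. 225.]
board 0.56 [0.6129 0.2524 0.0082] [270. 110.]
punched 0.91 [0.5989 0.2931 0.2827] [287. 227.]
punched 0.69 [0.7989 0.2831 0.0214] [ 95. 134.]
now 7.13 [0.6007 0.3191 0.2638] yaw -88.22 w 49.8 F [0.4 0.2 0.1]
t [ -2.8 -11.8 252.3] a [ 0.0015 -0.0011 -0.0038] rows 6.1
```

View pics/w3.png

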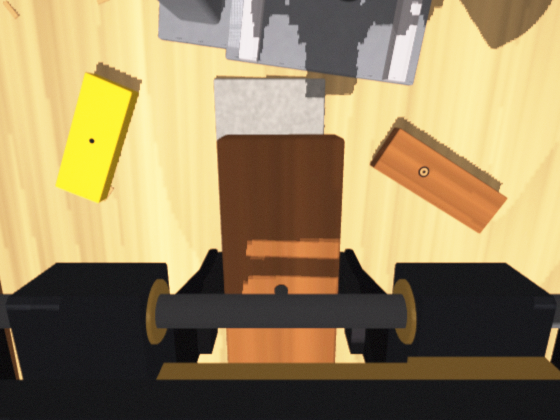

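```bash
python3 -c "
from h import *
np.set_printoptions(precision=4,suppress=True)
c=calibration('wrist');M=np.load('pics/w3.npz')['M']
for p in [(216,77),(324,79)]: print('board',pix2w(c,M,*p,.006))
for p in [(424,172),(402,128),(505,200),(478,232),(372,164)]: print('blank',pix2w(c,M,*p,.022))
plan((.612,.320,.05,-88),(.612,.320,.0115,-88))
"
```

```text
board [0.6718 0.2205 0.006 ]
board [0.5567 0.2186 0.006 ]
blank [0.4421 0.3122 0.022 ]
blank [0.4723 0.2659 0.022 ]
blank [0.3464 0.3409 0.022 ]
blank [0.3698 0.3798 0.022 ]
blank [0.5003 0.3053 0.022 ]
now 7.13 [0.6007 0.3191 0.2638] yaw -88.22 w 49.8 F [0.4 0.2 0.1]
t [ -0.8 -11.6 213.8] a [ 0.0015 -0.0011 -0.0038] rows 5.1
t [ 0.   0.  38.5] a [0. 0. 0.] rows 0.9
```

Emit:
servo_tool([
  {"tx":0,"ty":-5,"tz":20,"ax":0,"ay":0,"az":0,"claw":44},
  {"tx":-1,"ty":-11,"tz":55,"ax":0,"ay":0,"az":0,"claw":44},
  {"tx":-1,"ty":-11.6,"tz":90,"ax":0,"ay":0,"az":0,"claw":44},
  {"tx":-1,"ty":-11.6,"tz":125,"ax":0,"ay":0,"az":0,"claw":44},
  {"tx":-1,"ty":-11.6,"tz":160,"ax":0,"ay":0,"az":0,"claw":44},
  {"tx":-1,"ty":-11.6,"tz":190,"ax":0,"ay":0,"az":0,"claw":44},
  {"tx":-1,"ty":-11.6,"tz":215,"ax":0,"ay":0,"az":0,"claw":44},
  {"tx":-1,"ty":-11.6,"tz":232,"ax":0,"ay":0,"az":0,"claw":44},
  {"tx":-1,"ty":-11.6,"tz":243,"ax":0,"ay":0,"az":0,"claw":44},
  {"tx":-1,"ty":-11.6,"tz":248,"ax":0,"ay":0,"az":0,"claw":44},
  {"tx":-1,"ty":-11.6,"tz":252,"ax":0,"ay":0,"az":0,"claw":44},
  {"tx":-1,"ty":-11.6,"tz":252,"ax":0,"ay":0,"az":0,"claw":44},
])

```text
time_s: 8.13
tcp_pos: [0.613, 0.3214, 0.0131]
ee_rot: [[0.031, -1.0, 0.001], [-1.0, -0.031, 0.001], [-0.0, -0.001, -1.0]]
wrist_force: [-0.9, -0.6, -0.6]
gripper_width: 0.569
gripper_force: 30.0
```

Emit:
servo_tool([
  {"tx":0,"ty":0,"tz":0,"ax":0,"ay":0,"az":0,"claw":54},
  {"tx":0,"ty":0,"tz":0,"ax":0,"ay":0,"az":0,"claw":60},
  {"tx":0,"ty":0,"tz":0,"ax":0,"ay":0,"az":0,"claw":75},
  {"tx":0,"ty":0,"tz":0,"ax":0,"ay":0,"az":0,"claw":75},
  {"tx":0,"ty":0,"tz":-10,"ax":0,"ay":0,"az":0,"claw":80},
  {"tx":0,"ty":0,"tz":-30,"ax":0,"ay":0,"az":0,"claw":87},
  {"tx":0,"ty":0,"tz":-65,"ax":0,"ay":0,"az":0,"claw":87},
  {"tx":0,"ty":0,"tz":-100,"ax":0,"ay":0,"az":0,"claw":87},
  {"tx":0,"ty":0,"tz":-140,"ax":0,"ay":0,"az":0,"claw":87},
  {"tx":0,"ty":0,"tz":-180,"ax":0,"ay":0,"az":0,"claw":87},
  {"tx":0,"ty":0,"tz":-190,"ax":0,"ay":0,"az":0,"claw":87},
])

```text
time_s: 9.05
tcp_pos: [0.6157, 0.3232, 0.2127]
ee_rot: [[0.033, -0.999, 0.013], [-0.999, -0.033, 0.007], [-0.007, -0.014, -1.0]]
wrist_force: [0.8, 0.4, 2.1]
gripper_width: 0.998
gripper_force: 0.0
```

```bash
python3 -c "
from h import *
P=np.array([[.4723,.2659],[.3464,.3409],[.3698,.3798],[.5003,.3053]])
print(P.mean(0),np.degrees(np.arctan2(*(P[0]-P[1])[::-1])),np.degrees(np.arctan2(*(P[3]-P[2])[::-1])))
s=sense();print(s['joints'])
plan((.423,.323,.2,-30.5))
"
```

```text
[0.4222   0.322975] -30.782717222707973 -29.721234670338852
[ 41.06426137  28.87245819   9.96773406   0.20006045 -70.24231618
 -39.22635205]
now 9.05 [0.6157 0.3232 0.2127] yaw -88.09 w 86.8 F [0.8 0.4 2.1]
t [ -6.1 192.8  10.1] a [-1.5900e-02 -6.0000e-04 -1.0052e+00] rows 8.0
```

```bash
python3 -c "
from h import *
plan((.3874,.3431,.2,-30.2))"
```

```text
now 9.05 [0.6157 0.3232 0.2127] yaw -88.09 w 86.8 F [0.8 0.4 2.1]
t [-27.4 227.7   9.8] a [-1.5900e-02 -6.0000e-04 -1.0105e+00] rows 8.1
```

Emit:
servo_tool([
  {"tx":-27,"ty":228,"tz":10,"ax":0,"ay":0,"az":-1.01,"claw":87},
  {"tx":-27,"ty":228,"tz":10,"ax":0,"ay":0,"az":-1.01,"claw":87},
  {"tx":-27,"ty":228,"tz":10,"ax":0,"ay":0,"az":-1.01,"claw":87},
  {"tx":-27,"ty":228,"tz":10,"ax":0,"ay":0,"az":-1.01,"claw":87},
  {"tx":-27,"ty":228,"tz":10,"ax":0,"ay":0,"az":-1.01,"claw":87},
  {"tx":-27,"ty":228,"tz":10,"ax":0,"ay":0,"az":-1.01,"claw":87},
  {"tx":-27,"ty":228,"tz":10,"ax":0,"ay":0,"az":-1.01,"claw":87},
  {"tx":-27,"ty":228,"tz":10,"ax":0,"ay":0,"az":-1.01,"claw":87},
  {"tx":-27,"ty":228,"tz":10,"ax":0,"ay":0,"az":-1.01,"claw":87},
  {"tx":-27,"ty":228,"tz":10,"ax":0,"ay":0,"az":-1.01,"claw":87},
  {"tx":-27,"ty":228,"tz":10,"ax":0,"ay":0,"az":-1.01,"claw":87},
])

```text
time_s: 9.97
tcp_pos: [0.384, 0.3415, 0.193]
ee_rot: [[0.862, -0.507, 0.0], [-0.507, -0.862, 0.001], [0.0, -0.001, -1.0]]
wrist_force: [0.3, -0.6, 0.5]
gripper_width: 0.999
gripper_force: 0.0
```

```bash
cat > blank.py <<'E'
from h import *
import sys
np.set_printoptions(precision=4,suppress=True)
plan()
c,M=cam("wrist");im=capture("wrist");cv2.imwrite(f"pics/{sys.argv[1]}.png",im)
for l in ["blank","mark"]:
  for d in recognise(l,"wrist"): print(l,round(d["confidence"],2),toworld(M,d["xyz"]),w2pix(c,M,toworld(M,d["xyz"])))
t=trace("blank","wrist")
for d in t[:2]:
    m=d["mask"].astype(np.uint8);k=max(cv2.findContours(m,0,1)[0],key=cv2.contourArea)
    w=np.array([pix2w(c,M,*q[0],.022)[:2] for q in k]).astype(np.float32)
    r=cv2.minAreaRect(w*1000);print(d["confidence"],r)
g=cv2.cvtColor(im,cv2.COLOR_BGR2GRAY)
E
python3 blank.py w4
```

```text
now 9.97 [0.384  0.3415 0.193 ] yaw -30.46 w 86.9 F [ 0.3 -0.6  0.5]
blank 0.71 [0.4308 0.3232 0.0213] [271.9124 135.0586]
mark 0.75 [0.4301 0.3196 0.0252] [275.6805 133.9846]
0.84 ((422.21197509765625, 324.1080627441406), (50.331809997558594, 149.85484313964844), 60.7675666809082)
```

View pics/w4.png

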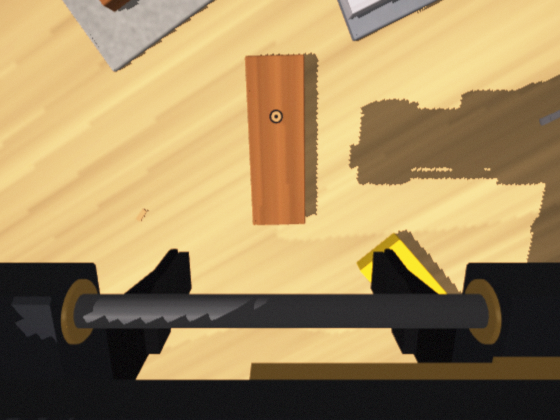

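```bash
python3 -c "
from h import *
plan((.4222,.3240,.006,-29.3),(.4222,.3240,.27,-29.3),(.47,.1,.27,-95.75),(.5424,.0097,.12,-95.75),(.5424,.0097,.053,-95.75))"
```

```text
now 10.17 [0.3841 0.3413 0.1925] yaw -30.39 w 87.0 F [-0.1 -0.5  0.3]
t [ 41.6  -4.4 186.5] a [ 0.0002  0.     -0.019 ] rows 4.6
t [   0.    0. -264.] a [0. 0. 0.] rows 6.3
t [151.3 172.    0. ] a [0.     0.     1.1598] rows 9.3
t [ 82.6 -81.1 150. ] a [0. 0. 0.] rows 4.5
t [ 0.  0. 67.] a [0. 0. 0.] rows 1.6
```

Emit:
servo_tool([
  {"tx":20,"ty":-2,"tz":35,"ax":0,"ay":0,"az":-0.01,"claw":87},
  {"tx":41.5,"ty":-4.4,"tz":70,"ax":0,"ay":0,"az":-0.019,"claw":87},
  {"tx":41.5,"ty":-4.4,"tz":110,"ax":0,"ay":0,"az":-0.019,"claw":87},
  {"tx":41.5,"ty":-4.4,"tz":145,"ax":0,"ay":0,"az":-0.019,"claw":87},
  {"tx":41.5,"ty":-4.4,"tz":170,"ax":0,"ay":0,"az":-0.019,"claw":87},
  {"tx":41.5,"ty":-4.4,"tz":182,"ax":0,"ay":0,"az":-0.019,"claw":80},
  {"tx":41.5,"ty":-4.4,"tz":186,"ax":0,"ay":0,"az":-0.019,"claw":80},
  {"tx":41.5,"ty":-4.4,"tz":186,"ax":0,"ay":0,"az":-0.019,"claw":44},
  {"tx":41.5,"ty":-4.4,"tz":186,"ax":0,"ay":0,"az":-0.019,"claw":44},
  {"tx":41.5,"ty":-4.4,"tz":186,"ax":0,"ay":0,"az":-0.019,"claw":44},
  {"tx":41.5,"ty":-4.4,"tz":186,"ax":0,"ay":0,"az":-0.019,"claw":44},
  {"tx":41.5,"ty":-4.4,"tz":186,"ax":0,"ay":0,"az":-0.019,"claw":44},
])

```text
time_s: 11.17
tcp_pos: [0.4223, 0.3249, 0.0077]
ee_rot: [[0.873, -0.488, 0.001], [-0.488, -0.873, 0.002], [0.0, -0.002, -1.0]]
wrist_force: [0.3, 0.6, 1.2]
gripper_width: 0.629
gripper_force: 0.0
```

Emit:
servo_tool([
  {"tx":0,"ty":0,"tz":0,"ax":0,"ay":0,"az":0,"claw":44},
  {"tx":0,"ty":0,"tz":0,"ax":0,"ay":0,"az":0,"claw":44},
  {"tx":0,"ty":0,"tz":0,"ax":0,"ay":0,"az":0,"claw":44},
  {"tx":0,"ty":0,"tz":-15,"ax":0,"ay":0,"az":0,"claw":44},
  {"tx":0,"ty":0,"tz":-45,"ax":0,"ay":0,"az":0,"claw":44},
  {"tx":0,"ty":0,"tz":-85,"ax":0,"ay":0,"az":0,"claw":44},
  {"tx":0,"ty":0,"tz":-125,"ax":0,"ay":0,"az":0,"claw":44},
  {"tx":0,"ty":0,"tz":-165,"ax":0,"ay":0,"az":0,"claw":44},
  {"tx":0,"ty":0,"tz":-205,"ax":0,"ay":0,"az":0,"claw":44},
  {"tx":0,"ty":0,"tz":-240,"ax":0,"ay":0,"az":0,"claw":44},
  {"tx":0,"ty":0,"tz":-258,"ax":0,"ay":0,"az":0,"claw":44},
  {"tx":0,"ty":0,"tz":-264,"ax":0,"ay":0,"az":0,"claw":44},
])

```text
time_s: 12.17
tcp_pos: [0.4229, 0.3254, 0.2746]
ee_rot: [[0.873, -0.488, 0.005], [-0.488, -0.873, 0.006], [0.001, -0.008, -1.0]]
wrist_force: [0.3, 1.3, -0.4]
gripper_width: 0.569
gripper_force: 30.0
```

Emit:
servo_tool([
  {"tx":6,"ty":7,"tz":0,"ax":0,"ay":0,"az":0.06,"claw":44},
  {"tx":20,"ty":22,"tz":0,"ax":0,"ay":0,"az":0.16,"claw":44},
  {"tx":36,"ty":40,"tz":0,"ax":0,"ay":0,"az":0.28,"claw":44},
  {"tx":52,"ty":59,"tz":0,"ax":0,"ay":0,"az":0.4,"claw":44},
  {"tx":68,"ty":77,"tz":0,"ax":0,"ay":0,"az":0.52,"claw":44},
  {"tx":84,"ty":95,"tz":0,"ax":0,"ay":0,"az":0.64,"claw":44},
  {"tx":100,"ty":114,"tz":0,"ax":0,"ay":0,"az":0.76,"claw":44},
  {"tx":116,"ty":132,"tz":0,"ax":0,"ay":0,"az":0.88,"claw":44},
  {"tx":131,"ty":149,"tz":0,"ax":0,"ay":0,"az":1.0,"claw":44},
  {"tx":144,"ty":164,"tz":0,"ax":0,"ay":0,"az":1.1,"claw":44},
  {"tx":151,"ty":172,"tz":0,"ax":0,"ay":0,"az":1.16,"claw":44},
  {"tx":151,"ty":172,"tz":0,"ax":0,"ay":0,"az":1.16,"claw":44},
])

```text
time_s: 13.17
tcp_pos: [0.4689, 0.0985, 0.2685]
ee_rot: [[-0.103, -0.995, -0.004], [-0.995, 0.103, -0.001], [0.002, 0.004, -1.0]]
wrist_force: [-0.1, -0.1, -1.3]
gripper_width: 0.574
gripper_force: 30.0
```

```bash
python3 look.py w5 mark; python3 -c "
from h import *
plan((.5424,.0097,.12,-95.75),(.5424,.0097,.053,-95.75))"
```

```text
now 13.17 [0.4689 0.0985 0.2685] yaw -95.93 w 50.0 F [-0.1 -0.1 -1.3]
mark 0.71 [0.4711 0.067  0.2827] [268. 217.]
now 13.27 [0.4691 0.1001 0.269 ] yaw -95.67 w 49.8 F [-0.  -1.  -1.3]
t [ 82.5 -82.3 148.9] a [ 0.0026 -0.001   0.0014] rows 4.5
t [ 0.  0. 67.] a [0. 0. 0.] rows 1.6
```

Emit:
servo_tool([
  {"tx":8,"ty":-8,"tz":5,"ax":0,"ay":0,"az":0.001,"claw":44},
  {"tx":28,"ty":-28,"tz":25,"ax":0,"ay":0,"az":0.001,"claw":44},
  {"tx":48,"ty":-48,"tz":45,"ax":0,"ay":0,"az":0.001,"claw":44},
  {"tx":66,"ty":-66,"tz":70,"ax":0,"ay":0,"az":0.001,"claw":44},
  {"tx":78,"ty":-78,"tz":95,"ax":0,"ay":0,"az":0.001,"claw":44},
  {"tx":82.5,"ty":-82.3,"tz":120,"ax":0,"ay":0,"az":0.001,"claw":44},
  {"tx":82.5,"ty":-82.3,"tz":140,"ax":0,"ay":0,"az":0.001,"claw":44},
  {"tx":82.5,"ty":-82.3,"tz":160,"ax":0,"ay":0,"az":0.001,"claw":44},
  {"tx":82.5,"ty":-82.3,"tz":172,"ax":0,"ay":0,"az":0.001,"claw":44},
  {"tx":82.5,"ty":-82.3,"tz":180,"ax":0,"ay":0,"az":0.001,"claw":44},
  {"tx":82.5,"ty":-82.3,"tz":185,"ax":0,"ay":0,"az":0.001,"claw":44},
  {"tx":82.5,"ty":-82.3,"tz":185,"ax":0,"ay":0,"az":0.001,"claw":44},
])

```text
time_s: 14.27
tcp_pos: [0.5431, 0.0104, 0.0844]
ee_rot: [[-0.099, -0.995, -0.002], [-0.995, 0.099, -0.001], [0.001, 0.002, -1.0]]
wrist_force: [-0.3, -0.4, -1.5]
gripper_width: 0.575
gripper_force: 30.0
```

```bash
python3 look.py w6 mark; python3 -c "
from h import *
plan((.5424,.0097,.054,-95.75))"
```

```text
now 14.27 [0.5431 0.0104 0.0844] yaw -95.68 w 50.0 F [-0.3 -0.4 -1.5]
mark 0.81 [ 0.5468 -0.021   0.0965] [265. 216.]
now 14.37 [0.5441 0.0105 0.086 ] yaw -95.68 w 49.8 F [ 0.6  0.6 -1.5]
t [ 1.   1.6 32. ] a [-0.0011  0.0002  0.0013] rows 0.8
```

View pics/w6.png

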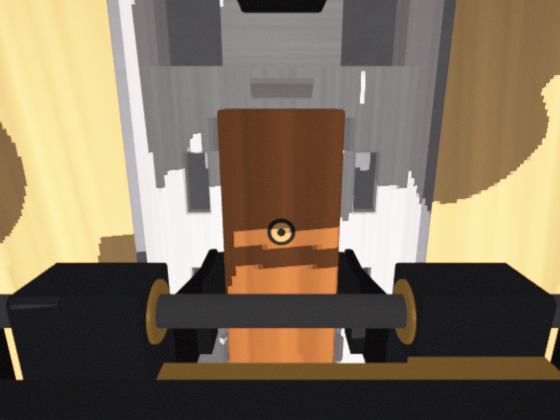

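```bash
python3 -c "
from h import *
c=calibration('wrist');M=np.load('pics/w6.npz')['M']
R=Rdown(-95.75)
T=np.array([.5431,.0104,.0844])
print('mark in tool',R.T@(pix2w(c,M,281,232,.0844+.016)-T))
a=pix2w(c,M,199,182,.045);b=pix2w(c,M,364,182,.045);print(a,b,'sled c',(a+b)/2-.034*R[:,0])
"
```

```text
mark in tool [ 2.50030100e-02 -3.23208025e-05 -1.60000000e-02]
[ 0.58473408 -0.02873218  0.045     ] [ 0.49357389 -0.01962517  0.045     ] sled c [0.54256038 0.00965025 0.045     ]
```

Emit:
servo_tool([
  {"tx":0.8,"ty":0.8,"tz":8,"ax":0,"ay":0,"az":0,"claw":44},
  {"tx":0.8,"ty":0.8,"tz":16,"ax":0,"ay":0,"az":0,"claw":44},
  {"tx":0.8,"ty":0.8,"tz":23,"ax":0,"ay":0,"az":0,"claw":44},
  {"tx":0.8,"ty":0.8,"tz":28,"ax":0,"ay":0,"az":0,"claw":44},
  {"tx":0.8,"ty":0.8,"tz":31,"ax":0,"ay":0,"az":0,"claw":44},
  {"tx":0.8,"ty":0.8,"tz":33,"ax":0,"ay":0,"az":0,"claw":44},
  {"tx":0.8,"ty":0.8,"tz":33,"ax":0,"ay":0,"az":0,"claw":44},
])

```text
time_s: 14.95
tcp_pos: [0.5427, 0.0095, 0.0526]
ee_rot: [[-0.1, -0.995, -0.0], [-0.995, 0.1, -0.0], [0.0, -0.0, -1.0]]
wrist_force: [0.0, -0.5, -1.7]
gripper_width: 0.572
gripper_force: 30.0
```

```bash
python3 -c "
from h import *
plan((.5424,.0097,.050,-95.75))"
```

```text
now 14.95 [0.5427 0.0095 0.0526] yaw -95.72 w 49.8 F [ 0.  -0.5 -1.7]
t [-0.1  0.3  2.6] a [-0.     -0.0002  0.0006] rows 0.1
```

Emit:
servo_tool([
  {"tx":0,"ty":0,"tz":1.3,"ax":0,"ay":0,"az":0,"claw":44},
  {"tx":0,"ty":0,"tz":1.3,"ax":0,"ay":0,"az":0,"claw":52},
  {"tx":0,"ty":0,"tz":1.3,"ax":0,"ay":0,"az":0,"claw":60},
  {"tx":0,"ty":0,"tz":1.3,"ax":0,"ay":0,"az":0,"claw":70},
  {"tx":0,"ty":0,"tz":1.3,"ax":0,"ay":0,"az":0,"claw":70},
  {"tx":0,"ty":0,"tz":-8,"ax":0,"ay":0,"az":0,"claw":70},
  {"tx":0,"ty":0,"tz":-25,"ax":0,"ay":0,"az":0,"claw":70},
  {"tx":0,"ty":0,"tz":-65,"ax":0,"ay":0,"az":0,"claw":70},
  {"tx":0,"ty":0,"tz":-105,"ax":0,"ay":0,"az":0,"claw":60},
  {"tx":0,"ty":0,"tz":-145,"ax":0,"ay":0,"az":0,"claw":50},
  {"tx":0,"ty":0,"tz":-170,"ax":0,"ay":0,"az":0,"claw":50},
  {"tx":0,"ty":0,"tz":-170,"ax":0,"ay":0,"az":0,"claw":50},
])

```text
time_s: 15.95
tcp_pos: [0.5462, 0.0098, 0.2304]
ee_rot: [[-0.099, -0.995, 0.014], [-0.995, 0.099, 0.002], [-0.003, -0.014, -1.0]]
wrist_force: [0.2, 0.0, -0.2]
gripper_width: 0.607
gripper_force: 0.0
```

```bash
python3 look.py w7 mark; python3 -c "
from h import *
plan((.505,-.305,.22,-85.3))"
```

```text
now 15.95 [0.5462 0.0098 0.2304] yaw -95.66 w 52.8 F [ 0.2  0.  -0.2]
mark 0.63 [0.5489 0.0026 0.0692] [279. 184.]
now 16.05 [0.5429 0.0097 0.2242] yaw -95.74 w 50.8 F [ 0.3  0.4 -0.5]
t [316.9   6.2   3.6] a [-0.0031  0.0014 -0.1822] rows 7.6
```

Emit:
servo_tool([
  {"tx":317,"ty":6,"tz":4,"ax":0,"ay":0,"az":-0.182,"claw":50},
  {"tx":317,"ty":6,"tz":4,"ax":0,"ay":0,"az":-0.182,"claw":50},
  {"tx":317,"ty":6,"tz":4,"ax":0,"ay":0,"az":-0.182,"claw":50},
  {"tx":317,"ty":6,"tz":4,"ax":0,"ay":0,"az":-0.182,"claw":50},
  {"tx":317,"ty":6,"tz":4,"ax":0,"ay":0,"az":-0.182,"claw":50},
  {"tx":317,"ty":6,"tz":4,"ax":0,"ay":0,"az":-0.182,"claw":50},
  {"tx":317,"ty":6,"tz":4,"ax":0,"ay":0,"az":-0.182,"claw":50},
  {"tx":317,"ty":6,"tz":4,"ax":0,"ay":0,"az":-0.182,"claw":50},
  {"tx":317,"ty":6,"tz":4,"ax":0,"ay":0,"az":-0.182,"claw":50},
  {"tx":317,"ty":6,"tz":4,"ax":0,"ay":0,"az":-0.182,"claw":50},
  {"tx":317,"ty":6,"tz":4,"ax":0,"ay":0,"az":-0.182,"claw":50},
])

```text
time_s: 16.97
tcp_pos: [0.5042, -0.3049, 0.217]
ee_rot: [[0.081, -0.997, -0.003], [-0.997, -0.081, 0.001], [-0.002, 0.003, -1.0]]
wrist_force: [-0.5, 0.7, 0.0]
gripper_width: 0.58
gripper_force: 0.0
```

```bash
python3 look.py w8 clamp1 toe1; python3 -c "
import cv2
a=cv2.imread('pics/w8.png');cv2.imwrite('pics/w8b.png',cv2.resize(a,None,fx=1.42,fy=1.42,interpolation=3))"
```

```text
now 16.97 [ 0.5042 -0.3049  0.217 ] yaw -85.33 w 50.5 F [-0.5  0.7  0. ]
clamp1 0.94 [ 0.4797 -0.3506  0.0956] [317. 148.]
clamp1 0.82 [ 0.609  -0.3425  0.0786] [154. 143.]
clamp1 0.62 [ 0.5433 -0.3521  0.0918] [234. 139.]
clamp1 0.58 [ 0.4123 -0.3629  0.0793] [401. 137.]
toe1 0.87 [ 0.6102 -0.3442  0.0778] [153. 140.]
toe1 0.66 [ 0.5471 -0.3467  0.095 ] [229. 146.]
toe1 0.65 [ 0.4141 -0.3599  0.0828] [399. 141.]
toe1 0.63 [ 0.4773 -0.3571  0.0922] [321. 140.]
```

View pics/w8b.png

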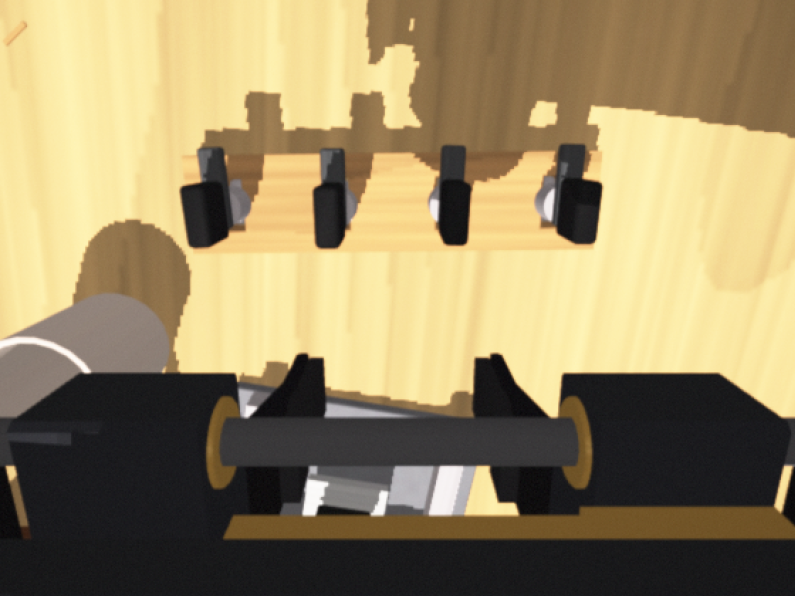

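```bash
cat > d.py <<'E'
from h import *
np.set_printoptions(precision=4,suppress=True)
c=calibration("wrist");M=np.load("pics/w8.npz")["M"]
f=lambda x,y,z:pix2w(c,M,(x+.5)/1.42-.5,(y+.5)/1.42-.5,z)
K=[f(183,157,.03),f(601,151,.03),f(601,248,.03)]
print(np.array(K),np.linalg.norm(K[0]-K[1]),np.linalg.norm(K[2]-K[1]))
im=cv2.imread("pics/w8.png");g=cv2.cvtColor(im,cv2.COLOR_BGR2GRAY)
m=(g<45).astype(np.uint8);m[185:]=0;m[:95]=0
def fit(cl):
    # silhouette of black grip (+toe) mask vs. projected boxes
    def box(x0,x1,y0,y1,z0,z1): return np.array([[x,y,z] for x in(x0,x1) for y in(y0,y1) for z in(z0,z1)])
    B=[box(-17,17,-7,7,64,98),box(-12,36,-7,7,54,64)]
    def ren(p):
        o=np.zeros(g.shape,np.uint8);a=np.radians(p[2]);R=np.array([[np.cos(a),-np.sin(a)],[np.sin(a),np.cos(a)]])
        for b in B:
            w=np.c_[b[:,:2]@R.T/1e3+p[:2],b[:,2]/1e3]
            px=np.array([w2pix(c,M,q) for q in w]);cv2.fillConvexPoly(o,cv2.convexHull(np.round(px*16).astype(np.int32)),1,shift=4)
        return o
    t=cl
    from scipy.optimize import minimize
    cost=lambda p:np.sum(ren([p[0]/1e3,p[1]/1e3,p[2]])!=t)
    best=None
    return ren,cost
m2=(g<95).astype(np.uint8);m2[185:]=0;m2[:95]=0
n,lab,st,ce=cv2.connectedComponentsWithStats(m);print(st[st[:,4]>300])
cv2.imwrite("pics/w8c.png",cv2.resize(np.hstack([im[90:190,110:440],cv2.merge([m*255]*3)[90:190,110:440]]),None,fx=1.2,fy=1.2))
cv2.imwrite("pics/w8d.png",cv2.resize(im[95:185,120:435],None,fx=2.5,fy=2.5,interpolation=0))
E
python3 d.py
```

```text
[[ 0.6472 -0.3636  0.03  ]
 [ 0.3805 -0.3891  0.03  ]
 [ 0.3686 -0.3269  0.03  ]] 0.267885560336572 0.06332606303820972
[[     0      0    560    420 230878]
 [   128    105     35     69   1353]
 [   309    125     22     47    884]
 [   392    124     31     47   1172]
 [   221    127     23     47    889]]
```

View pics/w8d.png

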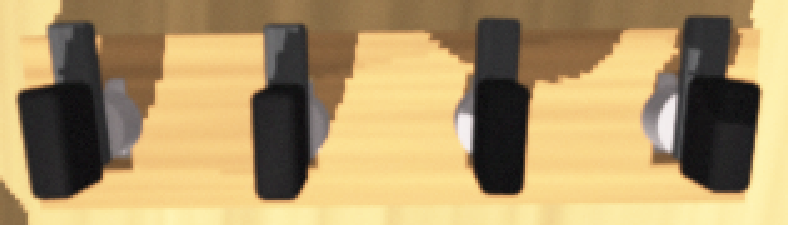

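```bash
cat > e.py <<'E'
from h import *
np.set_printoptions(precision=4,suppress=True)
c=calibration("wrist");M=np.load("pics/w8.npz")["M"]
T=np.array([pix2w(c,M,120+(x+.5)/2.5-.5,95+(y+.5)/2.5-.5,.064) for x,y in [(71.5,22),(285.5,25),(498,18),(707,16)]])
print(T,np.linalg.norm(np.diff(T,axis=0),axis=1))
d=T[0]-T[3];a=np.arctan2(d[1],d[0]);print("rack ang",np.degrees(a))
ce=T.mean(0)[:2];u=np.array([np.cos(a),np.sin(a)]);n=np.array([-u[1],u[0]])
for k in (105,35,-35,-105): print("clamp",ce+u*k/1e3+n*.036)
E
python3 e.py
```

```text
[[ 0.6178 -0.3721  0.064 ]
 [ 0.5481 -0.3769  0.064 ]
 [ 0.4789 -0.3847  0.064 ]
 [ 0.4108 -0.391   0.064 ]] [0.0699 0.0696 0.0684]
rack ang 5.198589799042919
clamp [ 0.6152 -0.3358]
clamp [ 0.5455 -0.3422]
clamp [ 0.4758 -0.3485]
clamp [ 0.4061 -0.3548]
```

```bash
cat > slot.py <<'E'
from h import *
CL=[(.4061,-.3548),(.4758,-.3485),(.5455,-.3422),(.6152,-.3358)]
C=np.array([.5425,.0097]);A=-5.75
def slot(k):
    l=np.array({1:(-.047,-.034),2:(.047,.034),3:(-.047,.034),4:(.047,-.034)}[k]);a=np.radians(A)
    return C+np.array([[np.cos(a),-np.sin(a)],[np.sin(a),np.cos(a)]])@l
E
python3 -c "
from slot import *
c=CL[0];s=slot(2);print([slot(k).round(4) for k in (1,2,3,4)])
plan((*c,.13,-84.8),(*c,.066,-84.8),(*c,.2,-84.8),(*s,.2,-95.75),(*s,.085,-95.75))"
```

```text
[array([ 0.4923, -0.0194]), array([0.5927, 0.0388]), array([0.4991, 0.0482]), array([ 0.5859, -0.0288])]
now 17.12 [ 0.5051 -0.3041  0.2183] yaw -85.2 w 50.2 F [-0.4  0.7  0.8]
t [ 42.3 102.9  88.3] a [ 0.0006  0.0004 -0.007 ] rows 3.4
t [ 0.  0. 64.] a [0. 0. 0.] rows 1.5
t [   0.    0. -134.] a [0. 0. 0.] rows 3.2
t [-375.1 -221.5    0. ] a [0.     0.     0.1911] rows 10.4
t [  0.   0. 115.] a [0. 0. 0.] rows 2.8
```

Emit:
servo_tool([
  {"tx":15,"ty":38,"tz":0,"ax":0,"ay":0,"az":-0.007,"claw":36},
  {"tx":30,"ty":73,"tz":10,"ax":0,"ay":0,"az":-0.007,"claw":36},
  {"tx":42.3,"ty":102.9,"tz":40,"ax":0,"ay":0,"az":-0.007,"claw":36},
  {"tx":42.3,"ty":102.9,"tz":75,"ax":0,"ay":0,"az":-0.007,"claw":36},
  {"tx":42.3,"ty":102.9,"tz":88,"ax":0,"ay":0,"az":-0.007,"claw":36},
  {"tx":42.3,"ty":102.9,"tz":105,"ax":0,"ay":0,"az":-0.007,"claw":36},
  {"tx":42.3,"ty":102.9,"tz":125,"ax":0,"ay":0,"az":-0.007,"claw":36},
  {"tx":42.3,"ty":102.9,"tz":142,"ax":0,"ay":0,"az":-0.007,"claw":36},
  {"tx":42.3,"ty":102.9,"tz":152,"ax":0,"ay":0,"az":-0.007,"claw":36},
  {"tx":42.3,"ty":102.9,"tz":152,"ax":0,"ay":0,"az":-0.007,"claw":36},
])

```text
time_s: 17.95
tcp_pos: [0.4049, -0.3544, 0.0646]
ee_rot: [[0.09, -0.996, -0.004], [-0.996, -0.09, 0.002], [-0.003, 0.004, -1.0]]
wrist_force: [-0.9, -0.0, -0.2]
gripper_width: 0.412
gripper_force: 0.0
```

```bash
python3 -c "
from slot import *
plan((*CL[0],.066,-84.8))"
```

```text
now 17.95 [ 0.4049 -0.3544  0.0646] yaw -84.83 w 35.8 F [-0.9 -0.  -0.2]
t [ 0.5 -1.1 -1.4] a [ 0.0038  0.0026 -0.0006] rows 0.0
```

Emit:
servo_tool([
  {"tx":0,"ty":-1,"tz":0,"ax":0,"ay":0,"az":0,"claw":36},
  {"tx":0,"ty":-1,"tz":0,"ax":0,"ay":0,"az":0,"claw":8},
  {"tx":0,"ty":-1,"tz":0,"ax":0,"ay":0,"az":0,"claw":8},
  {"tx":0,"ty":-1,"tz":0,"ax":0,"ay":0,"az":0,"claw":8},
  {"tx":0,"ty":-1,"tz":0,"ax":0,"ay":0,"az":0,"claw":8},
  {"tx":0,"ty":-1,"tz":0,"ax":0,"ay":0,"az":0,"claw":8},
  {"tx":0,"ty":-1,"tz":0,"ax":0,"ay":0,"az":0,"claw":8},
])

```text
time_s: 18.53
tcp_pos: [0.4071, -0.356, 0.0671]
ee_rot: [[0.089, -0.996, 0.001], [-0.996, -0.089, -0.0], [0.001, -0.001, -1.0]]
wrist_force: [-0.1, 0.3, 3.0]
gripper_width: 0.157
gripper_force: 30.0
```

Emit:
servo_tool([
  {"tx":0,"ty":0,"tz":-5,"ax":0,"ay":0,"az":0,"claw":8},
  {"tx":0,"ty":0,"tz":-15,"ax":0,"ay":0,"az":0,"claw":8},
  {"tx":0,"ty":0,"tz":-35,"ax":0,"ay":0,"az":0,"claw":8},
  {"tx":0,"ty":0,"tz":-65,"ax":0,"ay":0,"az":0,"claw":8},
  {"tx":0,"ty":0,"tz":-95,"ax":0,"ay":0,"az":0,"claw":8},
  {"tx":0,"ty":0,"tz":-120,"ax":0,"ay":0,"az":0,"claw":8},
  {"tx":0,"ty":0,"tz":-134,"ax":0,"ay":0,"az":0,"claw":8},
  {"tx":0,"ty":0,"tz":-134,"ax":0,"ay":0,"az":0,"claw":8},
])

```text
time_s: 19.2
tcp_pos: [0.4087, -0.357, 0.2054]
ee_rot: [[0.089, -0.996, 0.008], [-0.996, -0.089, -0.005], [0.005, -0.007, -1.0]]
wrist_force: [1.2, -0.2, -0.5]
gripper_width: 0.161
gripper_force: 30.0
```

```bash
python3 look.py w9 toe1; python3 -c "
from slot import *
s=slot(2)
plan((*s,.2,-95.75),(*s,.085,-95.75))"
```

```text
now 19.2 [ 0.4087 -0.357   0.2054] yaw -84.87 w 14.0 F [ 1.2 -0.2 -0.5]
toe1 0.84 [ 0.4111 -0.3731  0.2213] [279. 251.]
toe1 0.77 [ 0.4723 -0.3571  0.0781] [203. 196.]
toe1 0.76 [ 0.6101 -0.3472  0.071 ] [ 38. 190.]
toe1 0.74 [ 0.5413 -0.3501  0.0726] [121. 195.]
now 19.3 [ 0.4067 -0.3555  0.2009] yaw -84.92 w 13.2 F [-1.2  0.1 -2.3]
t [-376.3 -220.2    1.2] a [-0.001   0.0003  0.189 ] rows 10.5
t [  0.   0. 115.] a [0. 0. 0.] rows 2.8
```

View pics/w9.png

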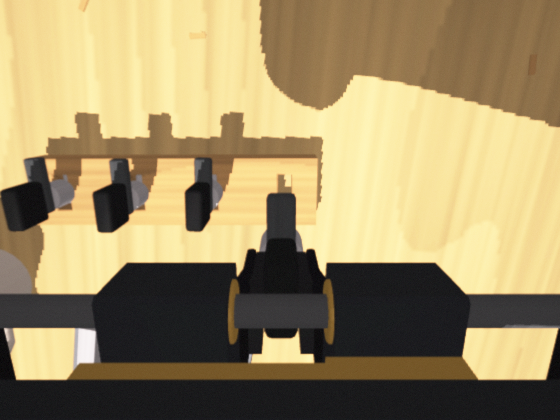

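```bash
cat >> h.py <<'E'
def toetip(u,v,h=.003):
    "tool-frame point of a held clamp's toe end at tool z=+h"
    c=calibration("wrist");return pix2w(c,np.array(c["hand_eye"]),u,v,h)*1000
E
python3 -c "
from h import *
print(toetip(281,194),toetip(267,194),toetip(295,194))"
```

```text
[36.75364549  0.03983863  3.        ] [36.75366133 -6.38854312  3.        ] [36.75362965  6.4686512   3.        ]
```

Emit:
servo_tool([
  {"tx":-15,"ty":-9,"tz":0,"ax":0,"ay":0,"az":0.01,"claw":8},
  {"tx":-45,"ty":-26,"tz":0,"ax":0,"ay":0,"az":0.03,"claw":8},
  {"tx":-80,"ty":-47,"tz":0,"ax":0,"ay":0,"az":0.05,"claw":8},
  {"tx":-115,"ty":-67,"tz":0,"ax":0,"ay":0,"az":0.07,"claw":8},
  {"tx":-150,"ty":-88,"tz":0,"ax":0,"ay":0,"az":0.09,"claw":8},
  {"tx":-185,"ty":-108,"tz":0,"ax":0,"ay":0,"az":0.11,"claw":8},
  {"tx":-220,"ty":-129,"tz":0,"ax":0,"ay":0,"az":0.13,"claw":8},
  {"tx":-255,"ty":-149,"tz":0,"ax":0,"ay":0,"az":0.15,"claw":8},
  {"tx":-290,"ty":-170,"tz":0,"ax":0,"ay":0,"az":0.17,"claw":8},
  {"tx":-325,"ty":-190,"tz":0,"ax":0,"ay":0,"az":0.189,"claw":8},
  {"tx":-355,"ty":-208,"tz":0,"ax":0,"ay":0,"az":0.189,"claw":8},
  {"tx":-376,"ty":-220,"tz":0,"ax":0,"ay":0,"az":0.189,"claw":8},
])

```text
time_s: 20.3
tcp_pos: [0.5927, 0.0411, 0.1982]
ee_rot: [[-0.098, -0.995, -0.003], [-0.995, 0.098, -0.001], [0.001, 0.003, -1.0]]
wrist_force: [-0.2, -1.7, -0.5]
gripper_width: 0.154
gripper_force: 30.0
```

Emit:
servo_tool([
  {"tx":0,"ty":0,"tz":10,"ax":0,"ay":0,"az":0,"claw":8},
  {"tx":0,"ty":0,"tz":25,"ax":0,"ay":0,"az":0,"claw":8},
  {"tx":0,"ty":0,"tz":45,"ax":0,"ay":0,"az":0,"claw":8},
  {"tx":0,"ty":0,"tz":65,"ax":0,"ay":0,"az":0,"claw":8},
  {"tx":0,"ty":0,"tz":80,"ax":0,"ay":0,"az":0,"claw":8},
  {"tx":0,"ty":0,"tz":88,"ax":0,"ay":0,"az":0,"claw":8},
  {"tx":0,"ty":0,"tz":88,"ax":0,"ay":0,"az":0,"claw":8},
  {"tx":0,"ty":0,"tz":88,"ax":0,"ay":0,"az":0,"claw":8},
])

```text
time_s: 20.97
tcp_pos: [0.5922, 0.0378, 0.1118]
ee_rot: [[-0.1, -0.995, -0.002], [-0.995, 0.1, -0.001], [0.001, 0.002, -1.0]]
wrist_force: [-0.6, 0.7, -0.2]
gripper_width: 0.16
gripper_force: 30.0
```

```bash
python3 look.py w10; python3 -c "
from slot import *
s=slot(2)
plan((*s,.083,-95.75))
a=cv2.imread('pics/w10.png');cv2.imwrite('pics/w10b.png',cv2.resize(a[60:300,130:430],None,fx=2.4,fy=2.4,interpolation=3))"
```

```text
now 20.97 [0.5922 0.0378 0.1118] yaw -95.74 w 13.9 F [-0.6  0.7 -0.2]
now 21.02 [0.5929 0.038  0.1128] yaw -95.73 w 13.9 F [-0.6 -0.1 -1. ]
t [-0.8  0.3 29.8] a [-0.0004 -0.0002  0.0004] rows 0.7
```

View pics/w10b.png

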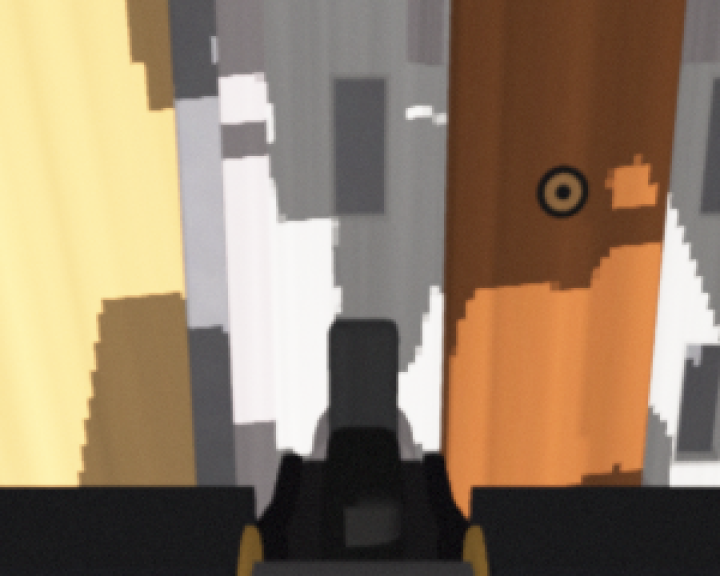

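```bash
python3 -c "
from slot import *
c=calibration('wrist');M=np.load('pics/w10.npz')['M']
f=lambda x,y,z:pix2w(c,M,130+(x+.5)/2.4-.5,60+(y+.5)/2.4-.5,z)
p=f(359.5,146.5,.045);print(p,p[:2]-slot(4)); m=f(562.5,191,.067);print('mark',m)
a=np.radians(A);R=np.array([[np.cos(a),-np.sin(a)],[np.sin(a),np.cos(a)]]);print('mark in sled',R.T@(m[:2]-C),'slot4',R.T@(p[:2]-C))
for q in [(333,146),(386,146),(359,78),(359,215)]:print(R.T@(f(*q,.045)[:2]-C))
"
```

```text
[ 0.58620625 -0.02862285  0.045     ] [0.00034912 0.00021492]
mark [ 0.54060369 -0.01499581  0.067     ]
mark in sled [ 0.00058746 -0.02476154] slot4 [ 0.04732583 -0.03375118]
[ 0.05397722 -0.03387124]
[ 0.04067333 -0.03387522]
[ 0.04744063 -0.05013134]
[ 0.04746255 -0.01666983]
```

Emit:
servo_tool([
  {"tx":-0.8,"ty":0.3,"tz":5,"ax":0,"ay":0,"az":0,"claw":8},
  {"tx":-0.8,"ty":0.3,"tz":10,"ax":0,"ay":0,"az":0,"claw":8},
  {"tx":-0.8,"ty":0.3,"tz":15,"ax":0,"ay":0,"az":0,"claw":8},
  {"tx":-0.8,"ty":0.3,"tz":20,"ax":0,"ay":0,"az":0,"claw":8},
  {"tx":-0.8,"ty":0.3,"tz":25,"ax":0,"ay":0,"az":0,"claw":8},
  {"tx":-0.8,"ty":0.3,"tz":28,"ax":0,"ay":0,"az":0,"claw":8},
  {"tx":-0.8,"ty":0.3,"tz":30,"ax":0,"ay":0,"az":0,"claw":8},
  {"tx":-0.8,"ty":0.3,"tz":30,"ax":0,"ay":0,"az":0,"claw":8},
  {"tx":-0.8,"ty":0.3,"tz":30,"ax":0,"ay":0,"az":0,"claw":8},
])

```text
time_s: 21.77
tcp_pos: [0.5926, 0.0392, 0.0826]
ee_rot: [[-0.1, -0.995, 0.0], [-0.995, 0.1, 0.0], [-0.0, -0.0, -1.0]]
wrist_force: [-0.9, 0.2, -0.9]
gripper_width: 0.161
gripper_force: 30.0
```

```bash
python3 -c "
from slot import *
plan((*slot(2),.081,-185.75))"
```

```text
now 21.77 [0.5926 0.0392 0.0826] yaw -95.73 w 14.0 F [-0.9  0.2 -0.9]
t [ 0.3 -0.1  1.6] a [-2.0000e-04  4.0000e-04  1.5712e+00] rows 12.6
```

Emit:
servo_tool([
  {"tx":0.2,"ty":0,"tz":0.5,"ax":0,"ay":0,"az":0.06,"claw":8},
  {"tx":0.2,"ty":0,"tz":0.7,"ax":0,"ay":0,"az":0.18,"claw":8},
  {"tx":0.2,"ty":0,"tz":0.7,"ax":0,"ay":0,"az":0.3,"claw":8},
  {"tx":0.2,"ty":0,"tz":0.7,"ax":0,"ay":0,"az":0.42,"claw":8},
  {"tx":0.2,"ty":0,"tz":0.7,"ax":0,"ay":0,"az":0.54,"claw":8},
  {"tx":0.2,"ty":0,"tz":0.7,"ax":0,"ay":0,"az":0.66,"claw":8},
  {"tx":0.2,"ty":0,"tz":0.7,"ax":0,"ay":0,"az":0.78,"claw":8},
  {"tx":0.2,"ty":0,"tz":0.7,"ax":0,"ay":0,"az":0.9,"claw":8},
  {"tx":0.2,"ty":0,"tz":0.7,"ax":0,"ay":0,"az":1.02,"claw":8},
  {"tx":0.2,"ty":0,"tz":0.7,"ax":0,"ay":0,"az":1.14,"claw":8},
  {"tx":0.2,"ty":0,"tz":0.7,"ax":0,"ay":0,"az":1.26,"claw":8},
  {"tx":0.2,"ty":0,"tz":0.7,"ax":0,"ay":0,"az":1.37,"claw":8},
])

```text
time_s: 22.77
tcp_pos: [0.5909, 0.0373, 0.0823]
ee_rot: [[-0.996, -0.095, -0.003], [-0.095, 0.996, -0.001], [0.003, -0.001, -1.0]]
wrist_force: [-2.8, -1.3, 1.8]
gripper_width: 0.159
gripper_force: 30.0
```

Emit:
servo_tool([
  {"tx":0,"ty":0,"tz":0,"ax":0,"ay":0,"az":0.1,"claw":8},
  {"tx":0,"ty":0,"tz":0,"ax":0,"ay":0,"az":0.18,"claw":8},
  {"tx":0,"ty":0,"tz":0,"ax":0,"ay":0,"az":0.201,"claw":8},
  {"tx":0,"ty":0,"tz":0,"ax":0,"ay":0,"az":0.201,"claw":8},
  {"tx":0,"ty":0,"tz":0,"ax":0,"ay":0,"az":0.201,"claw":8},
])

```text
time_s: 23.18
tcp_pos: [0.5926, 0.0389, 0.0821]
ee_rot: [[-0.995, 0.098, 0.001], [0.098, 0.995, -0.0], [-0.001, -0.0, -1.0]]
wrist_force: [0.3, -0.6, 0.0]
gripper_width: 0.155
gripper_force: 30.0
```

```bash
python3 -c "
from slot import *
plan((*slot(2),.081,-185.75))"
```

```text
now 23.18 [0.5926 0.0389 0.0821] yaw 174.36 w 13.5 F [ 0.3 -0.6  0. ]
t [-0.1 -0.1  1.1] a [-0.      0.0005  0.0019] rows 0.0
```

```bash
python3 -c "
from slot import *
s=slot(2);c=CL[1];d=slot(4)
plan((.5926,.0389,.2,-185.64),(.55,-.15,.2,-125),(*c,.2,-84.8),(*c,.066,-84.8),(*c,.2,-84.8),(*d,.2,-95.75),(*d,.0825,-95.75))"
```

```text
now 23.18 [0.5926 0.0389 0.0821] yaw 174.36 w 13.5 F [ 0.3 -0.6  0. ]
t [  -0.     0.  -117.9] a [-0.      0.0005  0.    ] rows 2.8
t [  23.8 -192.2    0. ] a [ 0.      0.     -1.0584] rows 8.5
t [205.2 -53.1   0. ] a [ 0.      0.     -0.7016] rows 5.6
t [  0.   0. 134.] a [0. 0. 0.] rows 3.2
t [   0.    0. -134.] a [0. 0. 0.] rows 3.2
t [-308.4 -138.6    0. ] a [0.     0.     0.1911] rows 8.1
t [  0.    0.  117.5] a [0. 0. 0.] rows 2.8
```

Emit:
servo_tool([
  {"tx":0,"ty":0,"tz":0,"ax":0,"ay":0,"az":0,"claw":20},
  {"tx":0,"ty":0,"tz":0,"ax":0,"ay":0,"az":0,"claw":36},
  {"tx":0,"ty":0,"tz":0,"ax":0,"ay":0,"az":0,"claw":36},
  {"tx":0,"ty":0,"tz":0,"ax":0,"ay":0,"az":0,"claw":36},
  {"tx":0,"ty":0,"tz":-10,"ax":0,"ay":0,"az":0,"claw":36},
  {"tx":0,"ty":0,"tz":-30,"ax":0,"ay":0,"az":0,"claw":36},
  {"tx":0,"ty":0,"tz":-65,"ax":0,"ay":0,"az":0,"claw":36},
  {"tx":0,"ty":0,"tz":-100,"ax":0,"ay":0,"az":0,"claw":36},
  {"tx":0,"ty":0,"tz":-118,"ax":0,"ay":0,"az":0,"claw":36},
])

```text
time_s: 23.93
tcp_pos: [0.5943, 0.039, 0.2054]
ee_rot: [[-0.995, 0.099, 0.007], [0.099, 0.995, 0.001], [-0.007, 0.001, -1.0]]
wrist_force: [1.3, -0.5, 0.8]
gripper_width: 0.413
gripper_force: 0.0
```

Emit:
servo_tool([
  {"tx":24,"ty":-192,"tz":0,"ax":0,"ay":0,"az":-1.058,"claw":36},
  {"tx":24,"ty":-192,"tz":0,"ax":0,"ay":0,"az":-1.058,"claw":36},
  {"tx":24,"ty":-192,"tz":0,"ax":0,"ay":0,"az":-1.058,"claw":36},
  {"tx":24,"ty":-192,"tz":0,"ax":0,"ay":0,"az":-1.058,"claw":36},
  {"tx":24,"ty":-192,"tz":0,"ax":0,"ay":0,"az":-1.058,"claw":36},
  {"tx":24,"ty":-192,"tz":0,"ax":0,"ay":0,"az":-1.058,"claw":36},
  {"tx":24,"ty":-192,"tz":0,"ax":0,"ay":0,"az":-1.058,"claw":36},
  {"tx":24,"ty":-192,"tz":0,"ax":0,"ay":0,"az":-1.058,"claw":36},
  {"tx":24,"ty":-192,"tz":0,"ax":0,"ay":0,"az":-1.058,"claw":36},
  {"tx":24,"ty":-192,"tz":0,"ax":0,"ay":0,"az":-1.058,"claw":36},
])

```text
time_s: 24.77
tcp_pos: [0.5493, -0.15, 0.2007]
ee_rot: [[-0.574, -0.819, 0.001], [-0.819, 0.574, -0.0], [-0.0, -0.001, -1.0]]
wrist_force: [0.0, -0.8, 0.1]
gripper_width: 0.41
gripper_force: 0.0
```

```bash
python3 look.py w11 clamp1; python3 -c "
from slot import *
c=CL[1]
plan((*c,.2,-84.8),(*c,.066,-84.8))"
```

```text
now 24.77 [ 0.5493 -0.15    0.2007] yaw -125.05 w 35.7 F [ 0.  -0.8  0.1]
clamp1 0.86 [ 0.6112 -0.336   0.0794] [58. 44.]
clamp1 0.83 [ 0.545  -0.3299  0.0374] [154.   7.]
now 24.87 [ 0.5493 -0.1497  0.2004] yaw -125.25 w 35.8 F [-0.9 -0.1 -0.2]
t [204.8 -54.6   0.4] a [-7.00e-04  2.00e-04 -7.06e-01] rows 5.6
t [  0.   0. 134.] a [0. 0. 0.] rows 3.2
```

Emit:
servo_tool([
  {"tx":205,"ty":-54,"tz":0,"ax":0,"ay":0,"az":-0.704,"claw":36},
  {"tx":205,"ty":-54,"tz":0,"ax":0,"ay":0,"az":-0.704,"claw":36},
  {"tx":205,"ty":-54,"tz":0,"ax":0,"ay":0,"az":-0.704,"claw":36},
  {"tx":205,"ty":-54,"tz":0,"ax":0,"ay":0,"az":-0.704,"claw":36},
  {"tx":205,"ty":-54,"tz":0,"ax":0,"ay":0,"az":-0.704,"claw":36},
  {"tx":205,"ty":-54,"tz":0,"ax":0,"ay":0,"az":-0.704,"claw":36},
  {"tx":205,"ty":-54,"tz":0,"ax":0,"ay":0,"az":-0.704,"claw":36},
  {"tx":205,"ty":-54,"tz":0,"ax":0,"ay":0,"az":-0.704,"claw":36},
  {"tx":205,"ty":-54,"tz":0,"ax":0,"ay":0,"az":-0.704,"claw":36},
])

```text
time_s: 25.62
tcp_pos: [0.4757, -0.348, 0.1999]
ee_rot: [[0.089, -0.996, 0.0], [-0.996, -0.089, 0.0], [-0.0, -0.0, -1.0]]
wrist_force: [0.2, 0.4, -0.0]
gripper_width: 0.41
gripper_force: 0.0
```

```bash
python3 -c "
from slot import *
c=CL[1]
plan((*c,.066,-84.8))"
```

```text
now 25.62 [ 0.4757 -0.348   0.1999] yaw -84.92 w 35.7 F [ 0.2  0.4 -0. ]
t [ 6.000e-01 -1.000e-01  1.339e+02] a [-0.0001  0.0002 -0.002 ] rows 3.2
```

Emit:
servo_tool([
  {"tx":0.5,"ty":0,"tz":35,"ax":0,"ay":0,"az":-0.002,"claw":36},
  {"tx":0.5,"ty":0,"tz":70,"ax":0,"ay":0,"az":-0.002,"claw":36},
  {"tx":0.5,"ty":0,"tz":100,"ax":0,"ay":0,"az":-0.002,"claw":36},
  {"tx":0.5,"ty":0,"tz":120,"ax":0,"ay":0,"az":-0.002,"claw":36},
  {"tx":0.5,"ty":0,"tz":130,"ax":0,"ay":0,"az":-0.002,"claw":36},
  {"tx":0.5,"ty":0,"tz":133,"ax":0,"ay":0,"az":-0.002,"claw":36},
  {"tx":0.5,"ty":0,"tz":133,"ax":0,"ay":0,"az":-0.002,"claw":36},
  {"tx":0.5,"ty":0,"tz":133,"ax":0,"ay":0,"az":-0.002,"claw":8},
  {"tx":0.5,"ty":0,"tz":133,"ax":0,"ay":0,"az":-0.002,"claw":8},
  {"tx":0.5,"ty":0,"tz":133,"ax":0,"ay":0,"az":-0.002,"claw":8},
  {"tx":0.5,"ty":0,"tz":133,"ax":0,"ay":0,"az":-0.002,"claw":8},
  {"tx":0.5,"ty":0,"tz":133,"ax":0,"ay":0,"az":-0.002,"claw":8},
])

```text
time_s: 26.62
tcp_pos: [0.476, -0.3492, 0.0678]
ee_rot: [[0.093, -0.996, 0.002], [-0.996, -0.093, -0.001], [0.001, -0.002, -1.0]]
wrist_force: [0.1, 0.0, 2.3]
gripper_width: 0.158
gripper_force: 30.0
```

Emit:
servo_tool([
  {"tx":0,"ty":0,"tz":0,"ax":0,"ay":0,"az":0,"claw":8},
  {"tx":0,"ty":0,"tz":-5,"ax":0,"ay":0,"az":0,"claw":8},
  {"tx":0,"ty":0,"tz":-15,"ax":0,"ay":0,"az":0,"claw":8},
  {"tx":0,"ty":0,"tz":-35,"ax":0,"ay":0,"az":0,"claw":8},
  {"tx":0,"ty":0,"tz":-65,"ax":0,"ay":0,"az":0,"claw":8},
  {"tx":0,"ty":0,"tz":-95,"ax":0,"ay":0,"az":0,"claw":8},
  {"tx":0,"ty":0,"tz":-120,"ax":0,"ay":0,"az":0,"claw":8},
  {"tx":0,"ty":0,"tz":-134,"ax":0,"ay":0,"az":0,"claw":8},
  {"tx":0,"ty":0,"tz":-134,"ax":0,"ay":0,"az":0,"claw":8},
  {"tx":0,"ty":0,"tz":-134,"ax":0,"ay":0,"az":0,"claw":8},
])

```text
time_s: 27.45
tcp_pos: [0.4756, -0.3489, 0.2015]
ee_rot: [[0.093, -0.996, 0.002], [-0.996, -0.093, -0.0], [0.0, -0.002, -1.0]]
wrist_force: [0.0, 0.4, -0.8]
gripper_width: 0.158
gripper_force: 30.0
```

```bash
cat > toe.py <<'E'
from slot import *
import sys
im=capture("wrist");g=cv2.cvtColor(im,cv2.COLOR_BGR2GRAY).astype(int)
# toe end edge: going up column 281 from row 235, first jump to bright; compare to first clamp (row 194)
for u in (274,281,288):
    r=225
    while g[r,u]<75 and r>120: r-=1
    print("col",u,"edge row",r,toetip(u,r+.5).round(2))
r=212;b=[x for x in range(240,325) if g[r,x]<75];print("row212 dark",b[0] if b else None,b[-1] if b else None)
cv2.imwrite(f"pics/{sys.argv[1]}.png",im)
s=slot(int(sys.argv[2]))
plan((*s,.2,-95.75),(*s,.1125,-95.75))
E
python3 -c "
import cv2;g=cv2.cvtColor(cv2.imread('pics/w9.png'),6).astype(int);print(g[185:215:2,281],g[212,255:305:3])"
python3 toe.py w12 4
```

```text
[122 124 120 123  64  46  47  47  50  49  48  48  48  49  49] [219 219 219 219  66  51  50  50  50  47  48  49  49  47 215 217 218]
col 274 edge row 191 [37.93 -3.17  3.  ]
col 281 edge row 191 [37.93  0.04  3.  ]
col 288 edge row 191 [37.93  3.25  3.  ]
row212 dark 267 294
now 27.5 [ 0.4749 -0.3485  0.2001] yaw -84.7 w 14.1 F [ 0.3 -0.1 -1.4]
t [-308.  -140.1    0.4] a [0.0011 0.0013 0.1929] rows 8.1
t [ 0.   0.  87.5] a [0. 0. 0.] rows 2.1
```

Emit:
servo_tool([
  {"tx":-14,"ty":-6,"tz":0,"ax":0,"ay":0,"az":0.01,"claw":8},
  {"tx":-42,"ty":-19,"tz":0,"ax":0,"ay":0,"az":0.03,"claw":8},
  {"tx":-75,"ty":-34,"tz":0,"ax":0,"ay":0,"az":0.05,"claw":8},
  {"tx":-108,"ty":-49,"tz":0,"ax":0,"ay":0,"az":0.07,"claw":8},
  {"tx":-141,"ty":-64,"tz":0,"ax":0,"ay":0,"az":0.09,"claw":8},
  {"tx":-174,"ty":-79,"tz":0,"ax":0,"ay":0,"az":0.11,"claw":8},
  {"tx":-207,"ty":-94,"tz":0,"ax":0,"ay":0,"az":0.13,"claw":8},
  {"tx":-240,"ty":-109,"tz":0,"ax":0,"ay":0,"az":0.15,"claw":8},
  {"tx":-270,"ty":-122,"tz":0,"ax":0,"ay":0,"az":0.17,"claw":8},
  {"tx":-295,"ty":-134,"tz":0,"ax":0,"ay":0,"az":0.193,"claw":8},
  {"tx":-309.3,"ty":-140,"tz":0,"ax":0,"ay":0,"az":0.193,"claw":8},
  {"tx":-309.3,"ty":-140,"tz":0,"ax":0,"ay":0,"az":0.193,"claw":8},
])

```text
time_s: 28.5
tcp_pos: [0.5863, -0.0255, 0.1988]
ee_rot: [[-0.096, -0.995, -0.003], [-0.995, 0.096, -0.0], [0.001, 0.003, -1.0]]
wrist_force: [-0.2, -0.0, -1.7]
gripper_width: 0.16
gripper_force: 30.0
```

Emit:
servo_tool([
  {"tx":0,"ty":0,"tz":10,"ax":0,"ay":0,"az":0,"claw":8},
  {"tx":0,"ty":0,"tz":25,"ax":0,"ay":0,"az":0,"claw":8},
  {"tx":0,"ty":0,"tz":45,"ax":0,"ay":0,"az":0,"claw":8},
  {"tx":0,"ty":0,"tz":65,"ax":0,"ay":0,"az":0,"claw":8},
  {"tx":0,"ty":0,"tz":80,"ax":0,"ay":0,"az":0,"claw":8},
  {"tx":0,"ty":0,"tz":88,"ax":0,"ay":0,"az":0,"claw":8},
  {"tx":0,"ty":0,"tz":88,"ax":0,"ay":0,"az":0,"claw":8},
  {"tx":0,"ty":0,"tz":88,"ax":0,"ay":0,"az":0,"claw":8},
])

```text
time_s: 29.17
tcp_pos: [0.5859, -0.029, 0.1124]
ee_rot: [[-0.101, -0.995, -0.001], [-0.995, 0.101, -0.001], [0.001, 0.001, -1.0]]
wrist_force: [-0.1, 0.1, -1.8]
gripper_width: 0.157
gripper_force: 30.0
```

```bash
python3 look.py w13; python3 -c "
from slot import *
s=slot(4)-.0013*Rdown(-95.75)[:2,0]
plan((*s,.0825,-95.75))
# predicted location of slot1 corners for check
c=calibration('wrist');M=np.load('pics/w13.npz')['M'];g=cv2.cvtColor(cv2.imread('pics/w13.png'),6).astype(int)
s1=slot(1);u,v=w2pix(c,M,np.r_[s1,.045]).round().astype(int);print(u,v);print(g[v,u-22:u+23:2]);print(g[v-40:v+41:3,u])"
```

```text
now 29.17 [ 0.5859 -0.029   0.1124] yaw -95.78 w 13.7 F [-0.1  0.1 -1.8]
now 29.22 [ 0.5866 -0.0287  0.1133] yaw -95.76 w 13.8 F [ 0.7 -0.1 -0.3]
t [-1.1  0.7 30.8] a [-0.0009 -0.0002 -0.0002] rows 0.7
424 226
[222 163 128 131 132 128  92  85  82  83  84  81  80  91 121 111 124 132
 128 131 130 128 128]
[130 130 127 127 128 103  80  79  81  79  82  82  83  82  81  82  81  84
  81  79  96 123 236 246 246 244  25]
```

Emit:
servo_tool([
  {"tx":-0.9,"ty":0.4,"tz":5,"ax":0,"ay":0,"az":0,"claw":8},
  {"tx":-0.9,"ty":0.4,"tz":10,"ax":0,"ay":0,"az":0,"claw":8},
  {"tx":-0.9,"ty":0.4,"tz":15,"ax":0,"ay":0,"az":0,"claw":8},
  {"tx":-0.9,"ty":0.4,"tz":20,"ax":0,"ay":0,"az":0,"claw":8},
  {"tx":-0.9,"ty":0.4,"tz":25,"ax":0,"ay":0,"az":0,"claw":8},
  {"tx":-0.9,"ty":0.4,"tz":28,"ax":0,"ay":0,"az":0,"claw":8},
  {"tx":-0.9,"ty":0.4,"tz":30.3,"ax":0,"ay":0,"az":0,"claw":8},
  {"tx":-0.9,"ty":0.4,"tz":30.3,"ax":0,"ay":0,"az":0,"claw":8},
  {"tx":-0.9,"ty":0.4,"tz":30.3,"ax":0,"ay":0,"az":0,"claw":8},
])

```text
time_s: 29.97
tcp_pos: [0.5858, -0.0271, 0.0828]
ee_rot: [[-0.1, -0.995, -0.0], [-0.995, 0.1, -0.0], [0.0, 0.0, -1.0]]
wrist_force: [-1.1, -0.1, 2.1]
gripper_width: 0.156
gripper_force: 30.0
```

```bash
python3 -c "
from slot import *
s=slot(4)-.0013*Rdown(-95.75)[:2,0]
plan((*s,.082,-95.75))"
```

```text
now 29.97 [ 0.5858 -0.0271  0.0828] yaw -95.72 w 13.6 F [-1.1 -0.1  2.1]
t [ 0.4 -0.3  0.8] a [ 0.0003 -0.0002  0.0006] rows 0.0
```

Emit:
servo_tool([
  {"tx":0,"ty":-0.1,"tz":0,"ax":0,"ay":0,"az":0.06,"claw":8},
  {"tx":0,"ty":-0.2,"tz":0,"ax":0,"ay":0,"az":0.18,"claw":8},
  {"tx":0.1,"ty":-0.4,"tz":0,"ax":0,"ay":0,"az":0.3,"claw":8},
  {"tx":0.1,"ty":-0.5,"tz":0,"ax":0,"ay":0,"az":0.42,"claw":8},
  {"tx":0.2,"ty":-0.7,"tz":0,"ax":0,"ay":0,"az":0.54,"claw":8},
  {"tx":0.3,"ty":-0.8,"tz":0,"ax":0,"ay":0,"az":0.66,"claw":8},
  {"tx":0.4,"ty":-0.9,"tz":0,"ax":0,"ay":0,"az":0.78,"claw":8},
  {"tx":0.5,"ty":-1.0,"tz":0,"ax":0,"ay":0,"az":0.9,"claw":8},
  {"tx":0.6,"ty":-1.1,"tz":0,"ax":0,"ay":0,"az":1.02,"claw":8},
  {"tx":0.8,"ty":-1.2,"tz":0,"ax":0,"ay":0,"az":1.14,"claw":8},
  {"tx":0.9,"ty":-1.2,"tz":0,"ax":0,"ay":0,"az":1.26,"claw":8},
  {"tx":1.0,"ty":-1.3,"tz":0,"ax":0,"ay":0,"az":1.37,"claw":8},
])

```text
time_s: 30.97
tcp_pos: [0.5875, -0.0285, 0.0828]
ee_rot: [[-0.995, -0.095, 0.001], [-0.095, 0.995, -0.0], [-0.001, -0.0, -1.0]]
wrist_force: [0.5, -1.5, 0.6]
gripper_width: 0.162
gripper_force: 30.0
```

Emit:
servo_tool([
  {"tx":0,"ty":0,"tz":0,"ax":0,"ay":0,"az":0.1,"claw":8},
  {"tx":0,"ty":0,"tz":0,"ax":0,"ay":0,"az":0.18,"claw":8},
  {"tx":0,"ty":0,"tz":0,"ax":0,"ay":0,"az":0.201,"claw":8},
  {"tx":0,"ty":0,"tz":0,"ax":0,"ay":0,"az":0.201,"claw":8},
  {"tx":0,"ty":0,"tz":0,"ax":0,"ay":0,"az":0.201,"claw":8},
])

```text
time_s: 31.38
tcp_pos: [0.5875, -0.0284, 0.0828]
ee_rot: [[-0.995, 0.098, 0.001], [0.098, 0.995, -0.0], [-0.001, -0.0, -1.0]]
wrist_force: [-0.7, -2.7, 1.2]
gripper_width: 0.159
gripper_force: 30.0
```

```bash
python3 -c "
from slot import *
s=slot(4);c=CL[2]
plan((*s,.0828,-185.75))
plan((*s,.2,-185.75),(.565,-.19,.2,-125),(*c,.2,-84.8),(*c,.067,-84.8))"
```

```text
now 31.38 [ 0.5875 -0.0284  0.0828] yaw 174.36 w 13.8 F [-0.7 -2.7  1.2]
t [ 1.6 -0.6  0. ] a [-0.0001  0.001   0.0019] rows 0.0
now 31.38 [ 0.5875 -0.0284  0.0828] yaw 174.36 w 13.8 F [-0.7 -2.7  1.2]
t [   1.5   -0.6 -117.2] a [-0.0001  0.001   0.0019] rows 2.8
t [   4.6 -162.4    0. ] a [ 0.      0.     -1.0603] rows 8.5
t [135.9 -71.3   0. ] a [ 0.      0.     -0.7016] rows 5.6
t [  0.   0. 133.] a [0. 0. 0.] rows 3.2
```

Emit:
servo_tool([
  {"tx":0,"ty":0,"tz":0,"ax":0,"ay":0,"az":0,"claw":20},
  {"tx":0,"ty":0,"tz":0,"ax":0,"ay":0,"az":0,"claw":36},
  {"tx":0,"ty":0,"tz":0,"ax":0,"ay":0,"az":0,"claw":36},
  {"tx":0,"ty":0,"tz":0,"ax":0,"ay":0,"az":0,"claw":36},
  {"tx":0,"ty":0,"tz":-10,"ax":0,"ay":0,"az":0,"claw":36},
  {"tx":0,"ty":0,"tz":-30,"ax":0,"ay":0,"az":0,"claw":36},
  {"tx":0,"ty":0,"tz":-65,"ax":0,"ay":0,"az":0,"claw":36},
  {"tx":0,"ty":0,"tz":-100,"ax":0,"ay":0,"az":0,"claw":36},
  {"tx":0,"ty":0,"tz":-117,"ax":0,"ay":0,"az":0,"claw":36},
])

```text
time_s: 32.13
tcp_pos: [0.5892, -0.0282, 0.2052]
ee_rot: [[-0.995, 0.099, 0.008], [0.099, 0.995, 0.0], [-0.008, 0.001, -1.0]]
wrist_force: [0.7, -0.0, 0.4]
gripper_width: 0.411
gripper_force: 0.0
```

Emit:
servo_tool([
  {"tx":6,"ty":-163,"tz":0,"ax":0,"ay":0,"az":-1.058,"claw":36},
  {"tx":6,"ty":-163,"tz":0,"ax":0,"ay":0,"az":-1.058,"claw":36},
  {"tx":6,"ty":-163,"tz":0,"ax":0,"ay":0,"az":-1.058,"claw":36},
  {"tx":6,"ty":-163,"tz":0,"ax":0,"ay":0,"az":-1.058,"claw":36},
  {"tx":6,"ty":-163,"tz":0,"ax":0,"ay":0,"az":-1.058,"claw":36},
  {"tx":6,"ty":-163,"tz":0,"ax":0,"ay":0,"az":-1.058,"claw":36},
  {"tx":6,"ty":-163,"tz":0,"ax":0,"ay":0,"az":-1.058,"claw":36},
  {"tx":6,"ty":-163,"tz":0,"ax":0,"ay":0,"az":-1.058,"claw":36},
  {"tx":6,"ty":-163,"tz":0,"ax":0,"ay":0,"az":-1.058,"claw":36},
  {"tx":6,"ty":-163,"tz":0,"ax":0,"ay":0,"az":-1.058,"claw":36},
])

```text
time_s: 32.97
tcp_pos: [0.5649, -0.1899, 0.2004]
ee_rot: [[-0.574, -0.819, 0.001], [-0.819, 0.574, -0.0], [-0.0, -0.001, -1.0]]
wrist_force: [-0.2, 0.3, -0.1]
gripper_width: 0.415
gripper_force: 0.0
```

Emit:
servo_tool([
  {"tx":137,"ty":-71,"tz":0,"ax":0,"ay":0,"az":-0.702,"claw":36},
  {"tx":137,"ty":-71,"tz":0,"ax":0,"ay":0,"az":-0.702,"claw":36},
  {"tx":137,"ty":-71,"tz":0,"ax":0,"ay":0,"az":-0.702,"claw":36},
  {"tx":137,"ty":-71,"tz":0,"ax":0,"ay":0,"az":-0.702,"claw":36},
  {"tx":137,"ty":-71,"tz":0,"ax":0,"ay":0,"az":-0.702,"claw":36},
  {"tx":137,"ty":-71,"tz":0,"ax":0,"ay":0,"az":-0.702,"claw":36},
  {"tx":137,"ty":-71,"tz":0,"ax":0,"ay":0,"az":-0.702,"claw":36},
  {"tx":137,"ty":-71,"tz":0,"ax":0,"ay":0,"az":-0.702,"claw":36},
  {"tx":137,"ty":-71,"tz":0,"ax":0,"ay":0,"az":-0.702,"claw":36},
])

```text
time_s: 33.72
tcp_pos: [0.5442, -0.3423, 0.1999]
ee_rot: [[0.086, -0.996, 0.0], [-0.996, -0.086, -0.0], [0.0, -0.0, -1.0]]
wrist_force: [0.7, 0.3, 0.4]
gripper_width: 0.414
gripper_force: 0.0
```

```bash
python3 -c "
from slot import *
c=CL[2]+.001*Rdown(-84.8)[:2,0]
plan((*c,.067,-84.8))"
```

```text
now 33.72 [ 0.5442 -0.3423  0.1999] yaw -85.05 w 36.0 F [0.7 0.3 0.4]
t [  1.   -1.2 132.9] a [-0.0003 -0.0001 -0.0044] rows 3.2
```

Emit:
servo_tool([
  {"tx":1,"ty":-1.2,"tz":35,"ax":0,"ay":0,"az":-0.004,"claw":36},
  {"tx":1,"ty":-1.2,"tz":70,"ax":0,"ay":0,"az":-0.004,"claw":36},
  {"tx":1,"ty":-1.2,"tz":100,"ax":0,"ay":0,"az":-0.004,"claw":36},
  {"tx":1,"ty":-1.2,"tz":120,"ax":0,"ay":0,"az":-0.004,"claw":36},
  {"tx":1,"ty":-1.2,"tz":130,"ax":0,"ay":0,"az":-0.004,"claw":36},
  {"tx":1,"ty":-1.2,"tz":133,"ax":0,"ay":0,"az":-0.004,"claw":36},
  {"tx":1,"ty":-1.2,"tz":133,"ax":0,"ay":0,"az":-0.004,"claw":36},
  {"tx":1,"ty":-1.2,"tz":133,"ax":0,"ay":0,"az":-0.004,"claw":8},
  {"tx":1,"ty":-1.2,"tz":133,"ax":0,"ay":0,"az":-0.004,"claw":8},
  {"tx":1,"ty":-1.2,"tz":133,"ax":0,"ay":0,"az":-0.004,"claw":8},
  {"tx":1,"ty":-1.2,"tz":133,"ax":0,"ay":0,"az":-0.004,"claw":8},
  {"tx":1,"ty":-1.2,"tz":133,"ax":0,"ay":0,"az":-0.004,"claw":8},
])

```text
time_s: 34.72
tcp_pos: [0.5458, -0.3438, 0.0676]
ee_rot: [[0.093, -0.996, 0.002], [-0.996, -0.093, -0.001], [0.001, -0.002, -1.0]]
wrist_force: [-0.5, 0.9, 1.6]
gripper_width: 0.154
gripper_force: 30.0
```

Emit:
servo_tool([
  {"tx":0,"ty":0,"tz":0,"ax":0,"ay":0,"az":0,"claw":8},
  {"tx":0,"ty":0,"tz":-5,"ax":0,"ay":0,"az":0,"claw":8},
  {"tx":0,"ty":0,"tz":-15,"ax":0,"ay":0,"az":0,"claw":8},
  {"tx":0,"ty":0,"tz":-35,"ax":0,"ay":0,"az":0,"claw":8},
  {"tx":0,"ty":0,"tz":-65,"ax":0,"ay":0,"az":0,"claw":8},
  {"tx":0,"ty":0,"tz":-95,"ax":0,"ay":0,"az":0,"claw":8},
  {"tx":0,"ty":0,"tz":-120,"ax":0,"ay":0,"az":0,"claw":8},
  {"tx":0,"ty":0,"tz":-134,"ax":0,"ay":0,"az":0,"claw":8},
  {"tx":0,"ty":0,"tz":-134,"ax":0,"ay":0,"az":0,"claw":8},
  {"tx":0,"ty":0,"tz":-134,"ax":0,"ay":0,"az":0,"claw":8},
])

```text
time_s: 35.55
tcp_pos: [0.5454, -0.3434, 0.2013]
ee_rot: [[0.093, -0.996, 0.002], [-0.996, -0.093, 0.0], [0.0, -0.002, -1.0]]
wrist_force: [0.1, 0.2, -2.9]
gripper_width: 0.159
gripper_force: 30.0
```

```bash
python3 toe.py w14 3
```

```text
col 274 edge row 195 [36.05 -3.18  3.  ]
col 281 edge row 195 [36.05  0.04  3.  ]
col 288 edge row 195 [36.05  3.26  3.  ]
row212 dark 267 294
now 35.6 [ 0.5447 -0.3431  0.1997] yaw -84.7 w 13.8 F [ 0.1 -0.2 -1.7]
t [-3.939e+02  9.200e+00  3.000e-01] a [0.0012 0.0013 0.1929] rows 9.4
t [ 0.   0.  87.5] a [0. 0. 0.] rows 2.1
```

Emit:
servo_tool([
  {"tx":-15,"ty":0,"tz":0,"ax":0,"ay":0,"az":0.01,"claw":8},
  {"tx":-45,"ty":1,"tz":0,"ax":0,"ay":0,"az":0.03,"claw":8},
  {"tx":-84,"ty":2,"tz":0,"ax":0,"ay":0,"az":0.05,"claw":8},
  {"tx":-123,"ty":3,"tz":0,"ax":0,"ay":0,"az":0.07,"claw":8},
  {"tx":-162,"ty":4,"tz":0,"ax":0,"ay":0,"az":0.09,"claw":8},
  {"tx":-201,"ty":5,"tz":0,"ax":0,"ay":0,"az":0.11,"claw":8},
  {"tx":-240,"ty":6,"tz":0,"ax":0,"ay":0,"az":0.13,"claw":8},
  {"tx":-279,"ty":7,"tz":0,"ax":0,"ay":0,"az":0.15,"claw":8},
  {"tx":-318,"ty":8,"tz":0,"ax":0,"ay":0,"az":0.17,"claw":8},
  {"tx":-355,"ty":9,"tz":0,"ax":0,"ay":0,"az":0.193,"claw":8},
  {"tx":-382,"ty":9,"tz":0,"ax":0,"ay":0,"az":0.193,"claw":8},
  {"tx":-394,"ty":9.2,"tz":0,"ax":0,"ay":0,"az":0.193,"claw":8},
])

```text
time_s: 36.6
tcp_pos: [0.4982, 0.0504, 0.1989]
ee_rot: [[-0.097, -0.995, -0.003], [-0.995, 0.097, -0.001], [0.001, 0.003, -1.0]]
wrist_force: [0.3, -0.9, -0.7]
gripper_width: 0.159
gripper_force: 30.0
```

Emit:
servo_tool([
  {"tx":0,"ty":0,"tz":10,"ax":0,"ay":0,"az":0,"claw":8},
  {"tx":0,"ty":0,"tz":25,"ax":0,"ay":0,"az":0,"claw":8},
  {"tx":0,"ty":0,"tz":45,"ax":0,"ay":0,"az":0,"claw":8},
  {"tx":0,"ty":0,"tz":65,"ax":0,"ay":0,"az":0,"claw":8},
  {"tx":0,"ty":0,"tz":80,"ax":0,"ay":0,"az":0,"claw":8},
  {"tx":0,"ty":0,"tz":87,"ax":0,"ay":0,"az":0,"claw":8},
  {"tx":0,"ty":0,"tz":87,"ax":0,"ay":0,"az":0,"claw":8},
  {"tx":0,"ty":0,"tz":87,"ax":0,"ay":0,"az":0,"claw":8},
])

```text
time_s: 37.27
tcp_pos: [0.4996, 0.047, 0.113]
ee_rot: [[-0.101, -0.995, -0.001], [-0.995, 0.101, -0.001], [0.001, 0.001, -1.0]]
wrist_force: [0.5, -0.2, -1.0]
gripper_width: 0.158
gripper_force: 30.0
```

```bash
python3 look.py w15; python3 -c "
from slot import *
a=cv2.imread('pics/w15.png');cv2.imwrite('pics/w15b.png',cv2.resize(a[40:290,100:430],None,fx=2.3,fy=2.3,interpolation=3))
plan((*slot(3),.0828,-95.75))"
```

```text
now 37.27 [0.4996 0.047  0.113 ] yaw -95.77 w 13.8 F [ 0.5 -0.2 -1. ]
now 37.32 [0.5001 0.0474 0.1138] yaw -95.76 w 13.8 F [ 0.3  0.1 -1. ]
t [-0.7  1.1 31. ] a [-0.0005 -0.0001 -0.0001] rows 0.7
```

View pics/w15b.png

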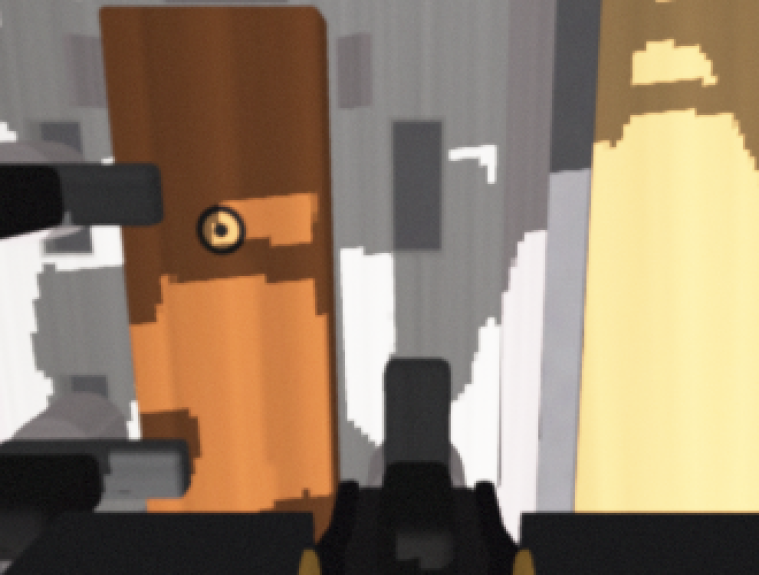

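```bash
python3 -c "
from slot import *
c=calibration('wrist');M=np.load('pics/w15.npz')['M']
f=lambda x,y,z:pix2w(c,M,100+(x+.5)/2.3-.5,40+(y+.5)/2.3-.5,z)
p=f(417,184.5,.045);m=f(220.5,230,.067)
a=np.radians(A);R=np.array([[np.cos(a),-np.sin(a)],[np.sin(a),np.cos(a)]]);print('mark',R.T@(m[:2]-C),'slot1',R.T@(p[:2]-C),'sled shift',p[:2]-slot(1))
"
```

```text
mark [ 0.0008039  -0.02452306] slot1 [-0.04670292 -0.0342734 ] sled shift [ 0.0002682  -0.00030179]
```

Emit:
servo_tool([
  {"tx":-0.4,"ty":0.8,"tz":5,"ax":0,"ay":0,"az":0,"claw":8},
  {"tx":-0.4,"ty":0.8,"tz":10,"ax":0,"ay":0,"az":0,"claw":8},
  {"tx":-0.4,"ty":0.8,"tz":15,"ax":0,"ay":0,"az":0,"claw":8},
  {"tx":-0.4,"ty":0.8,"tz":20,"ax":0,"ay":0,"az":0,"claw":8},
  {"tx":-0.4,"ty":0.8,"tz":25,"ax":0,"ay":0,"az":0,"claw":8},
  {"tx":-0.4,"ty":0.8,"tz":28,"ax":0,"ay":0,"az":0,"claw":8},
  {"tx":-0.4,"ty":0.8,"tz":30.7,"ax":0,"ay":0,"az":0,"claw":8},
  {"tx":-0.4,"ty":0.8,"tz":30.7,"ax":0,"ay":0,"az":0,"claw":8},
  {"tx":-0.4,"ty":0.8,"tz":30.7,"ax":0,"ay":0,"az":0,"claw":8},
])

```text
time_s: 38.07
tcp_pos: [0.499, 0.0484, 0.0828]
ee_rot: [[-0.1, -0.995, 0.0], [-0.995, 0.1, 0.0], [-0.0, -0.0, -1.0]]
wrist_force: [-0.4, 0.4, -0.8]
gripper_width: 0.161
gripper_force: 30.0
```

```bash
python3 -c "
from slot import *
plan((*slot(3),.082,-5.75))"
```

```text
now 38.07 [0.499  0.0484 0.0828] yaw -95.72 w 14.0 F [-0.4  0.4 -0.8]
t [ 0.2 -0.2  0.8] a [-2.0000e-04 -1.0000e-04 -1.5704e+00] rows 12.6
```

Emit:
servo_tool([
  {"tx":0.1,"ty":0,"tz":0.5,"ax":0,"ay":0,"az":-0.06,"claw":8},
  {"tx":0.1,"ty":0,"tz":0.5,"ax":0,"ay":0,"az":-0.18,"claw":8},
  {"tx":0.1,"ty":0,"tz":0.5,"ax":0,"ay":0,"az":-0.3,"claw":8},
  {"tx":0.1,"ty":0,"tz":0.5,"ax":0,"ay":0,"az":-0.42,"claw":8},
  {"tx":0.1,"ty":0,"tz":0.5,"ax":0,"ay":0,"az":-0.54,"claw":8},
  {"tx":0.1,"ty":0,"tz":0.5,"ax":0,"ay":0,"az":-0.66,"claw":8},
  {"tx":0.1,"ty":0,"tz":0.5,"ax":0,"ay":0,"az":-0.78,"claw":8},
  {"tx":0.1,"ty":0,"tz":0.5,"ax":0,"ay":0,"az":-0.9,"claw":8},
  {"tx":0.1,"ty":0,"tz":0.5,"ax":0,"ay":0,"az":-1.02,"claw":8},
  {"tx":0.1,"ty":0,"tz":0.5,"ax":0,"ay":0,"az":-1.14,"claw":8},
  {"tx":0.1,"ty":0,"tz":0.5,"ax":0,"ay":0,"az":-1.26,"claw":8},
  {"tx":0.1,"ty":0,"tz":0.5,"ax":0,"ay":0,"az":-1.37,"claw":8},
])

```text
time_s: 39.07
tcp_pos: [0.4991, 0.0483, 0.0825]
ee_rot: [[0.957, -0.291, 0.001], [-0.291, -0.957, 0.0], [0.0, -0.0, -1.0]]
wrist_force: [0.1, 0.2, -0.2]
gripper_width: 0.162
gripper_force: 30.0
```

Emit:
servo_tool([
  {"tx":0,"ty":0,"tz":0,"ax":0,"ay":0,"az":-0.1,"claw":8},
  {"tx":0,"ty":0,"tz":0,"ax":0,"ay":0,"az":-0.18,"claw":8},
  {"tx":0,"ty":0,"tz":0,"ax":0,"ay":0,"az":-0.201,"claw":8},
  {"tx":0,"ty":0,"tz":0,"ax":0,"ay":0,"az":-0.201,"claw":8},
  {"tx":0,"ty":0,"tz":0,"ax":0,"ay":0,"az":-0.201,"claw":8},
])

```text
time_s: 39.48
tcp_pos: [0.499, 0.0483, 0.0825]
ee_rot: [[0.995, -0.101, 0.0], [-0.101, -0.995, 0.0], [0.0, -0.0, -1.0]]
wrist_force: [0.6, 0.2, 0.0]
gripper_width: 0.162
gripper_force: 30.0
```

```bash
python3 -c "
from slot import *
s=slot(3);c=CL[3]+.001*Rdown(-84.8)[:2,0]
plan((*s,.082,-5.75),(*s,.2,-5.75),(.53,-.15,.2,-45),(*c,.2,-84.8),(*c,.067,-84.8))"
```

```text
now 39.48 [0.499  0.0483 0.0825] yaw -5.81 w 14.1 F [0.6 0.2 0. ]
t [0.1 0.  0.5] a [-0.0002 -0.0004 -0.001 ] rows 0.0
t [   0.    0. -118.] a [0. 0. 0.] rows 2.8
t [ 50.6 194.1   0. ] a [0.    0.    0.685] rows 5.5
t [192.4  71.8   0. ] a [0.     0.     0.6946] rows 5.6
t [  0.   0. 133.] a [0. 0. 0.] rows 3.2
```

Emit:
servo_tool([
  {"tx":0,"ty":0,"tz":0,"ax":0,"ay":0,"az":0,"claw":20},
  {"tx":0,"ty":0,"tz":0,"ax":0,"ay":0,"az":0,"claw":36},
  {"tx":0,"ty":0,"tz":0,"ax":0,"ay":0,"az":0,"claw":36},
  {"tx":0,"ty":0,"tz":0,"ax":0,"ay":0,"az":0,"claw":36},
  {"tx":0,"ty":0,"tz":-10,"ax":0,"ay":0,"az":0,"claw":36},
  {"tx":0,"ty":0,"tz":-30,"ax":0,"ay":0,"az":0,"claw":36},
  {"tx":0,"ty":0,"tz":-65,"ax":0,"ay":0,"az":0,"claw":36},
  {"tx":0,"ty":0,"tz":-100,"ax":0,"ay":0,"az":0,"claw":36},
  {"tx":0,"ty":0,"tz":-117.5,"ax":0,"ay":0,"az":0,"claw":36},
  {"tx":0,"ty":0,"tz":-117.5,"ax":0,"ay":0,"az":0,"claw":36},
])

```text
time_s: 40.32
tcp_pos: [0.5017, 0.049, 0.2049]
ee_rot: [[0.995, -0.099, 0.01], [-0.099, -0.995, 0.003], [0.01, -0.004, -1.0]]
wrist_force: [0.0, 0.7, -0.8]
gripper_width: 0.411
gripper_force: 0.0
```

Emit:
servo_tool([
  {"tx":50.6,"ty":194,"tz":0,"ax":0,"ay":0,"az":0.685,"claw":36},
  {"tx":50.6,"ty":194,"tz":0,"ax":0,"ay":0,"az":0.685,"claw":36},
  {"tx":50.6,"ty":194,"tz":0,"ax":0,"ay":0,"az":0.685,"claw":36},
  {"tx":50.6,"ty":194,"tz":0,"ax":0,"ay":0,"az":0.685,"claw":36},
  {"tx":50.6,"ty":194,"tz":0,"ax":0,"ay":0,"az":0.685,"claw":36},
  {"tx":50.6,"ty":194,"tz":0,"ax":0,"ay":0,"az":0.685,"claw":36},
  {"tx":50.6,"ty":194,"tz":0,"ax":0,"ay":0,"az":0.685,"claw":36},
  {"tx":50.6,"ty":194,"tz":0,"ax":0,"ay":0,"az":0.685,"claw":36},
])

```text
time_s: 40.98
tcp_pos: [0.5293, -0.15, 0.1989]
ee_rot: [[0.708, -0.706, -0.002], [-0.706, -0.708, 0.0], [-0.002, 0.001, -1.0]]
wrist_force: [-0.5, 1.5, 0.5]
gripper_width: 0.412
gripper_force: 0.0
```

Emit:
servo_tool([
  {"tx":192.4,"ty":72,"tz":0,"ax":0,"ay":0,"az":0.694,"claw":36},
  {"tx":192.4,"ty":72,"tz":0,"ax":0,"ay":0,"az":0.694,"claw":36},
  {"tx":192.4,"ty":72,"tz":0,"ax":0,"ay":0,"az":0.694,"claw":36},
  {"tx":192.4,"ty":72,"tz":0,"ax":0,"ay":0,"az":0.694,"claw":36},
  {"tx":192.4,"ty":72,"tz":0,"ax":0,"ay":0,"az":0.694,"claw":36},
  {"tx":192.4,"ty":72,"tz":0,"ax":0,"ay":0,"az":0.694,"claw":36},
  {"tx":192.4,"ty":72,"tz":0,"ax":0,"ay":0,"az":0.694,"claw":36},
  {"tx":192.4,"ty":72,"tz":0,"ax":0,"ay":0,"az":0.694,"claw":36},
  {"tx":192.4,"ty":72,"tz":0,"ax":0,"ay":0,"az":0.694,"claw":36},
])

```text
time_s: 41.73
tcp_pos: [0.6152, -0.335, 0.2001]
ee_rot: [[0.096, -0.995, -0.0], [-0.995, -0.096, 0.0], [-0.0, 0.0, -1.0]]
wrist_force: [-0.6, -0.4, 0.7]
gripper_width: 0.417
gripper_force: 0.0
```

```bash
python3 -c "
from slot import *
c=CL[3]+.001*Rdown(-84.8)[:2,0]
plan((*c,.067,-84.8))"
```

```text
now 41.73 [ 0.6152 -0.335   0.2001] yaw -84.48 w 36.3 F [-0.6 -0.4  0.7]
t [1.900e+00 1.000e-01 1.331e+02] a [0.0001 0.0002 0.0056] rows 3.2
```

Emit:
servo_tool([
  {"tx":1.7,"ty":0,"tz":35,"ax":0,"ay":0,"az":0.005,"claw":36},
  {"tx":1.7,"ty":0,"tz":70,"ax":0,"ay":0,"az":0.005,"claw":36},
  {"tx":1.7,"ty":0,"tz":100,"ax":0,"ay":0,"az":0.005,"claw":36},
  {"tx":1.7,"ty":0,"tz":120,"ax":0,"ay":0,"az":0.005,"claw":36},
  {"tx":1.7,"ty":0,"tz":130,"ax":0,"ay":0,"az":0.005,"claw":36},
  {"tx":1.7,"ty":0,"tz":133,"ax":0,"ay":0,"az":0.005,"claw":36},
  {"tx":1.7,"ty":0,"tz":133,"ax":0,"ay":0,"az":0.005,"claw":36},
  {"tx":1.7,"ty":0,"tz":133,"ax":0,"ay":0,"az":0.005,"claw":8},
  {"tx":1.7,"ty":0,"tz":133,"ax":0,"ay":0,"az":0.005,"claw":8},
  {"tx":1.7,"ty":0,"tz":133,"ax":0,"ay":0,"az":0.005,"claw":8},
  {"tx":1.7,"ty":0,"tz":133,"ax":0,"ay":0,"az":0.005,"claw":8},
  {"tx":1.7,"ty":0,"tz":133,"ax":0,"ay":0,"az":0.005,"claw":8},
])

```text
time_s: 42.73
tcp_pos: [0.6157, -0.3387, 0.0679]
ee_rot: [[0.087, -0.996, 0.002], [-0.996, -0.087, -0.001], [0.001, -0.002, -1.0]]
wrist_force: [0.2, -0.2, 2.0]
gripper_width: 0.158
gripper_force: 30.0
```

Emit:
servo_tool([
  {"tx":0,"ty":0,"tz":0,"ax":0,"ay":0,"az":0,"claw":8},
  {"tx":0,"ty":0,"tz":-5,"ax":0,"ay":0,"az":0,"claw":8},
  {"tx":0,"ty":0,"tz":-15,"ax":0,"ay":0,"az":0,"claw":8},
  {"tx":0,"ty":0,"tz":-35,"ax":0,"ay":0,"az":0,"claw":8},
  {"tx":0,"ty":0,"tz":-65,"ax":0,"ay":0,"az":0,"claw":8},
  {"tx":0,"ty":0,"tz":-95,"ax":0,"ay":0,"az":0,"claw":8},
  {"tx":0,"ty":0,"tz":-120,"ax":0,"ay":0,"az":0,"claw":8},
  {"tx":0,"ty":0,"tz":-134,"ax":0,"ay":0,"az":0,"claw":8},
  {"tx":0,"ty":0,"tz":-134,"ax":0,"ay":0,"az":0,"claw":8},
  {"tx":0,"ty":0,"tz":-134,"ax":0,"ay":0,"az":0,"claw":8},
])

```text
time_s: 43.57
tcp_pos: [0.6154, -0.3383, 0.2017]
ee_rot: [[0.087, -0.996, 0.002], [-0.996, -0.087, 0.0], [0.0, -0.002, -1.0]]
wrist_force: [-0.6, 0.7, -2.3]
gripper_width: 0.161
gripper_force: 30.0
```

```bash
python3 toe.py w16 1
```

```text
col 274 edge row 195 [36.04 -3.18  3.  ]
col 281 edge row 195 [36.04  0.04  3.  ]
col 288 edge row 196 [35.57  3.26  3.  ]
row212 dark 267 294
now 43.62 [ 0.6146 -0.338   0.1999] yaw -85.04 w 13.7 F [ 0.  -0.4 -1.6]
t [-328.    94.3    0.5] a [0.0013 0.0013 0.1869] rows 8.2
t [ 0.   0.  87.5] a [0. 0. 0.] rows 2.1
```

Emit:
servo_tool([
  {"tx":-14,"ty":4,"tz":0,"ax":0,"ay":0,"az":0.01,"claw":8},
  {"tx":-42,"ty":12,"tz":0,"ax":0,"ay":0,"az":0.03,"claw":8},
  {"tx":-76,"ty":22,"tz":0,"ax":0,"ay":0,"az":0.05,"claw":8},
  {"tx":-110,"ty":32,"tz":0,"ax":0,"ay":0,"az":0.07,"claw":8},
  {"tx":-144,"ty":42,"tz":0,"ax":0,"ay":0,"az":0.09,"claw":8},
  {"tx":-178,"ty":52,"tz":0,"ax":0,"ay":0,"az":0.11,"claw":8},
  {"tx":-212,"ty":61,"tz":0,"ax":0,"ay":0,"az":0.13,"claw":8},
  {"tx":-246,"ty":71,"tz":0,"ax":0,"ay":0,"az":0.15,"claw":8},
  {"tx":-280,"ty":81,"tz":0,"ax":0,"ay":0,"az":0.17,"claw":8},
  {"tx":-308,"ty":89,"tz":0,"ax":0,"ay":0,"az":0.187,"claw":8},
  {"tx":-328,"ty":94.3,"tz":0,"ax":0,"ay":0,"az":0.187,"claw":8},
  {"tx":-328,"ty":94.3,"tz":0,"ax":0,"ay":0,"az":0.187,"claw":8},
])

```text
time_s: 44.62
tcp_pos: [0.4904, -0.0175, 0.1993]
ee_rot: [[-0.096, -0.995, -0.004], [-0.995, 0.096, 0.0], [0.0, 0.004, -1.0]]
wrist_force: [0.5, 0.2, -0.8]
gripper_width: 0.159
gripper_force: 30.0
```

Emit:
servo_tool([
  {"tx":0,"ty":0,"tz":10,"ax":0,"ay":0,"az":0,"claw":8},
  {"tx":0,"ty":0,"tz":25,"ax":0,"ay":0,"az":0,"claw":8},
  {"tx":0,"ty":0,"tz":45,"ax":0,"ay":0,"az":0,"claw":8},
  {"tx":0,"ty":0,"tz":65,"ax":0,"ay":0,"az":0,"claw":8},
  {"tx":0,"ty":0,"tz":80,"ax":0,"ay":0,"az":0,"claw":8},
  {"tx":0,"ty":0,"tz":87,"ax":0,"ay":0,"az":0,"claw":8},
  {"tx":0,"ty":0,"tz":87,"ax":0,"ay":0,"az":0,"claw":8},
  {"tx":0,"ty":0,"tz":87,"ax":0,"ay":0,"az":0,"claw":8},
  {"tx":0,"ty":0,"tz":87,"ax":0,"ay":0,"az":0,"claw":8},
])

```text
time_s: 45.37
tcp_pos: [0.4936, -0.0202, 0.1144]
ee_rot: [[-0.1, -0.995, 0.001], [-0.995, 0.1, -0.0], [-0.0, -0.001, -1.0]]
wrist_force: [0.2, -1.1, -0.0]
gripper_width: 0.158
gripper_force: 30.0
```

```bash
python3 -c "
from slot import *
plan((*slot(1),.0826,-95.75))"
```

```text
now 45.37 [ 0.4936 -0.0202  0.1144] yaw -95.75 w 13.8 F [ 0.2 -1.1 -0. ]
t [-0.6  1.4 31.8] a [-0.0012  0.0001  0.    ] rows 0.8
```

Emit:
servo_tool([
  {"tx":-0.6,"ty":1.0,"tz":5,"ax":0,"ay":0,"az":0,"claw":8},
  {"tx":-0.6,"ty":1.0,"tz":10,"ax":0,"ay":0,"az":0,"claw":8},
  {"tx":-0.6,"ty":1.0,"tz":15,"ax":0,"ay":0,"az":0,"claw":8},
  {"tx":-0.6,"ty":1.0,"tz":20,"ax":0,"ay":0,"az":0,"claw":8},
  {"tx":-0.6,"ty":1.0,"tz":25,"ax":0,"ay":0,"az":0,"claw":8},
  {"tx":-0.6,"ty":1.0,"tz":28,"ax":0,"ay":0,"az":0,"claw":8},
  {"tx":-0.6,"ty":1.0,"tz":31,"ax":0,"ay":0,"az":0,"claw":8},
  {"tx":-0.6,"ty":1.0,"tz":31,"ax":0,"ay":0,"az":0,"claw":8},
  {"tx":-0.6,"ty":1.0,"tz":31,"ax":0,"ay":0,"az":0,"claw":8},
])

```text
time_s: 46.12
tcp_pos: [0.4921, -0.0192, 0.0829]
ee_rot: [[-0.1, -0.995, 0.0], [-0.995, 0.1, -0.0], [0.0, -0.0, -1.0]]
wrist_force: [-1.1, 0.3, -0.8]
gripper_width: 0.153
gripper_force: 30.0
```

```bash
python3 -c "
from slot import *
plan((*slot(1),.0822,-5.75))"
```

```text
now 46.12 [ 0.4921 -0.0192  0.0829] yaw -95.72 w 13.3 F [-1.1  0.3 -0.8]
t [ 0.2 -0.3  0.7] a [-2.0000e-04 -2.0000e-04 -1.5703e+00] rows 12.6
```

Then turn, release and rise.

Emit:
servo_tool([
  {"tx":0.1,"ty":0,"tz":0.5,"ax":0,"ay":0,"az":-0.06,"claw":8},
  {"tx":0.1,"ty":0,"tz":0.5,"ax":0,"ay":0,"az":-0.18,"claw":8},
  {"tx":0.1,"ty":0,"tz":0.5,"ax":0,"ay":0,"az":-0.3,"claw":8},
  {"tx":0.1,"ty":0,"tz":0.5,"ax":0,"ay":0,"az":-0.42,"claw":8},
  {"tx":0.1,"ty":0,"tz":0.5,"ax":0,"ay":0,"az":-0.54,"claw":8},
  {"tx":0.1,"ty":0,"tz":0.5,"ax":0,"ay":0,"az":-0.66,"claw":8},
  {"tx":0.1,"ty":0,"tz":0.5,"ax":0,"ay":0,"az":-0.78,"claw":8},
  {"tx":0.1,"ty":0,"tz":0.5,"ax":0,"ay":0,"az":-0.9,"claw":8},
  {"tx":0.1,"ty":0,"tz":0.5,"ax":0,"ay":0,"az":-1.02,"claw":8},
  {"tx":0.1,"ty":0,"tz":0.5,"ax":0,"ay":0,"az":-1.14,"claw":8},
  {"tx":0.1,"ty":0,"tz":0.5,"ax":0,"ay":0,"az":-1.26,"claw":8},
  {"tx":0.1,"ty":0,"tz":0.5,"ax":0,"ay":0,"az":-1.37,"claw":8},
])

```text
time_s: 47.12
tcp_pos: [0.4929, -0.0188, 0.0829]
ee_rot: [[0.957, -0.291, 0.002], [-0.291, -0.957, 0.001], [0.002, -0.001, -1.0]]
wrist_force: [-0.5, 2.1, 2.0]
gripper_width: 0.155
gripper_force: 30.0
```

Emit:
servo_tool([
  {"tx":0,"ty":0,"tz":0,"ax":0,"ay":0,"az":-0.1,"claw":8},
  {"tx":0,"ty":0,"tz":0,"ax":0,"ay":0,"az":-0.18,"claw":8},
  {"tx":0,"ty":0,"tz":0,"ax":0,"ay":0,"az":-0.201,"claw":8},
  {"tx":0,"ty":0,"tz":0,"ax":0,"ay":0,"az":-0.201,"claw":8},
  {"tx":0,"ty":0,"tz":0,"ax":0,"ay":0,"az":-0.201,"claw":8},
])

```text
time_s: 47.53
tcp_pos: [0.4928, -0.0189, 0.0828]
ee_rot: [[0.995, -0.101, 0.002], [-0.101, -0.995, 0.001], [0.002, -0.001, -1.0]]
wrist_force: [0.5, 2.4, 2.5]
gripper_width: 0.155
gripper_force: 30.0
```

```bash
python3 -c "
from slot import *
s=slot(1);v=C+.06*Rdown(-5.75+90)[:2,0]
plan((*s,.082,-5.75),(*s,.2,-5.75),(.5336,-.08,.25,-95.75))"
```

```text
now 47.53 [ 0.4928 -0.0189  0.0828] yaw -5.8 w 13.5 F [0.5 2.4 2.5]
t [-0.4  0.5  0.8] a [-0.0008 -0.002  -0.0008] rows 0.0
t [   0.    0. -118.] a [0. 0. 0.] rows 2.8
t [ 47.1  56.1 -50. ] a [0.     0.     1.5708] rows 12.6
```

```bash
python3 -c "
from slot import *
import h
s=slot(1)
o=h.Rdown
h.Rdown=lambda y: o(y[0])@Ro.from_rotvec([0,np.radians(y[1]),0]).as_matrix() if isinstance(y,tuple) else o(y)
h.plan((.4928,-.0189,.2,-5.8),(.405,.14,.155,(-5.75,40)))"
```

```text
now 47.53 [ 0.4928 -0.0189  0.0828] yaw -5.8 w 13.5 F [0.5 2.4 2.5]
t [ 3.000e-01 -1.000e-01 -1.172e+02] a [-0.0008 -0.002   0.0001] rows 2.8
t [-103.4 -149.2   45. ] a [ 3.000e-04  6.981e-01 -8.000e-04] rows 5.6
```

Emit:
servo_tool([
  {"tx":0,"ty":0,"tz":0,"ax":0,"ay":0,"az":0,"claw":20},
  {"tx":0,"ty":0,"tz":0,"ax":0,"ay":0,"az":0,"claw":36},
  {"tx":0,"ty":0,"tz":0,"ax":0,"ay":0,"az":0,"claw":36},
  {"tx":0,"ty":0,"tz":0,"ax":0,"ay":0,"az":0,"claw":36},
  {"tx":0,"ty":0,"tz":-10,"ax":0,"ay":0,"az":0,"claw":36},
  {"tx":0,"ty":0,"tz":-30,"ax":0,"ay":0,"az":0,"claw":36},
  {"tx":0,"ty":0,"tz":-65,"ax":0,"ay":0,"az":0,"claw":36},
  {"tx":0,"ty":0,"tz":-100,"ax":0,"ay":0,"az":0,"claw":36},
  {"tx":0,"ty":0,"tz":-117,"ax":0,"ay":0,"az":0,"claw":36},
  {"tx":0,"ty":0,"tz":-117,"ax":0,"ay":0,"az":0,"claw":36},
])

```text
time_s: 48.37
tcp_pos: [0.4945, -0.0191, 0.204]
ee_rot: [[0.995, -0.099, 0.009], [-0.099, -0.995, 0.001], [0.009, -0.002, -1.0]]
wrist_force: [0.6, 0.8, 0.0]
gripper_width: 0.412
gripper_force: 0.0
```

Emit:
servo_tool([
  {"tx":-103,"ty":-149,"tz":15,"ax":0,"ay":0.349,"az":0,"claw":36},
  {"tx":-103,"ty":-149,"tz":15,"ax":0,"ay":0.349,"az":0,"claw":36},
  {"tx":-103,"ty":-149,"tz":15,"ax":0,"ay":0.349,"az":0,"claw":36},
  {"tx":-103,"ty":-149,"tz":45,"ax":0,"ay":0.698,"az":0,"claw":36},
  {"tx":-103,"ty":-149,"tz":45,"ax":0,"ay":0.698,"az":0,"claw":36},
  {"tx":-103,"ty":-149,"tz":45,"ax":0,"ay":0.698,"az":0,"claw":36},
  {"tx":-103,"ty":-149,"tz":45,"ax":0,"ay":0.698,"az":0,"claw":36},
  {"tx":-103,"ty":-149,"tz":45,"ax":0,"ay":0.698,"az":0,"claw":36},
  {"tx":-103,"ty":-149,"tz":45,"ax":0,"ay":0.698,"az":0,"claw":36},
  {"tx":-103,"ty":-149,"tz":45,"ax":0,"ay":0.698,"az":0,"claw":36},
])

```text
time_s: 49.2
tcp_pos: [0.4393, 0.1717, 0.2151]
ee_rot: [[0.785, -0.107, 0.61], [-0.075, -0.994, -0.079], [0.615, 0.016, -0.788]]
wrist_force: [-0.4, 0.3, -0.8]
gripper_width: 0.414
gripper_force: 0.0
```

```bash
python3 look.py w17 punch_tip mark clamp1; python3 -c "
import cv2
a=cv2.imread('pics/w17.png');cv2.imwrite('pics/w17b.png',cv2.resize(a,None,fx=1.42,fy=1.42,interpolation=3))"
```

```text
now 49.2 [0.4393 0.1717 0.2151] yaw -5.44 w 36.0 F [-0.4  0.3 -0.8]
punch_tip 0.9 [0.5408 0.1146 0.0397] [323. 205.]
punch_tip 0.44 [0.5443 0.0149 0.0684] [427. 181.]
mark 0.71 [0.5461 0.0144 0.0648] [425. 181.]
clamp1 0.92 [0.4927 0.0555 0.0931] [407. 226.]
clamp1 0.92 [ 0.4868 -0.014   0.0888] [485. 227.]
clamp1 0.77 [0.5849 0.0432 0.0883] [395. 137.]
clamp1 0.59 [ 0.5791 -0.0169  0.0888] [458. 136.]
clamp1 0.45 [0.6032 0.3209 0.0275] [126. 174.]
```

View pics/w17b.png

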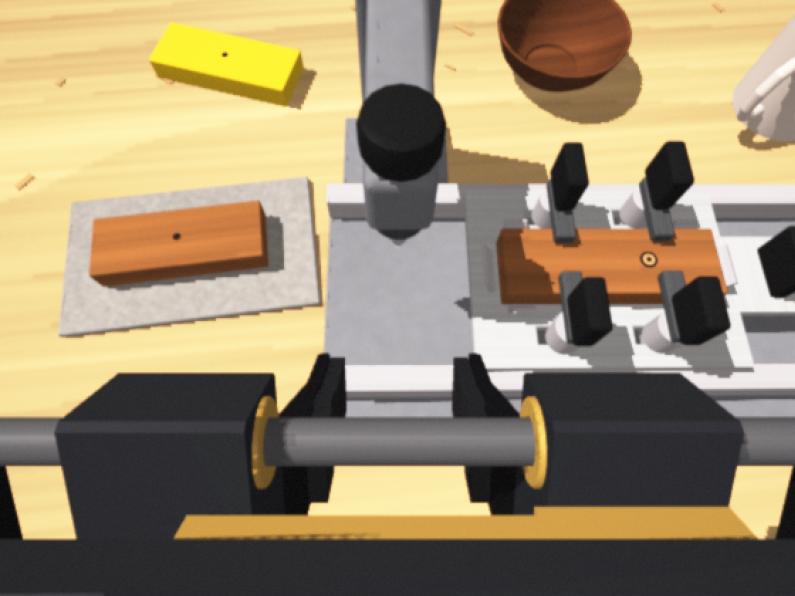

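```bash
python3 -c "
from slot import *
c=calibration('wrist');M=np.load('pics/w17.npz')['M']
f=lambda x,y,z:pix2w(c,M,(x+.5)/1.42-.5,(y+.5)/1.42-.5,z)
a=np.radians(A);R=np.array([[np.cos(a),-np.sin(a)],[np.sin(a),np.cos(a)]])
for n,q in dict(mark=(649,259,.067),tip=(400,240,.085),tip2=(400,236,.085)).items(): p=f(*q);print(n,p,'sled',R.T@(p[:2]-C))
g=cv2.cvtColor(cv2.imread('pics/w17.png'),6);print(g[148:176,268:296:1])
plan()
"
```

```text
mark [ 0.5405745  -0.01501571  0.067     ] sled [ 0.00056041 -0.02478426]
tip [0.56264402 0.1556234  0.085     ] sled [0.00542288 0.14720738]
tip2 [0.5655904  0.15530355 0.085     ] sled [0.00838648 0.14718433]
[[ 74  75  73  72  73  73  75  72  72  71  76  73  70  71  71  73  73  74
   72  72  72  73  71  74  73  74  75  75]
 [ 74  75  74  72  74  74  73  73  73  72  72  73  71  71  74  71  71  74
   73  73  71  72  74  73  74  73  74  72]
 [ 74  72  75  71  71  74  73  72  74  71  75  71  72  74  74  73  73  72
   75  72  74  73  72  73  73  74  72  71]
 [ 71  73  72  74  72  74  73  73  72  75  72  72  73  74  75  76  76  73
   73  75  75  74  75  72  76  70  72  73]
 [ 73  74  72  73  74  72  71  70  73  76  74  72  71  74  74  74  70  76
   74  73  74  73  75  73  74  72  71  70]
 [ 70  69  75  75  74  74  77  71  71  72  72  71  72  73  74  73  72  73
   76  73  71  74  72  73  72  73  71  74]
 [ 73  74  74  72  71  73  74  75  76  73  71  72  76  71  73  73  74  74
   73  73  73  70  71  73  74  73  72  72]
 [ 72  74  75  72  73  73  74  72  74  74  73  73  72  72  75  73  73 
[... 1755 characters left out ...]
152
  165 169 171 168 171 173 174 173 174 174]
 [178 175 175 176 177 173 175 178 168 139 121 115 108 114 116 131 154 165
  172 171 171 171 171 173 173 175 173 175]
 [177 177 176 175 176 174 178 177 175 166 151 131 122 125 142 159 169 172
  172 171 171 172 172 173 174 175 175 176]
 [178 179 176 175 177 173 176 176 174 179 179 174 168 164 167 172 175 173
  174 174 172 173 173 173 174 175 174 175]
 [177 177 176 174 174 175 173 173 175 176 181 183 183 178 178 174 176 175
  174 173 174 175 178 174 175 174 174 174]
 [176 178 176 176 174 174 174 175 176 175 177 177 181 179 175 177 176 177
  175 177 176 177 175 176 173 177 174 176]]
now 49.4 [0.4391 0.1673 0.2131] yaw -5.77 w 35.9 F [-0.2 -0.8 -0.2]
```

```bash
python3 -c "
from slot import *
a=np.radians(A);R=np.array([[np.cos(a),-np.sin(a)],[np.sin(a),np.cos(a)]])
H=C+R@np.array([0,-.125]);print(H)
plan((.46,0,.25,-45),(*H,.2,-95.75),(*H,.054,-95.75))"
```

```text
[ 0.52997649 -0.11467106]
now 49.4 [0.4391 0.1673 0.2131] yaw -5.77 w 35.9 F [-0.2 -0.8 -0.2]
t [ 52.4 164.5  -2.4] a [-0.2028 -0.6379  0.6517] rows 7.5
t [130.6  31.6  50. ] a [0.     0.     0.8858] rows 7.1
t [  0.   0. 146.] a [0. 0. 0.] rows 3.5
```

Emit:
servo_tool([
  {"tx":0,"ty":0,"tz":0,"ax":0,"ay":0,"az":0,"claw":60},
  {"tx":0,"ty":0,"tz":0,"ax":0,"ay":0,"az":0,"claw":60},
])

```text
time_s: 49.57
tcp_pos: [0.4392, 0.1673, 0.2134]
ee_rot: [[0.788, -0.115, 0.605], [-0.08, -0.993, -0.085], [0.611, 0.018, -0.791]]
wrist_force: [-0.0, -0.2, -0.6]
gripper_width: 0.496
gripper_force: 0.0
```

```bash
python3 -c "
from h import *
print(sense()['joints'])
plan((.46,0,.25,-45))"
```

```text
[ 44.25732211  -4.49563768 -61.26606334  76.00048463 -29.86716045
 -27.84569271]
now 49.57 [0.4392 0.1673 0.2134] yaw -5.8 w 43.1 F [-0.  -0.2 -0.6]
t [ 52.1 164.4  -2.2] a [-0.2032 -0.6385  0.6513] rows 7.5
```

```bash
python3 -c "
from h import *
plan((.48,.02,.26,-5.75))"
```

```text
now 49.57 [0.4392 0.1673 0.2134] yaw -5.8 w 43.1 F [-0.  -0.2 -0.6]
t [ 72.4 142.4   0.3] a [ 0.0226 -0.6573 -0.0085] rows 5.3
```

Emit:
servo_tool([
  {"tx":14,"ty":28,"tz":0,"ax":0,"ay":-0.11,"az":0,"claw":60},
  {"tx":28,"ty":56,"tz":0,"ax":0,"ay":-0.22,"az":0,"claw":60},
  {"tx":43,"ty":84,"tz":0,"ax":0.01,"ay":-0.33,"az":0,"claw":60},
  {"tx":57,"ty":112,"tz":0,"ax":0.015,"ay":-0.44,"az":0,"claw":60},
  {"tx":68,"ty":134,"tz":0,"ax":0.02,"ay":-0.55,"az":0,"claw":60},
  {"tx":72,"ty":142,"tz":0,"ax":0.023,"ay":-0.657,"az":-0.008,"claw":60},
  {"tx":72,"ty":142,"tz":0,"ax":0.023,"ay":-0.657,"az":-0.008,"claw":60},
  {"tx":72,"ty":142,"tz":0,"ax":0.023,"ay":-0.657,"az":-0.008,"claw":60},
  {"tx":72,"ty":142,"tz":0,"ax":0.023,"ay":-0.657,"az":-0.008,"claw":60},
])

```text
time_s: 50.32
tcp_pos: [0.4797, 0.0214, 0.2622]
ee_rot: [[0.995, -0.101, 0.02], [-0.101, -0.995, 0.001], [0.02, -0.003, -1.0]]
wrist_force: [0.3, 0.3, 0.8]
gripper_width: 0.694
gripper_force: 0.0
```

```bash
python3 -c "
from slot import *
print(sense()['joints'])
a=np.radians(A);R=np.array([[np.cos(a),-np.sin(a)],[np.sin(a),np.cos(a)]])
H=C+R@np.array([0,-.125])
plan((.5,-.06,.23,-50),(*H,.2,-95.75),(*H,.054,-95.75))"
```

```text
[ 22.24723432   5.4633808  -16.16002144   0.41219256 -67.29665305
  61.82226411]
now 50.32 [0.4797 0.0214 0.2622] yaw -5.78 w 60.4 F [0.3 0.3 0.8]
t [27.7 79.  32.5] a [-0.0105 -0.0176  0.7718] rows 6.2
t [61.1 12.2 30. ] a [0.     0.     0.7985] rows 6.4
t [  0.   0. 146.] a [0. 0. 0.] rows 3.5
```

Emit:
servo_tool([
  {"tx":28,"ty":79,"tz":30,"ax":0,"ay":0,"az":0.772,"claw":60},
  {"tx":28,"ty":79,"tz":30,"ax":0,"ay":0,"az":0.772,"claw":60},
  {"tx":28,"ty":79,"tz":30,"ax":0,"ay":0,"az":0.772,"claw":60},
  {"tx":28,"ty":79,"tz":30,"ax":0,"ay":0,"az":0.772,"claw":60},
  {"tx":28,"ty":79,"tz":30,"ax":0,"ay":0,"az":0.772,"claw":60},
  {"tx":28,"ty":79,"tz":30,"ax":0,"ay":0,"az":0.772,"claw":60},
  {"tx":28,"ty":79,"tz":30,"ax":0,"ay":0,"az":0.772,"claw":60},
  {"tx":28,"ty":79,"tz":30,"ax":0,"ay":0,"az":0.772,"claw":60},
  {"tx":28,"ty":79,"tz":30,"ax":0,"ay":0,"az":0.772,"claw":60},
])

```text
time_s: 51.07
tcp_pos: [0.5003, -0.0602, 0.2312]
ee_rot: [[0.644, -0.765, 0.022], [-0.765, -0.644, -0.005], [0.018, -0.014, -1.0]]
wrist_force: [0.7, -0.4, 0.1]
gripper_width: 0.688
gripper_force: 0.0
```

Emit:
servo_tool([
  {"tx":61,"ty":12,"tz":30,"ax":0,"ay":0,"az":0.798,"claw":60},
  {"tx":61,"ty":12,"tz":30,"ax":0,"ay":0,"az":0.798,"claw":60},
  {"tx":61,"ty":12,"tz":30,"ax":0,"ay":0,"az":0.798,"claw":60},
  {"tx":61,"ty":12,"tz":30,"ax":0,"ay":0,"az":0.798,"claw":60},
  {"tx":61,"ty":12,"tz":30,"ax":0,"ay":0,"az":0.798,"claw":60},
  {"tx":61,"ty":12,"tz":30,"ax":0,"ay":0,"az":0.798,"claw":60},
  {"tx":61,"ty":12,"tz":30,"ax":0,"ay":0,"az":0.798,"claw":60},
  {"tx":61,"ty":12,"tz":30,"ax":0,"ay":0,"az":0.798,"claw":60},
  {"tx":61,"ty":12,"tz":30,"ax":0,"ay":0,"az":0.798,"claw":60},
])

```text
time_s: 51.82
tcp_pos: [0.5311, -0.1146, 0.2024]
ee_rot: [[-0.098, -0.995, 0.023], [-0.995, 0.098, -0.005], [0.003, -0.023, -1.0]]
wrist_force: [-0.6, 0.3, -0.9]
gripper_width: 0.687
gripper_force: 0.0
```

```bash
python3 -c "
from slot import *
a=np.radians(A);R=np.array([[np.cos(a),-np.sin(a)],[np.sin(a),np.cos(a)]])
H=C+R@np.array([0,-.125])
plan((*H,.2,-95.75),(*H,.054,-95.75))
c,M=cam('wrist');im=capture('wrist')
for d in trace('sled_handle','wrist')[:1]:
    print(d['confidence'],d['mask'].sum())
g=cv2.cvtColor(im,6).astype(int);u,v=w2pix(c,M,np.r_[H,.085]).round().astype(int);print(u,v);print(g[v,u-60:u+61:3]);print(g[v-40:v+41:2,u])"
```

```text
now 51.82 [ 0.5311 -0.1146  0.2024] yaw -95.61 w 59.8 F [-0.6  0.3 -0.9]
t [0.1 1.1 2.3] a [-0.023  -0.0026  0.0024] rows 0.2
t [  0.   0. 146.] a [0. 0. 0.] rows 3.5
0.96 11118
285 205
[ 87  86  86  85  83  85  85  84  84 184 250 250 126  47  48  44  44  48
  46  46  43  42  43  43  42  42  44  44  47 248 249 247  88  84  84  83
  84  83  84  84  84]
[ 95 129 138 138 135 133 132 133 130 134 136 131  40  17  20  22  20  33
  40  42  43  44  51 144 249 250 250 250 249 248 145 132 133 133 132 129
 128 160 197 229 127]
```

Emit:
servo_tool([
  {"tx":0,"ty":1,"tz":30,"ax":-0.022,"ay":-0.002,"az":0.002,"claw":60},
  {"tx":0,"ty":1,"tz":65,"ax":-0.022,"ay":-0.002,"az":0.002,"claw":60},
  {"tx":0,"ty":1,"tz":95,"ax":-0.022,"ay":-0.002,"az":0.002,"claw":60},
  {"tx":0,"ty":1,"tz":120,"ax":-0.022,"ay":-0.002,"az":0.002,"claw":60},
  {"tx":0,"ty":1,"tz":138,"ax":-0.022,"ay":-0.002,"az":0.002,"claw":60},
  {"tx":0,"ty":1,"tz":147,"ax":-0.022,"ay":-0.002,"az":0.002,"claw":60},
  {"tx":0,"ty":1,"tz":147,"ax":-0.022,"ay":-0.002,"az":0.002,"claw":60},
  {"tx":0,"ty":1,"tz":147,"ax":-0.022,"ay":-0.002,"az":0.002,"claw":60},
])

```text
time_s: 52.58
tcp_pos: [0.534, -0.1155, 0.0558]
ee_rot: [[-0.102, -0.995, 0.001], [-0.995, 0.102, -0.001], [0.001, -0.002, -1.0]]
wrist_force: [1.1, -0.2, 1.2]
gripper_width: 0.691
gripper_force: 0.0
```

```bash
python3 -c "
from slot import *
a=np.radians(A);R=np.array([[np.cos(a),-np.sin(a)],[np.sin(a),np.cos(a)]])
H=C+R@np.array([0,-.125])
plan((*H,.054,-95.75))"
```

```text
now 52.58 [ 0.534  -0.1155  0.0558] yaw -95.83 w 60.1 F [ 1.1 -0.2  1.2]
t [-0.4  4.1  1.8] a [-0.0015 -0.001  -0.0014] rows 0.1
```

Emit:
servo_tool([
  {"tx":-0.4,"ty":4,"tz":1,"ax":-0.001,"ay":0,"az":0,"claw":60},
  {"tx":-0.4,"ty":4,"tz":1,"ax":-0.001,"ay":0,"az":0,"claw":60},
  {"tx":-0.4,"ty":4,"tz":1,"ax":-0.001,"ay":0,"az":0,"claw":46},
  {"tx":-0.4,"ty":4,"tz":1,"ax":-0.001,"ay":0,"az":0,"claw":34},
  {"tx":-0.4,"ty":4,"tz":1,"ax":-0.001,"ay":0,"az":0,"claw":34},
  {"tx":-0.4,"ty":4,"tz":1,"ax":-0.001,"ay":0,"az":0,"claw":34},
  {"tx":-0.4,"ty":4,"tz":1,"ax":-0.001,"ay":0,"az":0,"claw":34},
  {"tx":-0.4,"ty":4,"tz":1,"ax":-0.001,"ay":0,"az":0,"claw":34},
])

```text
time_s: 53.25
tcp_pos: [0.5303, -0.1147, 0.0548]
ee_rot: [[-0.102, -0.995, 0.002], [-0.995, 0.102, -0.001], [0.001, -0.002, -1.0]]
wrist_force: [1.2, -0.2, 1.0]
gripper_width: 0.459
gripper_force: 30.0
```

```bash
python3 -c "
from slot import *
a=np.radians(A);u=np.array([-np.sin(a),np.cos(a)])
s=np.array(sense()['tcp_pos']);q=s[:2]+.165*u
plan((*q,s[2],-95.75))"
```

```text
now 53.25 [ 0.5303 -0.1147  0.0548] yaw -95.87 w 40.0 F [ 1.2 -0.2  1. ]
t [-1.65e+02  4.00e-01 -1.00e-01] a [-0.0016 -0.0007 -0.0021] rows 4.0
```

Slide 165 mm of the 172 gently, then check force before the rest.

Emit:
servo_tool([
  {"tx":-5,"ty":0,"tz":0,"ax":0,"ay":0,"az":0,"claw":34},
  {"tx":-15,"ty":0,"tz":0,"ax":0,"ay":0,"az":0,"claw":34},
  {"tx":-30,"ty":0.1,"tz":0,"ax":0,"ay":0,"az":0,"claw":34},
  {"tx":-45,"ty":0.1,"tz":0,"ax":0,"ay":0,"az":0,"claw":34},
  {"tx":-60,"ty":0.1,"tz":0,"ax":0,"ay":0,"az":0,"claw":34},
  {"tx":-75,"ty":0.2,"tz":0,"ax":0,"ay":0,"az":0,"claw":34},
  {"tx":-85,"ty":0.2,"tz":0,"ax":0,"ay":0,"az":0,"claw":34},
  {"tx":-90,"ty":0.2,"tz":0,"ax":0,"ay":0,"az":0,"claw":34},
])

```text
time_s: 53.92
tcp_pos: [0.5393, -0.0239, 0.0548]
ee_rot: [[-0.101, -0.995, 0.001], [-0.995, 0.101, -0.001], [0.001, -0.001, -1.0]]
wrist_force: [1.5, -2.6, 2.1]
gripper_width: 0.458
gripper_force: 30.0
```

Emit:
servo_tool([
  {"tx":-5,"ty":0,"tz":0,"ax":0,"ay":0,"az":0,"claw":34},
  {"tx":-15,"ty":0,"tz":0,"ax":0,"ay":0,"az":0,"claw":34},
  {"tx":-28,"ty":0.1,"tz":0,"ax":0,"ay":0,"az":0,"claw":34},
  {"tx":-41,"ty":0.1,"tz":0,"ax":0,"ay":0,"az":0,"claw":34},
  {"tx":-54,"ty":0.1,"tz":0,"ax":0,"ay":0,"az":0,"claw":34},
  {"tx":-65,"ty":0.2,"tz":0,"ax":0,"ay":0,"az":0,"claw":34},
  {"tx":-72,"ty":0.2,"tz":0,"ax":0,"ay":0,"az":0,"claw":34},
  {"tx":-75,"ty":0.2,"tz":0,"ax":0,"ay":0,"az":0,"claw":34},
  {"tx":-75,"ty":0.2,"tz":0,"ax":0,"ay":0,"az":0,"claw":34},
])

```text
time_s: 54.67
tcp_pos: [0.5467, 0.0515, 0.0548]
ee_rot: [[-0.102, -0.995, 0.002], [-0.995, 0.102, 0.001], [-0.001, -0.002, -1.0]]
wrist_force: [-0.0, 1.9, 5.7]
gripper_width: 0.453
gripper_force: 30.0
```

```bash
python3 -c "
from slot import *
a=np.radians(A);u=np.array([-np.sin(a),np.cos(a)])
q=np.array([.5303,-.1147])+.1722*u
plan((*q,.0548,-95.75))"
```

```text
now 54.67 [0.5467 0.0515 0.0548] yaw -95.84 w 39.4 F [-0.   1.9  5.7]
t [-5.2 -0.3  0. ] a [-0.0016  0.0007 -0.0016] rows 0.1
```

Emit:
servo_tool([
  {"tx":-2,"ty":0,"tz":0,"ax":0,"ay":0,"az":0,"claw":34},
  {"tx":-4,"ty":0,"tz":0,"ax":0,"ay":0,"az":0,"claw":34},
  {"tx":-5.2,"ty":0,"tz":0,"ax":0,"ay":0,"az":0,"claw":34},
  {"tx":-5.2,"ty":0,"tz":0,"ax":0,"ay":0,"az":0,"claw":34},
  {"tx":-5.2,"ty":0,"tz":0,"ax":0,"ay":0,"az":0,"claw":34},
])

```text
time_s: 55.08
tcp_pos: [0.5471, 0.0558, 0.0548]
ee_rot: [[-0.102, -0.995, 0.001], [-0.995, 0.102, 0.0], [-0.0, -0.001, -1.0]]
wrist_force: [0.6, -1.4, 5.3]
gripper_width: 0.455
gripper_force: 30.0
```

Emit:
servo_tool([
  {"tx":0,"ty":0,"tz":0,"ax":0,"ay":0,"az":0,"claw":46},
  {"tx":0,"ty":0,"tz":0,"ax":0,"ay":0,"az":0,"claw":60},
  {"tx":0,"ty":0,"tz":0,"ax":0,"ay":0,"az":0,"claw":60},
  {"tx":0,"ty":0,"tz":0,"ax":0,"ay":0,"az":0,"claw":60},
  {"tx":0,"ty":0,"tz":-10,"ax":0,"ay":0,"az":0,"claw":60},
  {"tx":0,"ty":0,"tz":-40,"ax":0,"ay":0,"az":0,"claw":60},
  {"tx":0,"ty":0,"tz":-80,"ax":0,"ay":0,"az":0,"claw":60},
  {"tx":0,"ty":0,"tz":-120,"ax":0,"ay":0,"az":0,"claw":60},
  {"tx":0,"ty":0,"tz":-160,"ax":0,"ay":0,"az":0,"claw":60},
  {"tx":0,"ty":0,"tz":-190,"ax":0,"ay":0,"az":0,"claw":60},
  {"tx":0,"ty":0,"tz":-190,"ax":0,"ay":0,"az":0,"claw":60},
])

```text
time_s: 56.0
tcp_pos: [0.5501, 0.0554, 0.253]
ee_rot: [[-0.102, -0.995, 0.015], [-0.995, 0.102, 0.003], [-0.004, -0.015, -1.0]]
wrist_force: [1.0, 0.6, 0.2]
gripper_width: 0.69
gripper_force: 0.0
```

```bash
cat >> h.py <<'E'
_o=Rdown
def Rdown(y):
    return _o(y[0])@Ro.from_rotvec([0,np.radians(y[1]),0]).as_matrix() if isinstance(y,tuple) else _o(y)
E
python3 -c "
from h import *
plan((.49,.05,.25,-50),(.46,.08,.25,-5.75),(.43,.16,.22,(-5.75,30)))"
```

```text
now 56.0 [0.5501 0.0554 0.253 ] yaw -95.83 w 60.1 F [1.  0.6 0.2]
t [11.5 59.3  2.1] a [-0.0156 -0.002  -0.7999] rows 6.4
t [-42.3   3.7   0. ] a [ 0.      0.     -0.7723] rows 6.2
t [-37.9 -76.6  30. ] a [0.     0.5236 0.    ] rows 4.2
```

Emit:
servo_tool([
  {"tx":11,"ty":59,"tz":0,"ax":0,"ay":0,"az":-0.8,"claw":60},
  {"tx":11,"ty":59,"tz":0,"ax":0,"ay":0,"az":-0.8,"claw":60},
  {"tx":11,"ty":59,"tz":0,"ax":0,"ay":0,"az":-0.8,"claw":60},
  {"tx":11,"ty":59,"tz":0,"ax":0,"ay":0,"az":-0.8,"claw":60},
  {"tx":11,"ty":59,"tz":0,"ax":0,"ay":0,"az":-0.8,"claw":60},
  {"tx":11,"ty":59,"tz":0,"ax":0,"ay":0,"az":-0.8,"claw":60},
  {"tx":11,"ty":59,"tz":0,"ax":0,"ay":0,"az":-0.8,"claw":60},
  {"tx":11,"ty":59,"tz":0,"ax":0,"ay":0,"az":-0.8,"claw":60},
  {"tx":11,"ty":59,"tz":0,"ax":0,"ay":0,"az":-0.8,"claw":60},
])

```text
time_s: 56.75
tcp_pos: [0.4865, 0.0499, 0.2445]
ee_rot: [[0.641, -0.768, -0.0], [-0.768, -0.641, -0.001], [0.0, 0.001, -1.0]]
wrist_force: [-0.3, 0.1, 0.7]
gripper_width: 0.692
gripper_force: 0.0
```

Emit:
servo_tool([
  {"tx":-42,"ty":4,"tz":0,"ax":0,"ay":0,"az":-0.772,"claw":60},
  {"tx":-42,"ty":4,"tz":0,"ax":0,"ay":0,"az":-0.772,"claw":60},
  {"tx":-42,"ty":4,"tz":0,"ax":0,"ay":0,"az":-0.772,"claw":60},
  {"tx":-42,"ty":4,"tz":0,"ax":0,"ay":0,"az":-0.772,"claw":60},
  {"tx":-42,"ty":4,"tz":0,"ax":0,"ay":0,"az":-0.772,"claw":60},
  {"tx":-42,"ty":4,"tz":0,"ax":0,"ay":0,"az":-0.772,"claw":60},
  {"tx":-42,"ty":4,"tz":0,"ax":0,"ay":0,"az":-0.772,"claw":60},
  {"tx":-42,"ty":4,"tz":0,"ax":0,"ay":0,"az":-0.772,"claw":60},
  {"tx":-42,"ty":4,"tz":0,"ax":0,"ay":0,"az":-0.772,"claw":60},
])

```text
time_s: 57.5
tcp_pos: [0.4567, 0.0796, 0.2443]
ee_rot: [[0.995, -0.105, -0.0], [-0.105, -0.995, -0.001], [0.0, 0.001, -1.0]]
wrist_force: [-0.7, 0.4, 0.2]
gripper_width: 0.693
gripper_force: 0.0
```

Emit:
servo_tool([
  {"tx":-10,"ty":-19,"tz":8,"ax":0,"ay":0.1,"az":0,"claw":60},
  {"tx":-20,"ty":-38,"tz":15,"ax":0,"ay":0.2,"az":0,"claw":60},
  {"tx":-30,"ty":-57,"tz":22,"ax":0,"ay":0.3,"az":0,"claw":60},
  {"tx":-38,"ty":-76,"tz":30,"ax":0,"ay":0.4,"az":0,"claw":60},
  {"tx":-38,"ty":-76,"tz":30,"ax":0,"ay":0.5,"az":0,"claw":60},
  {"tx":-38,"ty":-76,"tz":30,"ax":0,"ay":0.523,"az":0,"claw":60},
  {"tx":-38,"ty":-76,"tz":30,"ax":0,"ay":0.523,"az":0,"claw":60},
  {"tx":-38,"ty":-76,"tz":30,"ax":0,"ay":0.523,"az":0,"claw":60},
  {"tx":-38,"ty":-76,"tz":30,"ax":0,"ay":0.523,"az":0,"claw":60},
])

```text
time_s: 58.25
tcp_pos: [0.4267, 0.1589, 0.2145]
ee_rot: [[0.862, -0.103, 0.497], [-0.089, -0.995, -0.051], [0.499, -0.0, -0.866]]
wrist_force: [-1.3, 0.8, -0.2]
gripper_width: 0.691
gripper_force: 0.0
```

```bash
python3 look.py w18 mark punch_tip clamp1; python3 -c "
import cv2
from h import *
print(sense()['joints'])
a=cv2.imread('pics/w18.png');cv2.imwrite('pics/w18b.png',cv2.resize(a[60:290,140:420],None,fx=2.6,fy=2.6,interpolation=3))"
```

```text
now 58.25 [0.4267 0.1589 0.2145] yaw -5.91 w 60.1 F [-1.3  0.8 -0.2]
mark 0.91 [0.5618 0.1805 0.068 ] [243. 142.]
mark 0.51 [0.5294 0.1288 0.0477] [300. 176.]
punch_tip 0.75 [0.5355 0.0456 0.036 ] [380. 166.]
clamp1 0.96 [0.5016 0.1502 0.1108] [282. 185.]
clamp1 0.73 [0.5982 0.2051 0.092 ] [211.  96.]
clamp1 0.57 [0.5079 0.2137 0.0987] [205. 190.]
clamp1 0.52 [0.5676 0.1475 0.0727] [277. 131.]
[ 50.88213901  -5.78691802 -55.42491806  49.91579517 -33.09873078
  -7.78129013]
```

View pics/w18b.png

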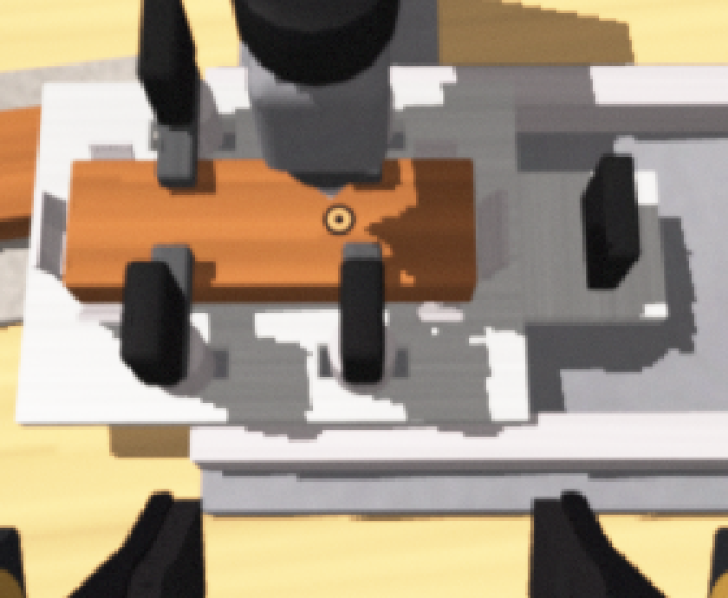

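```bash
python3 -c "
from slot import *
c=calibration('wrist');M=np.load('pics/w18.npz')['M']
f=lambda x,y,z:pix2w(c,M,140+(x+.5)/2.6-.5,60+(y+.5)/2.6-.5,z)
a=np.radians(A);R=np.array([[np.cos(a),-np.sin(a)],[np.sin(a),np.cos(a)]])
m=f(339,219,.067)
for x,y in [(330,195),(332,194),(333,192)]:
  t=f(x,y,.085);print('tip',t,'mark',m,'tip-mark in sled',R.T@(t-m)[:2]*1000)
g=cv2.cvtColor(cv2.imread('pics/w18.png'),6);print(g[124:142,256:282])
tt=f(332,194,.085);print('where tip should project', w2pix(c,M,np.r_[m[:2],.085]))
"
```

```text
tip [0.55879703 0.15808618 0.085     ] mark [0.55754002 0.15557706 0.067     ] tip-mark in sled [0.99929756 2.62242542]
tip [0.55910043 0.1573594  0.085     ] mark [0.55754002 0.15557706 0.067     ] tip-mark in sled [1.37398917 1.92969915]
tip [0.55981503 0.15694246 0.085     ] mark [0.55754002 0.15557706 0.067     ] tip-mark in sled [2.12676171 1.58645012]
[[ 72  70  73  70  72  70  70  69  72  71  73  71  71  70  70  73  72  73
   70  69  68  69  73  69  71  74]
 [ 66  67  66  70  69  66  65  64  65  69  65  68  67  66  66  66  64  69
   67  67  65  67  64  65  66  71]
 [ 51  53  52  52  50  52  52  52  53  52  52  53  55  55  53  52  52  50
   53  53  49  51  54  53  57  64]
 [ 41  43  42  43  41  44  40  41  43  41  41  41  40  44  41  42  42  41
   42  41  40  41  44  42  47  51]
 [ 40  39  41  42  42  40  37  40  41  40  43  39  40  37  38  39  40  41
   40  42  40  41  43  43  45  40]
 [ 48  42  40  41  38  41  41  40  44  40  42  42  42  40  41  42  41  40
   41  37  41  40  43  40  43  42]
 [ 82  58  50  47  42  40  38  39  42  40  44  41  37  38  41  42  44  56
   70  60  5
[... 575 characters left out ...]
44 144 146 143 146 144 143 143 150 156 158 147 143 145 145 147 143
  145 144 143 143 144 144 144 146]
 [147 147 146 144 146 144 149 147 147 146 148 149 144 145 141 140 143 145
  145 146 145 146 143 145 145 145]
 [147 149 147 149 146 147 147 149 148 146 145 133 120 113 107 109 118 135
  143 144 147 146 147 146 146 147]
 [149 148 147 146 148 150 146 150 147 141 122  94  83  85  86  85  84  97
  121 141 147 150 150 150 148 151]
 [151 150 148 150 150 150 150 148 142 119  85  96 137 164 174 162 127  84
   82 113 143 150 151 151 151 148]
 [152 153 150 150 151 150 153 150 129  88  94 161 191 199 203 200 188 149
   84  76 134 149 152 153 151 150]]
where tip should project [269.51287867 135.70684139]
```

```bash
python3 -c "
from h import *
plan((.46,.08,.25,-5.75),(.49,.05,.25,-50),(.5472,.0558,.22,-95.75),(.5472,.0558,.055,-95.75))"
```

```text
now 58.45 [0.4275 0.1596 0.215 ] yaw -5.93 w 60.3 F [ 0.4 -0.5 -0.2]
t [ 52.7  75.8 -10.1] a [-2.000e-04 -5.236e-01 -2.800e-03] rows 4.2
t [32.9 26.8  0. ] a [0.     0.     0.7723] rows 6.2
t [ 32.3 -47.5  30. ] a [0.     0.     0.7985] rows 6.4
t [  0.   0. 165.] a [0. 0. 0.] rows 4.0
```

Emit:
servo_tool([
  {"tx":10,"ty":15,"tz":-2,"ax":0,"ay":-0.1,"az":0,"claw":60},
  {"tx":20,"ty":30,"tz":-4,"ax":0,"ay":-0.2,"az":0,"claw":60},
  {"tx":32,"ty":45,"tz":-6,"ax":0,"ay":-0.3,"az":0,"claw":60},
  {"tx":42,"ty":60,"tz":-8,"ax":0,"ay":-0.4,"az":-0.001,"claw":60},
  {"tx":50,"ty":72,"tz":-9,"ax":0,"ay":-0.5,"az":-0.002,"claw":60},
  {"tx":52.7,"ty":75.8,"tz":-10,"ax":0,"ay":-0.523,"az":-0.003,"claw":60},
  {"tx":52.7,"ty":75.8,"tz":-10,"ax":0,"ay":-0.523,"az":-0.003,"claw":60},
  {"tx":52.7,"ty":75.8,"tz":-10,"ax":0,"ay":-0.523,"az":-0.003,"claw":60},
])

```text
time_s: 59.12
tcp_pos: [0.4624, 0.0797, 0.2495]
ee_rot: [[0.995, -0.103, 0.0], [-0.103, -0.995, 0.0], [0.0, -0.0, -1.0]]
wrist_force: [0.0, -0.6, -0.0]
gripper_width: 0.693
gripper_force: 0.0
```

Emit:
servo_tool([
  {"tx":33,"ty":27,"tz":0,"ax":0,"ay":0,"az":0.772,"claw":60},
  {"tx":33,"ty":27,"tz":0,"ax":0,"ay":0,"az":0.772,"claw":60},
  {"tx":33,"ty":27,"tz":0,"ax":0,"ay":0,"az":0.772,"claw":60},
  {"tx":33,"ty":27,"tz":0,"ax":0,"ay":0,"az":0.772,"claw":60},
  {"tx":33,"ty":27,"tz":0,"ax":0,"ay":0,"az":0.772,"claw":60},
  {"tx":33,"ty":27,"tz":0,"ax":0,"ay":0,"az":0.772,"claw":60},
  {"tx":33,"ty":27,"tz":0,"ax":0,"ay":0,"az":0.772,"claw":60},
  {"tx":33,"ty":27,"tz":0,"ax":0,"ay":0,"az":0.772,"claw":60},
])

```text
time_s: 59.78
tcp_pos: [0.4889, 0.0497, 0.2491]
ee_rot: [[0.646, -0.763, -0.0], [-0.763, -0.646, -0.002], [0.001, 0.001, -1.0]]
wrist_force: [-0.7, -0.2, 0.2]
gripper_width: 0.687
gripper_force: 0.0
```

Emit:
servo_tool([
  {"tx":32,"ty":-47.5,"tz":30,"ax":0,"ay":0,"az":0.798,"claw":60},
  {"tx":32,"ty":-47.5,"tz":30,"ax":0,"ay":0,"az":0.798,"claw":60},
  {"tx":32,"ty":-47.5,"tz":30,"ax":0,"ay":0,"az":0.798,"claw":60},
  {"tx":32,"ty":-47.5,"tz":30,"ax":0,"ay":0,"az":0.798,"claw":60},
  {"tx":32,"ty":-47.5,"tz":30,"ax":0,"ay":0,"az":0.798,"claw":60},
  {"tx":32,"ty":-47.5,"tz":30,"ax":0,"ay":0,"az":0.798,"claw":60},
  {"tx":32,"ty":-47.5,"tz":30,"ax":0,"ay":0,"az":0.798,"claw":60},
  {"tx":32,"ty":-47.5,"tz":30,"ax":0,"ay":0,"az":0.798,"claw":60},
  {"tx":32,"ty":-47.5,"tz":30,"ax":0,"ay":0,"az":0.798,"claw":60},
])

```text
time_s: 60.53
tcp_pos: [0.5463, 0.0557, 0.2192]
ee_rot: [[-0.094, -0.996, -0.0], [-0.996, 0.094, -0.002], [0.002, -0.0, -1.0]]
wrist_force: [1.1, 0.6, 0.2]
gripper_width: 0.688
gripper_force: 0.0
```

```bash
python3 -c "
from h import *
plan((.5472,.0558,.055,-95.75))"
```

```text
now 60.53 [0.5463 0.0557 0.2192] yaw -95.41 w 59.9 F [1.1 0.6 0.2]
t [ -0.4  -0.9 164.2] a [-0.0001 -0.0016  0.006 ] rows 3.9
```

Emit:
servo_tool([
  {"tx":-0.3,"ty":-0.9,"tz":35,"ax":0,"ay":0,"az":0.006,"claw":60},
  {"tx":-0.3,"ty":-0.9,"tz":70,"ax":0,"ay":0,"az":0.006,"claw":60},
  {"tx":-0.3,"ty":-0.9,"tz":105,"ax":0,"ay":0,"az":0.006,"claw":60},
  {"tx":-0.3,"ty":-0.9,"tz":135,"ax":0,"ay":0,"az":0.006,"claw":60},
  {"tx":-0.3,"ty":-0.9,"tz":155,"ax":0,"ay":0,"az":0.006,"claw":60},
  {"tx":-0.3,"ty":-0.9,"tz":163,"ax":0,"ay":0,"az":0.006,"claw":60},
  {"tx":-0.3,"ty":-0.9,"tz":163,"ax":0,"ay":0,"az":0.006,"claw":60},
  {"tx":-0.3,"ty":-0.9,"tz":163,"ax":0,"ay":0,"az":0.006,"claw":60},
])

```text
time_s: 61.2
tcp_pos: [0.5481, 0.0557, 0.057]
ee_rot: [[-0.102, -0.995, 0.001], [-0.995, 0.102, -0.002], [0.001, -0.001, -1.0]]
wrist_force: [0.2, -0.5, 0.5]
gripper_width: 0.692
gripper_force: 0.0
```

Emit:
servo_tool([
  {"tx":0,"ty":0,"tz":0,"ax":0,"ay":0,"az":0,"claw":46},
  {"tx":0,"ty":0,"tz":0,"ax":0,"ay":0,"az":0,"claw":34},
  {"tx":0,"ty":0,"tz":0,"ax":0,"ay":0,"az":0,"claw":34},
  {"tx":0,"ty":0,"tz":0,"ax":0,"ay":0,"az":0,"claw":34},
  {"tx":0,"ty":0,"tz":0,"ax":0,"ay":0,"az":0,"claw":34},
  {"tx":0,"ty":0,"tz":0,"ax":0,"ay":0,"az":0,"claw":34},
  {"tx":0,"ty":0,"tz":0,"ax":0,"ay":0,"az":0,"claw":34},
])

```text
time_s: 61.78
tcp_pos: [0.5471, 0.0556, 0.0572]
ee_rot: [[-0.104, -0.995, -0.0], [-0.995, 0.104, -0.001], [0.001, 0.0, -1.0]]
wrist_force: [-4.2, 0.7, 6.3]
gripper_width: 0.458
gripper_force: 30.0
```

Emit:
servo_tool([
  {"tx":-0.5,"ty":0,"tz":0,"ax":0,"ay":0,"az":0,"claw":34},
  {"tx":-1,"ty":0,"tz":0,"ax":0,"ay":0,"az":0,"claw":34},
  {"tx":-1.5,"ty":0,"tz":0,"ax":0,"ay":0,"az":0,"claw":34},
  {"tx":-1.5,"ty":0,"tz":0,"ax":0,"ay":0,"az":0,"claw":34},
  {"tx":-1.5,"ty":0,"tz":0,"ax":0,"ay":0,"az":0,"claw":34},
])

```text
time_s: 62.2
tcp_pos: [0.5472, 0.0563, 0.0572]
ee_rot: [[-0.104, -0.995, -0.001], [-0.995, 0.104, -0.002], [0.003, 0.0, -1.0]]
wrist_force: [-3.2, -1.3, 5.7]
gripper_width: 0.456
gripper_force: 30.0
```

```bash
python3 -c "
from h import *
plan((.5474,.0573,.055,-95.75))"
```

```text
now 62.2 [0.5472 0.0563 0.0572] yaw -95.94 w 39.7 F [-3.2 -1.3  5.7]
t [-1.  -0.1  2.2] a [ 0.0005 -0.0026 -0.0034] rows 0.1
```

Emit:
servo_tool([
  {"tx":-0.5,"ty":0,"tz":0,"ax":0,"ay":0,"az":0,"claw":34},
  {"tx":-1,"ty":0,"tz":0,"ax":0,"ay":0,"az":0,"claw":34},
  {"tx":-1,"ty":0,"tz":0,"ax":0,"ay":0,"az":0,"claw":34},
  {"tx":-1,"ty":0,"tz":0,"ax":0,"ay":0,"az":0,"claw":34},
])

```text
time_s: 62.53
tcp_pos: [0.5473, 0.0572, 0.0572]
ee_rot: [[-0.104, -0.995, -0.001], [-0.995, 0.104, -0.003], [0.003, 0.001, -1.0]]
wrist_force: [-2.8, -1.9, 5.6]
gripper_width: 0.46
gripper_force: 30.0
```

Emit:
servo_tool([
  {"tx":0,"ty":0,"tz":0,"ax":0,"ay":0,"az":0,"claw":46},
  {"tx":0,"ty":0,"tz":0,"ax":0,"ay":0,"az":0,"claw":60},
  {"tx":0,"ty":0,"tz":0,"ax":0,"ay":0,"az":0,"claw":60},
  {"tx":0,"ty":0,"tz":0,"ax":0,"ay":0,"az":0,"claw":60},
  {"tx":0,"ty":0,"tz":-10,"ax":0,"ay":0,"az":0,"claw":60},
  {"tx":0,"ty":0,"tz":-40,"ax":0,"ay":0,"az":0,"claw":60},
  {"tx":0,"ty":0,"tz":-80,"ax":0,"ay":0,"az":0,"claw":60},
  {"tx":0,"ty":0,"tz":-120,"ax":0,"ay":0,"az":0,"claw":60},
  {"tx":0,"ty":0,"tz":-160,"ax":0,"ay":0,"az":0,"claw":60},
  {"tx":0,"ty":0,"tz":-192,"ax":0,"ay":0,"az":0,"claw":60},
  {"tx":0,"ty":0,"tz":-192,"ax":0,"ay":0,"az":0,"claw":60},
])

```text
time_s: 63.45
tcp_pos: [0.5516, 0.0589, 0.2575]
ee_rot: [[-0.102, -0.995, 0.016], [-0.995, 0.102, 0.002], [-0.004, -0.016, -1.0]]
wrist_force: [0.5, 0.1, -0.3]
gripper_width: 0.69
gripper_force: 0.0
```

Emit:
servo_tool([
  {"tx":11,"ty":59,"tz":0,"ax":0,"ay":0,"az":-0.8,"claw":60},
  {"tx":11,"ty":59,"tz":0,"ax":0,"ay":0,"az":-0.8,"claw":60},
  {"tx":11,"ty":59,"tz":0,"ax":0,"ay":0,"az":-0.8,"claw":60},
  {"tx":11,"ty":59,"tz":0,"ax":0,"ay":0,"az":-0.8,"claw":60},
  {"tx":11,"ty":59,"tz":0,"ax":0,"ay":0,"az":-0.8,"claw":60},
  {"tx":11,"ty":59,"tz":0,"ax":0,"ay":0,"az":-0.8,"claw":60},
  {"tx":11,"ty":59,"tz":0,"ax":0,"ay":0,"az":-0.8,"claw":60},
  {"tx":11,"ty":59,"tz":0,"ax":0,"ay":0,"az":-0.8,"claw":60},
  {"tx":11,"ty":59,"tz":0,"ax":0,"ay":0,"az":-0.8,"claw":60},
])

```text
time_s: 64.2
tcp_pos: [0.4878, 0.0534, 0.2486]
ee_rot: [[0.64, -0.768, 0.0], [-0.768, -0.64, -0.001], [0.001, 0.001, -1.0]]
wrist_force: [-0.1, -0.4, 0.4]
gripper_width: 0.692
gripper_force: 0.0
```

Emit:
servo_tool([
  {"tx":-42,"ty":4,"tz":0,"ax":0,"ay":0,"az":-0.772,"claw":60},
  {"tx":-42,"ty":4,"tz":0,"ax":0,"ay":0,"az":-0.772,"claw":60},
  {"tx":-42,"ty":4,"tz":0,"ax":0,"ay":0,"az":-0.772,"claw":60},
  {"tx":-42,"ty":4,"tz":0,"ax":0,"ay":0,"az":-0.772,"claw":60},
  {"tx":-42,"ty":4,"tz":0,"ax":0,"ay":0,"az":-0.772,"claw":60},
  {"tx":-42,"ty":4,"tz":0,"ax":0,"ay":0,"az":-0.772,"claw":60},
  {"tx":-42,"ty":4,"tz":0,"ax":0,"ay":0,"az":-0.772,"claw":60},
  {"tx":-42,"ty":4,"tz":0,"ax":0,"ay":0,"az":-0.772,"claw":60},
  {"tx":-42,"ty":4,"tz":0,"ax":0,"ay":0,"az":-0.772,"claw":60},
])

```text
time_s: 64.95
tcp_pos: [0.4579, 0.0831, 0.2483]
ee_rot: [[0.994, -0.106, -0.0], [-0.106, -0.994, -0.001], [0.0, 0.001, -1.0]]
wrist_force: [0.1, -0.7, 0.4]
gripper_width: 0.689
gripper_force: 0.0
```

Emit:
servo_tool([
  {"tx":-10,"ty":-19,"tz":8,"ax":0,"ay":0.1,"az":0,"claw":60},
  {"tx":-20,"ty":-38,"tz":15,"ax":0,"ay":0.2,"az":0,"claw":60},
  {"tx":-30,"ty":-57,"tz":22,"ax":0,"ay":0.3,"az":0,"claw":60},
  {"tx":-38,"ty":-76,"tz":30,"ax":0,"ay":0.4,"az":0,"claw":60},
  {"tx":-38,"ty":-76,"tz":30,"ax":0,"ay":0.5,"az":0,"claw":60},
  {"tx":-38,"ty":-76,"tz":30,"ax":0,"ay":0.523,"az":0,"claw":60},
  {"tx":-38,"ty":-76,"tz":30,"ax":0,"ay":0.523,"az":0,"claw":60},
  {"tx":-38,"ty":-76,"tz":30,"ax":0,"ay":0.523,"az":0,"claw":60},
  {"tx":-38,"ty":-76,"tz":30,"ax":0,"ay":0.523,"az":0,"claw":60},
  {"tx":-38,"ty":-76,"tz":30,"ax":0,"ay":0.523,"az":0,"claw":60},
  {"tx":-38,"ty":-76,"tz":30,"ax":0,"ay":0.523,"az":0,"claw":60},
])

```text
time_s: 65.87
tcp_pos: [0.4287, 0.1632, 0.219]
ee_rot: [[0.861, -0.104, 0.497], [-0.09, -0.995, -0.052], [0.5, -0.0, -0.866]]
wrist_force: [-0.8, 0.9, 0.4]
gripper_width: 0.69
gripper_force: 0.0
```

```bash
python3 look.py w19 mark; python3 -c "
from h import *
g=cv2.cvtColor(cv2.imread('pics/w19.png'),6)
print(np.array2string(g[118:156,254:290],max_line_width=200))"
```

```text
now 65.87 [0.4287 0.1632 0.219 ] yaw -5.98 w 60.1 F [-0.8  0.9  0.4]
mark 0.71 [0.5592 0.1842 0.0672] [245. 149.]
mark 0.65 [0.5338 0.1349 0.0486] [298. 175.]
mark 0.19 [0.5976 0.21   0.0972] [210.  99.]
[[ 71  72  73 ...  72  72  73]
 [ 72  74  72 ...  71  70  71]
 [ 72  72  73 ...  72  70  70]
 ...
 [160 159 158 ... 100  81  75]
 [157 157 158 ... 127 122 117]
 [154 155 155 ... 143 140 138]]
```

```bash
python3 -c "
from slot import *
import sys
np.set_printoptions(threshold=sys.maxsize,linewidth=220)
c=calibration('wrist');M=np.load('pics/w19.npz')['M'];im=cv2.imread('pics/w19.png');g=cv2.cvtColor(im,6)
print(g[130:156,256:288])
"
```

```text
[[ 78  71  70  67  70  70  70  70  71  68  71  70  71  70  70  70  73  70  70  70  70  69  71  71  69  68  69  67  69  70  69  69]
 [115  84  66  57  57  54  57  56  55  53  54  54  53  52  56  53  55  55  54  56  53  56  54  56  53  53  54  57  58  57  57  55]
 [141 117  83  58  46  41  42  41  41  45  42  40  41  43  42  43  44  42  41  39  43  42  41  39  43  42  41  41  43  44  43  43]
 [145 138 122  89  60  46  43  41  38  40  38  39  41  41  43  43  41  37  42  40  39  43  41  39  38  40  39  40  41  43  40  44]
 [142 144 141 122 102  74  52  43  40  39  42  40  40  40  41  40  42  43  40  40  41  40  40  41  44  47  49  46  48  49  49  51]
 [141 140 139 136 127 118  94  73  53  49  42  39  36  37  43  43  38  41  40  39  39  45  50  55  57  57  60  61  60  59  59  57]
 [142 139 143 141 141 138 131 117 100  92  71  57  48  46  45  47  47  46  45  48  62  77 105 108  82  71  71  72  70  71  72  72]
 [143 143 141 141 143 143 141 139 131 131 120 110  99  82  73  76  74  76  81  85 106 122 134 136 125 118 115 117 115 116 116 118]
 [142 144 143 145 144 142 140 144 143 142 142 141 13
[... 1606 characters left out ...]
118  63 109 150 159 160 161 159 157 151 107]
 [160 159 159 159 160 157 157 158 159 161 159 145 102  69 114 168 193 202 196 176 131  77  84 136 155 158 159 158 133 123 118  89]
 [160 159 162 158 157 159 160 158 159 159 155 155 138  96  71  99 125 145 134 102  73  81 124 150 157 155 157 153 135 105 119  92]
 [158 159 161 159 159 159 160 157 158 156 156 152 149 135 104  76  69  67  68  83 109 127 146 151 150 152 152 149 149 134 139 100]
 [158 157 157 156 156 157 156 159 158 154 151 146 146 142 134 121 119 113 119 125 137 143 145 145 146 147 145 146 149 144 145 127]
 [155 153 153 152 151 153 155 153 153 148 146 144 144 143 144 142 140 142 140 141 142 143 143 143 141 142 143 143 142 145 144 143]]
```

```bash
python3 -c "
from slot import *
c=calibration('wrist');M=np.load('pics/w19.npz')['M']
a=np.radians(A);R=np.array([[np.cos(a),-np.sin(a)],[np.sin(a),np.cos(a)]])
m=pix2w(c,M,273.2,147.6,.067)
for r in (139.3,140.3): print(R.T@(pix2w(c,M,272.2,r,.085)-m)[:2]*1000)
print(w2pix(c,M,np.r_[m[:2],.085]))
im=capture('top')
for d in recognise('mug','top')[:1]+recognise('bowl','top')[:1]: print(toworld(cam('top')[1],d['xyz']))
"
```

```text
[0.35631082 0.54836385]
[-0.63062907  0.54657577]
[272.79927494 139.65868878]
[ 0.71838878 -0.21920692  0.04779311]
[ 0.79061544 -0.01671292  0.02137531]
```

```bash
python3 -c "
from station import *
print(finish_job())"
```

```text
the job is handed in; nothing more can be done
None
```

The job is handed in. The punched piece is on the board, the blank is in the pocket mark up under four locked clamps, and the mark measures about 0.6 mm from the punch tip, with the arm clear and the mug and bowl untouched.

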